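# Clamp the tablet stand's telescopic post

### The arm

A 6-joint arm with a two-finger parallel gripper is mounted at the origin on the work surface. World frame = base frame: x ahead of the robot, y to its left, z up, the work surface at z = 0. Lengths are in m, angles in rad, forces in N, time in s.
With the tool pointing down it reaches from about 0.375 to 0.9 m from the base axis. Payload 3.1 kg.
Tool frame: the origin (TCP) lies at the very end of the fingers, on their centre line; the grasp point (between the pads) lies 19 mm behind it; z points along the fingers, y is the direction in which the jaws open and shut (so a half turn about z gives the same grasp; the last joint's range is limited). The gripper opens to 87 mm and grips with 3 to 60 N. Pads are 19 mm wide; open, the fingers measure 117 mm over their backs; the gripper's body (75 mm by 190 mm) begins 51 mm behind the grasp point.
Start: joints at [0.994, 0.527, 1.433, -0, 1.181, -0.178], TCP at [0.243, 0.576, 0.223] pointing down, gripper open.
Joint ranges: [-3.08, 3.08], [-0.75, 2.2], [0.22, 2.44], [-1.43, 4.57], [0, 2.65], [-2.85, 2.85]. Speed limits (rad/s): [2.79, 2.79, 3.14, 3.14, 3.14, 3.14].

### API

Orientations are given as a unit quaternion [x, y, z, w].
In Python, from rig import robot, cams, nets gives the robot as it stands. The module is installed in compiled form; this text tells all that it offers.
- The arm moves only by the tool play_rows, never from a script. Its argument "commands" is a list of rows, each an object of numbers: "x", "y", "z": the shift along the tool's x, y, z in mm; "spin": the turn about the tool's z in rad. In form: [{"x": .., "y": .., "z": .., "spin": ..}, ...]. A call has 1 to 8 rows; each row shifts and turns the pose as measured when the row begins, along the tool's axes as they then stand; what a row does not reach is not made up. A row lasts 1/10 s, in which the tool goes at most 50 mm and 8.59 degrees, less where a joint would pass 70% of its speed; a pose out of reach is approached as far as the arm can. A call is refused whole if a number of a shift passes 50 or a number of a turn 0.15, either way. A call with a gripper value outside its range is refused whole. "grip" is the opening, from 0 (shut) to 1 (fully open), set as the call begins (left out, the last holds). The fingers move at their own pace and stop on an object; "newtons" is the grip in N (left out, the last holds). Time passes only in rows, so rows that do not move let the fingers close. It gives the time, the measured TCP pose, the force and the opening at its end, in the units of the state.
- robot.get_obs(): the state, without advancing time (a new reading comes with each control period).
- cams.camera(name): name is "scene" or "top" or "wrist"; returns a dict with "img" (420x560x3 uint8, red, green, blue), "fx", "fy", "cx", "cy" (pixels), "world_to_cam" (4x4, takes a point from world to camera coordinates); the wrist camera has in their place "mount" (4x4, takes a point from camera to tool coordinates, whose origin is the TCP and whose axes are the flange's). Camera axes: x right, y up, looking along -z (the intrinsics and any distortion apply to the point x, -y, -z); pixel columns grow to the right and rows downward; lengths in m; the calibration is good to about 2 mm. A picture is of the moment at which its call begins: read the wrist's pose just before it. There is no depth.
- robot.hand_in(): hands the job in, once; it reports no verdict.
Trained networks look in a picture, given as the dict that the camera call returned (one of the last four; its "shot" number tells which), for a name from the list of things; names that differ only in an ending like _2 or _b are one class to them, and where a whole thing is asked for, a point or a joint stands for the part that bears it (a point fixed in the world has none). Each returns a list of dicts, best first, with "conf" (0 to 1); they miss things now and then, are a little off and sometimes report something else, mostly with a low value. They report only what shows in the picture. A call takes as long as a camera call.
- nets.outline_of(picture, name): "region" (420x560 bool, what is visible of it) and "pixel" ([column, row] in pixels, amid what is visible of it).
The state is a dict: "time": time; "q": joint angles; "joint_velocities": joint speeds; "joint_torque": joint torques, N m; "position": TCP position; "tool_rot": TCP orientation; "ft_force": force on the tool from outside, world axes, zero at the start; "moment": the same for the moment, N m; "grip_width": finger opening in m.
Only numpy, scipy, OpenCV 4.12 (cv2) and the standard library are available. Lean on these libraries where they do the work, as an engineer would, in place of code of your own. Each camera call takes 0.05 s, during which the arm holds its last target.

### The job

The post of the tablet stand is loose in its split collar. With the cam lever still open, tighten the three-armed hand nut on the opposite end of the skewer until the lever meets firm resistance when it stands about straight out from the collar, then swing the lever fully home against the collar so that the post is firmly clamped, and let go. Do not knock the tablet, and leave the mugs and the tin where they are.

Things in the scene. Friction and masses are not known exactly. Their poses are not given: they have to be found in the camera images.
- collar (a point): Centre of the tablet stand's split collar (44 mm across, 34 mm tall), on the upright post's axis, 165 mm above the worktop. x: level, from the collar's front (robot's side, with two ears) to its back; y: level, from the cam lever's end to the hand nut's end; z up. Post 34 mm thick below, 26 mm above. The stand is screwed down.
- skewer_mid (a point): Middle of the skewer, a level 10 mm rod through both ears along the collar's y, 34 mm in front of the post axis and as high as the collar's centre; axes as the collar's. Cam lever on its -y end, hand nut on its +y end. The tablet overhangs both: a tool pointing straight down hits it; lean the tool outwards by about 40 degrees.
- nut_centre (a point): Centre of the black hand nut, on the skewer axis (67 mm to +y of skewer_mid), midway through the arms. Three arms, 120 degrees apart, square to the skewer: round bars 16 mm thick, tips 46 mm from the axis. Hub 28 mm across, boss behind it 22. It turns in place, is stiff (0.3 N m, 10 N on an arm) and stays as left; push the arms round with the fingertips.
- nut (a joint): Turn of the nut, rad, 0 to 5.6, growing as it is tightened: clockwise seen from its own end, topmost arm moving to the collar's -x. Arm k (0,1,2) leans from straight up by 50 + 120 k degrees less this turn, positive to the collar's +x. One rad draws the lever 0.95 mm towards the collar. Starts too loose at 0.1 to 1; about 1 to 3 rad more is needed: feel it at the lever.
- lever_pivot (a point): Upright pivot pin of the steel cam lever at mid-height, on the skewer axis, 31 to 32 mm to -y of skewer_mid when loose; axes as the collar's. The cam is a disc of 12 mm radius with its centre 3 mm off the pin: closing the lever brings it up to 6 mm nearer to the black cam seat on the sprung ear.
- lever_end (a point): Free end of the lever's arm at mid-height, 92 mm from the pivot. The arm is a flat bar 16 to 19 mm tall and 7 to 9 mm thick that swings level, bowed by 5 mm (outwards when home). Its closing push is felt well 65 mm from the pivot.
- lever (a joint): Swing of the lever, rad: 0 open (arm to the collar's -x), 1.57 straight out (-y), 3.14 home beside the collar (+x), against its stop. Starts at 0.5 to 1.2, swinging freely (under 1 N). From where the cam meets its seat, closing takes 3 to 10 N at 65 mm; nut set well: from about 1.57 (1.0 to 1.8). Locks over centre past 2.85. A cam pressed by the nut near 1.57 pushes the lever back a little.
- ear (a joint): Squeeze of the collar's sprung ear (lever side) towards the other ear, m: 0 slack, grows as the cam presses on it. With the lever straight out and the nut just right the cam begins to press (0 to 0.0005); with the lever home about 0.0014 (0.0009 to 0.0022 is a firm clamp).
- tablet: Tablet 200 x 130 x 9 mm, fixed in the stand's cradle, leaning back 45 degrees, 130 mm wide along the collar's y. Origin mid-back, 8 mm behind the post axis, 201 mm above the collar's centre. Lower edge 66 mm in front of the post axis and 130 mm above the collar's centre; upper edge 79 mm behind and 272 mm above.
- mug_a_centre (a point): Middle of a white mug, 82 mm across, 92 mm tall, standing to one side of the stand. Leave it.
- mug_b_centre (a point): Middle of a stoneware mug, 82 mm across, 92 mm tall, standing to one side of the stand. Leave it.
- tin_centre (a point): Middle of the steel sugar tin, 94 mm across, 110 mm tall, standing to one side. Leave it.

How it is judged:
On the way, in this order (a step that is already met when the one before it is completed fails the run):
1. the nut is tightened, with the lever still open, to where the lever bites at about straight out (value of joint nut between 1.95 and 4.6 rad and value of joint lever below 2.1 rad), for 0.2 s.
2. the lever is swung home and squeezes the collar (value of joint lever above 2.97 rad and value of joint ear between 0.0008 and 0.0024 m), for 0.2 s.
At the end, for the whole second after the job is handed in: The lever is home (beyond 2.97 rad), at rest and released; the ear is squeezed in by 0.8 to 2.4 mm and the nut stands at 1.95 to 4.6 rad, having been set there while the lever was still open (below 2.1 rad) (all of step 2 and value of joint nut between 1.95 and 4.6 rad and velocity of joint lever between -0.05 and 0.05 rad/s); the robot touches nothing.
It fails at once if the tablet is knocked (contact force between tablet and anything else above 8 N).
It fails at once if a mug or the tin is shifted (distance of any of mug_a_centre, mug_b_centre, tin_centre from where it was at the start of the episode above 0.02 m).
It also fails if it takes over 72 s, if anything falls off the work surface, if the arm or the gripper's body presses on something with over 40 N, if the wrist force passes 120 N, or if a joint passes its speed limit or range.

## Working session

There is one attempt and no reset: what is moved stays moved. The work goes in short steps, Python scripts to look and compute and a tool call to move; the robot and the scene stay as the last step left them, time stands still between calls to the robot, and variables do not carry over. Pictures are saved under pics/ and viewed, and the job is handed in when it is done.

Besides the shell and the picture viewer there is one more tool, called after ">>>" in YAML: its name, and indented under it one key for each argument. play_rows: Moves the arm, as the interface text tells. Its arguments: {"type":"object","properties":{"commands":{"type":"array"},"grip":{"type":"number"},"newtons":{"type":"number"}},"required":["commands"]}

```bash
mkdir -p pics; python3 - <<'E'
from rig import robot,cams,nets
import cv2,numpy as np
o=robot.get_obs()
for k in o: print(k,np.round(o[k],3))
for n in ["scene","top","wrist"]:
    c=cams.camera(n); cv2.imwrite(f"pics/{n}0.png",c["img"][:,:,::-1])
    print(n,{k:(np.round(v,4).tolist() if k!="img" else 0) for k,v in c.items()})
    for t in ["collar","skewer_mid","nut","nut_centre","lever","lever_end","lever_pivot","tablet","mug_a_centre","tin_centre"]:
        try:
            r=nets.outline_of(c,t)
            print(t,[(np.round(d["conf"],2),np.round(d["pixel"]).tolist(),int(d["region"].sum())) for d in r[:3]])
        except Exception as e: print(t,e)
print(robot.get_obs()["time"])
E
```

```text
time 0.0
q [ 0.994  0.528  1.434  0.     1.181 -0.179]
joint_velocities [ 0.001 -0.001 -0.001  0.001  0.001 -0.001]
joint_torque [ 1.0000e-03 -4.4004e+01 -1.7659e+01  6.3000e-02  5.8000e-02 -0.0000e+00]
position [0.242 0.575 0.222]
tool_rot [ 0.198  0.98  -0.001 -0.   ]
ft_force [ 0.793 -0.184  0.714]
moment [-0.009  0.048 -0.058]
grip_width 0.087
scene {'img': 0, 'fx': 401.2582, 'fy': 401.2582, 'cx': 275.7085, 'cy': 212.7089, 'world_to_cam': [[0.3206, 0.9471, 0.0136, -0.1536], [-0.6603, 0.2132, 0.7201, 0.2038], [0.6791, -0.2398, 0.6938, -1.4923], [0.0, 0.0, 0.0, 1.0]], 'shot': 1}
collar [(np.float64(0.69), [325.0, 225.0], 4248)]
skewer_mid [(np.float64(0.59), [326.0, 225.0], 4352)]
nut [(np.float64(0.86), [341.0, 221.0], 359), (np.float64(0.72), [294.0, 224.0], 316), (np.float64(0.28), [136.0, 341.0], 2352)]
nut_centre [(np.float64(0.61), [344.0, 219.0], 296)]
lever []
lever_end [(np.float64(0.8), [296.0, 221.0], 291)]
lever_pivot [(np.float64(0.55), [296.0, 223.0], 281)]
tablet [(np.float64(0.74), [336.0, 168.0], 687)]
mug_a_centre [(np.float64(0.61), [396.0, 211.0], 1111), (np.flo
[... 615 characters left out ...]
.0], 69), (np.float64(0.36), [202.0, 217.0], 68)]
lever_pivot [(np.float64(0.51), [254.0, 223.0], 129)]
tablet [(np.float64(0.56), [222.0, 172.0], 4929), (np.float64(0.49), [222.0, 177.0], 5577)]
mug_a_centre [(np.float64(0.85), [124.0, 244.0], 1055)]
tin_centre [(np.float64(0.66), [403.0, 172.0], 1210)]
wrist {'img': 0, 'fx': 346.2379, 'fy': 346.2379, 'cx': 282.6848, 'cy': 213.1614, 'mount': [[-0.0004, 0.9558, 0.2939, 0.0799], [1.0, 0.0004, 0.0001, -0.0002], [-0.0001, 0.2939, -0.9558, -0.1624], [0.0, 0.0, 0.0, 1.0]], 'shot': 3}
collar []
skewer_mid []
nut []
nut_centre []
lever []
lever_end []
lever_pivot []
tablet []
mug_a_centre [(np.float64(0.58), [221.0, 380.0], 165)]
tin_centre []
1.65
```

```bash
python3 - <<'E'
import cv2
a=cv2.imread("pics/scene0.png");b=cv2.imread("pics/top0.png")
cv2.imwrite("pics/s0z.png",cv2.resize(a[140:300,230:430],None,fx=3.7,fy=3.7,interpolation=cv2.INTER_CUBIC))
cv2.imwrite("pics/t0z.png",cv2.resize(b[110:260,150:340],None,fx=4,fy=4,interpolation=cv2.INTER_CUBIC))
E
```

```text
(no output)
```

View pics/scene0.png

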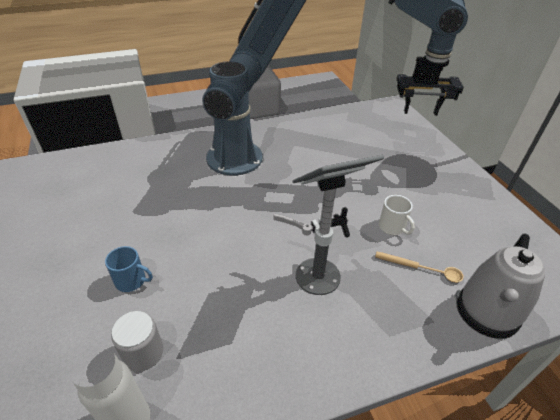

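View pics/top0.png

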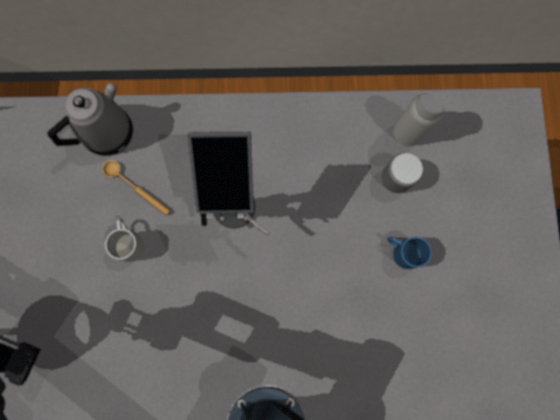

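View pics/wrist0.png

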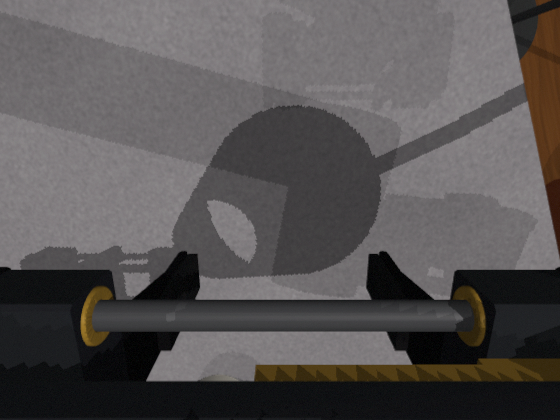

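```bash
ls . pics
```

```text
.:
pics

pics:
s0z.png
scene0.png
t0z.png
top0.png
wrist0.png
```

View pics/s0z.png

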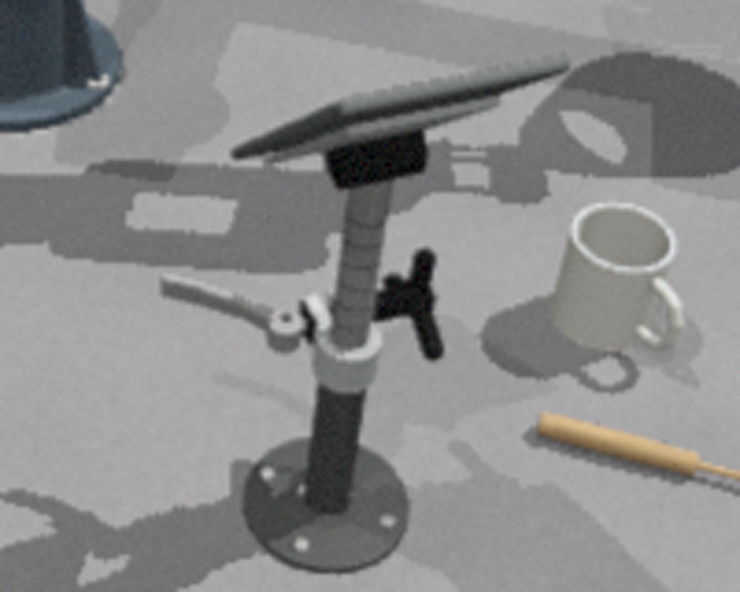

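View pics/t0z.png

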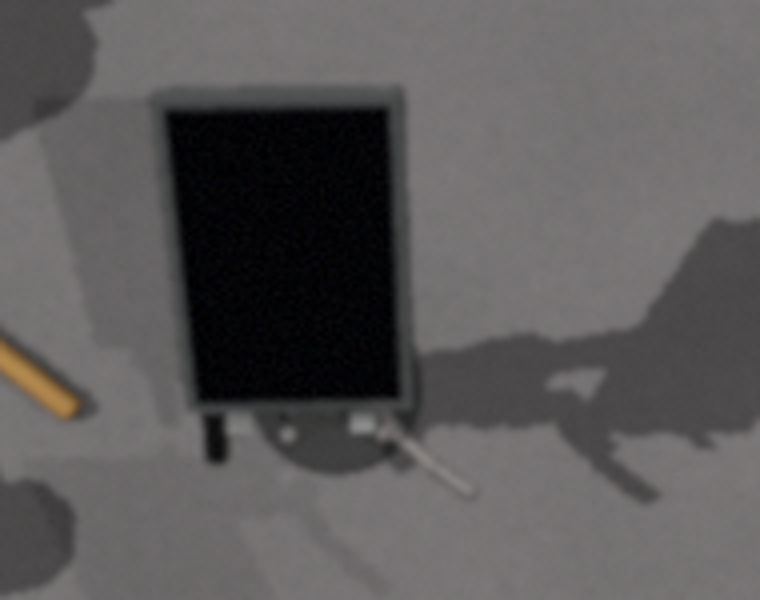

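```bash
cat > h.py <<'E'
import numpy as np
from scipy.optimize import least_squares
from scipy.spatial.transform import Rotation as R
CAM={"scene":dict(fx=401.2582,cx=275.7085,cy=212.7089,M=np.array([[0.3206,0.9471,0.0136,-0.1536],[-0.6603,0.2132,0.7201,0.2038],[0.6791,-0.2398,0.6938,-1.4923],[0,0,0,1]])),
"top":dict(fx=500.892,cx=273.2232,cy=208.8603,M=np.array([[-0.0218,-0.9997,0.0091,-0.0196],[0.9838,-0.0198,0.1779,-0.5836],[-0.1777,0.0128,0.984,-1.3358],[0,0,0,1]]))}
def proj(cam,p):
    c=CAM[cam];q=c["M"]@np.append(p,1)
    return np.array([c["cx"]+c["fx"]*q[0]/-q[2], c["cy"]-c["fx"]*q[1]/-q[2]])
def toW(P,p):  # P=x,y,yaw ; p in collar
    c,s=np.cos(P[2]),np.sin(P[2])
    return np.array([P[0]+c*p[0]-s*p[1],P[1]+s*p[0]+c*p[1],0.165+p[2]])
def lev(P,th,piv=-0.0315,r=0.092):
    return toW(P,[-0.034-r*np.cos(th),piv-r*np.sin(th),0])
E
cat > fit.py <<'E'
from h import *
obs=[("top",(.0787,.065,.2717),(188,132.5)),("top",(.0787,-.065,.2717),(251.2,132)),("top",(-.0691,.065,.1367),(198,212.5)),("top",(-.0691,-.065,.1367),(252.5,212)),
("scene",(0,0,0),(323.8,237.3)),("scene",(0,0,-.16),(318.1,276.5)),("scene",(-.034,-.0315,0),(307.6,229.2)),("top",(-.034,-.0315,0),(246.2,217))]
ex=[("top",(267.5,233)),("scene",(275,217.5))]
def f(v):
    r=[proj(c,toW(v[:3],p))-np.array(u) for c,p,u in obs]+[proj(c,lev(v[:3],v[3]))-np.array(u) for c,u in ex]
    return np.ravel(r)
s=least_squares(f,[.62,.1,0,.8],loss="soft_l1")
print(s.x);print(f(s.x).reshape(-1,2).round(1))
P=s.x[:3]
print("nut",toW(P,[-.034,.067,0]),"piv",toW(P,[-.034,-.0315,0]),"end",lev(P,s.x[3]))
for n in np.arange(0,1.05,.1):
  print(round(n,1),[[proj(c,toW(P,[-.034+.046*np.sin(a),.067,.046*np.cos(a)])).round(0).tolist() for a in np.radians(50+120*np.arange(3))-n] for c in("scene","top")])
E
python3 fit.py
```

```text
[ 0.60087753  0.08065029 -0.01349615  0.78860889]
[[-0.3 -2.1]
 [ 0.1 -1.9]
 [-2.2  0.3]
 [ 0.8  0.4]
 [-0.4 -1.5]
 [-0.3 -1. ]
 [-1.1 -0.2]
 [-4.5 -8.9]
 [ 0.1  0.2]
 [-1.2 -0.5]]
nut [0.56778484 0.14810304 0.165     ] piv [0.56645551 0.04961202 0.165     ] end [ 0.50073603 -0.01476927  0.165     ]
0.0 [[[350.0, 222.0], [342.0, 235.0], [336.0, 205.0]], [[202.0, 192.0], [205.0, 208.0], [202.0, 224.0]]]
0.1 [[[350.0, 220.0], [342.0, 236.0], [336.0, 206.0]], [[201.0, 193.0], [205.0, 207.0], [202.0, 225.0]]]
0.2 [[[349.0, 218.0], [343.0, 237.0], [335.0, 207.0]], [[201.0, 194.0], [205.0, 205.0], [202.0, 226.0]]]
0.3 [[[349.0, 217.0], [344.0, 237.0], [335.0, 208.0]], [[201.0, 196.0], [205.0, 203.0], [203.0, 226.0]]]
0.4 [[[348.0, 215.0], [345.0, 238.0], [335.0, 210.0]], [[201.0, 197.0], [205.0, 202.0], [203.0, 226.0]]]
0.5 [[[348.0, 213.0], [345.0, 238.0], [335.0, 211.0]], [[201.0, 198.0], [205.0, 200.0], [203.0, 226.0]]]
0.6 [[[347.0, 212.0], [346.0, 238.0], [335.0, 212.0]], [[201.0, 200.0], [205.0, 198.0], [203.0, 226.0]]]
0.7 [[[346.0, 210.0], [347.0, 238.0], [335.0, 214.0]], [[201.0, 202.0], [205.0, 197.0], [203.0, 226.0]]]
0.8 [[[345.0, 209.0], [347.0, 238.0], [335.0, 216.0]], [[201.0, 204.0], [204.0, 196.0], [204.0, 226.0]]]
0.9 [[[345.0, 207.0], [348.0, 238.0], [335.0, 217.0]], [[201.0, 205.0], [204.0, 194.0], [204.0, 225.0]]]
1.0 [[[344.0, 206.0], [349.0, 237.0], [335.0, 219.0]], [[201.0, 207.0], [204.0, 193.0], [204.0, 224.0]]]
```

>>> play_rows:
  commands:
    - {"x": -32, "y": -26, "z": -26}
    - {"x": -32, "y": -26, "z": -26}
    - {"x": -32, "y": -26, "z": -26}
    - {"x": -32, "y": -26, "z": -26}
    - {"x": -32, "y": -26, "z": -26}
    - {"x": -32, "y": -26, "z": -26}
    - {"x": -32, "y": -26, "z": -26}
    - {"x": -32, "y": -26, "z": -26}
  grip: 0

```text
invalid input
```

>>> play_rows:
  commands:
    - {"x": -32, "y": -26, "z": -26}
    - {"x": -32, "y": -26, "z": -26}
    - {"x": -32, "y": -26, "z": -26}
    - {"x": -32, "y": -26, "z": -26}
    - {"x": -32, "y": -26, "z": -26}
    - {"x": -20, "y": -16, "z": -35}

```text
invalid input
```

```bash
python3 - <<'E'
from rig import robot
o=robot.get_obs()
for k in ["time","q","position","tool_rot","grip_width"]: print(k,o[k])
E
```

```text
time 1.65
q [ 9.93481478e-01  5.27481715e-01  1.43270574e+00 -2.63688371e-06
  1.18139622e+00 -1.78505725e-01]
position [0.24266432 0.57594195 0.22255781]
tool_rot [1.98085236e-01 9.80184799e-01 3.72062335e-06 2.78939990e-06]
grip_width 0.08681565474771966
```

Possibly every key must be present.

>>> play_rows:
  commands:
    - {"x": -32, "y": -26, "z": -26, "spin": 0}
    - {"x": -32, "y": -26, "z": -26, "spin": 0}
    - {"x": -32, "y": -26, "z": -26, "spin": 0}
    - {"x": -32, "y": -26, "z": -26, "spin": 0}
    - {"x": -32, "y": -26, "z": -26, "spin": 0}
    - {"x": -32, "y": -26, "z": -26, "spin": 0}
    - {"x": -32, "y": -26, "z": -26, "spin": 0}
    - {"x": -32, "y": -26, "z": -26, "spin": 0}
  grip: 0

```text
time: 2.45
position: [0.3991, 0.2802, 0.432]
tool_rot: [0.193, 0.981, -0.003, -0.002]
ft_force: [1.4, -0.2, -0.3]
grip_width: 0.0312
```

>>> play_rows:
  commands:
    - {"x": -26, "y": -30, "z": -26, "spin": 0}
    - {"x": -26, "y": -30, "z": -26, "spin": 0}
    - {"x": -26, "y": -30, "z": -26, "spin": 0}
    - {"x": -26, "y": -30, "z": -26, "spin": 0}
    - {"x": -26, "y": -30, "z": -26, "spin": 0}
    - {"x": -26, "y": -30, "z": -26, "spin": 0}
    - {"x": -26, "y": -30, "z": -26, "spin": 0}

```text
time: 3.15
position: [0.4889, 0.0065, 0.6245]
tool_rot: [0.193, 0.981, -0.002, 0.001]
ft_force: [0.8, 0.0, -0.8]
grip_width: 0.0006
```

>>> play_rows:
  commands:
    - {"x": -44, "y": 18, "z": 0, "spin": 0}
    - {"x": -44, "y": 18, "z": 0, "spin": 0}
    - {"x": -44, "y": 18, "z": 0, "spin": 0}
    - {"x": -44, "y": 18, "z": 0, "spin": 0}
    - {"x": -44, "y": 18, "z": 0, "spin": 0}
    - {"x": -44, "y": 18, "z": 0, "spin": 0}
    - {"x": -44, "y": 18, "z": 0, "spin": 0}
    - {"x": -44, "y": 18, "z": 0, "spin": 0}

```text
time: 3.95
position: [0.7945, -0.0059, 0.5571]
tool_rot: [0.2, 0.979, 0.003, 0.034]
ft_force: [0.1, 0.2, -0.4]
grip_width: 0.0004
```

```bash
cat > st.py <<'E'
from rig import robot
import numpy as np
from scipy.spatial.transform import Rotation as R
o=robot.get_obs()
for k in ["time","q","position","tool_rot","ft_force"]: print(k,np.round(o[k],4).tolist())
print(R.from_quat(o["tool_rot"]).as_matrix().round(3))
E
python3 st.py
```

```text
time 3.95
q [-0.1485, 0.7108, 0.2208, 0.003, 2.1425, -1.3149]
position [0.7945, -0.0059, 0.5571]
tool_rot [0.1999, 0.9792, 0.003, 0.0336]
ft_force [0.0826, 0.1592, -0.3885]
[[-0.918  0.391  0.067]
 [ 0.392  0.92  -0.007]
 [-0.065  0.019 -0.998]]
```

>>> play_rows:
  commands:
    - {"x": -38, "y": 16, "z": -26, "spin": 0}
    - {"x": -38, "y": 16, "z": -26, "spin": 0}
    - {"x": -38, "y": 16, "z": -26, "spin": 0}
    - {"x": -38, "y": 16, "z": -26, "spin": 0}
    - {"x": -38, "y": 16, "z": -26, "spin": 0}
    - {"x": -38, "y": 16, "z": -26, "spin": 0}

```text
time: 4.55
position: [0.8271, -0.0048, 0.5948]
tool_rot: [0.198, 0.972, 0.021, 0.123]
ft_force: [-0.7, 0.8, -0.3]
grip_width: 0.0007
```

```bash
python3 st.py
```

```text
time 4.55
q [-0.1511, 0.674, 0.218, 0.0316, 2.0014, -1.3029]
position [0.8271, -0.0048, 0.5948]
tool_rot [0.1982, 0.9722, 0.0206, 0.1228]
ft_force [-0.6775, 0.7956, -0.2793]
[[-0.891  0.38   0.247]
 [ 0.39   0.921 -0.009]
 [-0.231  0.089 -0.969]]
```

>>> play_rows:
  commands:
    - {"x": -45, "y": 19, "z": -12, "spin": 0}
    - {"x": -45, "y": 19, "z": -10, "spin": 0}
    - {"x": -45, "y": 19, "z": -8, "spin": 0}
    - {"x": -45, "y": 19, "z": -6, "spin": 0}
    - {"x": -45, "y": 19, "z": -4, "spin": 0}
    - {"x": -45, "y": 19, "z": -2, "spin": 0}
    - {"x": -45, "y": 19, "z": 0, "spin": 0}
    - {"x": -45, "y": 19, "z": 0, "spin": 0}

```text
time: 5.35
position: [0.926, -0.0028, 0.6066]
tool_rot: [0.192, 0.945, 0.046, 0.262]
ft_force: [-0.4, -0.4, 0.9]
grip_width: 0.0002
```

```bash
python3 st.py
```

```text
time 5.35
q [-0.1433, 0.7032, 0.2183, 0.0608, 1.6837, -1.2904]
position [0.926, -0.0028, 0.6066]
tool_rot [0.1916, 0.9446, 0.0463, 0.2623]
ft_force [-0.3614, -0.3928, 0.9217]
[[-0.789  0.338  0.513]
 [ 0.386  0.922 -0.013]
 [-0.478  0.188 -0.858]]
```

```bash
cat > kin.py <<'E'
import numpy as np
from scipy.optimize import least_squares
D=[(.5275,1.4327,1.1814,.6249,.2226),(.7108,.2208,2.1425,.7945,.5571),(.674,.218,2.0014,.8271,.5948),(.7032,.2183,1.6837,.926,.6066)]
A=[];b=[]
for q2,q3,q5,r,z in D:
    e=q2+q3;p=e+q5
    A.append([np.sin(q2),np.sin(e),np.sin(p),1,0]);b.append(r)
    A.append([np.cos(q2),np.cos(e),np.cos(p),0,1]);b.append(z)
s=np.linalg.lstsq(np.array(A),np.array(b),rcond=None)
l1,l2,L,a,h=s[0];print(s[0],np.array(A)@s[0]-b,s[3])
def ik(r,z,tau):
    p=np.pi-tau
    wr,wz=r-L*np.sin(p)-a,z-L*np.cos(p)-h
    d=np.hypot(wr,wz);c=(d*d-l1*l1-l2*l2)/(2*l1*l2)
    if abs(c)>1:return None
    q3=np.arccos(c);q2=np.arctan2(wr,wz)-np.arctan2(l2*np.sin(q3),l1+l2*np.cos(q3))
    return np.round([q2,q3,p-q2-q3],2)
if __name__=="__main__":
  for t in (40,45,50,55,60):
    for r,z in [(.5,.12),(.52,.2),(.56,.13),(.6,.17),(.63,.17)]: print(t,r,z,ik(r,z,np.radians(t)))
E
python3 kin.py
```

```text
[ 1.3762647   0.48081916  0.33009104 -0.50677498 -0.45248382] [ 0.00592242  0.00147507  0.00481097 -0.00910168 -0.01960259  0.00994419
  0.00886921 -0.00231758] [3.50037545 2.66397955 0.73551881 0.32568542 0.05937778]
40 0.5 0.12 [ 0.43  2.23 -0.22]
40 0.52 0.2 [ 0.38  2.08 -0.01]
40 0.56 0.13 [ 0.45  2.13 -0.13]
40 0.6 0.17 [ 0.44  2.01 -0.  ]
40 0.63 0.17 [0.46 1.96 0.03]
45 0.5 0.12 [ 0.44  2.3  -0.38]
45 0.52 0.2 [ 0.38  2.14 -0.16]
45 0.56 0.13 [ 0.45  2.19 -0.28]
45 0.6 0.17 [ 0.44  2.07 -0.15]
45 0.63 0.17 [ 0.46  2.02 -0.12]
50 0.5 0.12 [ 0.45  2.36 -0.54]
50 0.52 0.2 [ 0.39  2.2  -0.32]
50 0.56 0.13 [ 0.46  2.25 -0.44]
50 0.6 0.17 [ 0.45  2.13 -0.31]
50 0.63 0.17 [ 0.46  2.08 -0.27]
55 0.5 0.12 [ 0.47  2.43 -0.72]
55 0.52 0.2 [ 0.4   2.26 -0.48]
55 0.56 0.13 [ 0.48  2.31 -0.61]
55 0.6 0.17 [ 0.46  2.19 -0.46]
55 0.63 0.17 [ 0.47  2.14 -0.43]
60 0.5 0.12 [ 0.49  2.5  -0.9 ]
60 0.52 0.2 [ 0.41  2.33 -0.65]
60 0.56 0.13 [ 0.49  2.38 -0.78]
60 0.6 0.17 [ 0.47  2.25 -0.63]
60 0.63 0.17 [ 0.48  2.2  -0.59]
```

```bash
sed -i 's/^for q2,q3,q5,r,z in D:/for q2,q3,q5,r,z in D:\n    r=np.sqrt(r*r-.111**2)/; s/^    if abs(c)/    if abs(c)/; s/wr,wz=r-L/wr,wz=np.sqrt(r*r-.111**2)-L/' kin.py
sed -i 's/,1,0\]);b/,0]);b/; s/,0,1\]);b/,1]);b/; s/l1,l2,L,a,h=s\[0\]/l1,l2,L,h=s[0];a=0/' kin.py; python3 kin.py
```

```text
[0.62949067 0.3830096  0.43443235 0.27385127] [ 0.05623972  0.01533725 -0.03930997 -0.01115405 -0.02191563 -0.00975322
  0.01482696  0.00557002] [3.39901818 2.00724358 0.60162669 0.23599567]
40 0.5 0.12 [ 0.51  2.89 -0.96]
40 0.52 0.2 [ 0.17  2.64 -0.37]
40 0.56 0.13 [ 0.43  2.69 -0.68]
40 0.6 0.17 [ 0.33  2.53 -0.41]
40 0.63 0.17 [ 0.35  2.46 -0.37]
45 0.5 0.12 None
45 0.52 0.2 [ 0.23  2.76 -0.64]
45 0.56 0.13 [ 0.55  2.82 -1.02]
45 0.6 0.17 [ 0.38  2.64 -0.66]
45 0.63 0.17 [ 0.4   2.56 -0.61]
50 0.5 0.12 None
50 0.52 0.2 [ 0.38  2.92 -1.03]
50 0.56 0.13 [ 0.81  3.01 -1.55]
50 0.6 0.17 [ 0.49  2.75 -0.97]
50 0.63 0.17 [ 0.48  2.67 -0.88]
55 0.5 0.12 None
55 0.52 0.2 None
55 0.56 0.13 None
55 0.6 0.17 [ 0.66  2.89 -1.37]
55 0.63 0.17 [ 0.61  2.79 -1.21]
60 0.5 0.12 None
60 0.52 0.2 None
60 0.56 0.13 None
60 0.6 0.17 None
60 0.63 0.17 [ 0.82  2.92 -1.65]
```

```bash
cat > k2.py <<'E'
import numpy as np
from kin import D
for mode in ("m","am","aw"):
  A=[];b=[]
  for q2,q3,q5,r,z in D:
    r=np.sqrt(r*r-.111**2)
    e=q2+q3;p=e+q5
    ra=[np.sin(q2),np.sin(e),np.sin(p),0];za=[np.cos(q2),np.cos(e),np.cos(p),1]
    if "m" in mode: ra.append(np.cos(e));za.append(-np.sin(e))
    if "w" in mode: ra.append(np.cos(p));za.append(-np.sin(p))
    if "a" in mode: ra.append(1);za.append(0)
    A+=[ra,za];b+=[r,z]
  s=np.linalg.lstsq(np.array(A),np.array(b),rcond=None)
  print(mode,s[0].round(4),(np.array(A)@s[0]-b).round(4),s[3].round(3))
E
python3 k2.py
```

```text
[0.62949067 0.3830096  0.43443235 0.27385127] [ 0.05623972  0.01533725 -0.03930997 -0.01115405 -0.02191563 -0.00975322
  0.01482696  0.00557002] [3.39901818 2.00724358 0.60162669 0.23599567]
m [0.5879 0.3916 0.3097 0.2785 0.1141] [-0.     -0.      0.0001  0.     -0.0002 -0.0001  0.0001  0.0001] [3.718 2.312 0.777 0.422 0.231]
am [0.5837 0.3911 0.3097 0.2824 0.1146 0.0028] [-0.     -0.      0.0001  0.0001 -0.0001 -0.0001  0.      0.0001] [3.731 2.998 0.785 0.634 0.272 0.021]
aw [ 1.3904e+00  4.8220e-01  3.3270e-01 -4.6150e-01  7.0000e-04 -5.2430e-01] [ 0.006   0.0015  0.0049 -0.0093 -0.0198  0.0101  0.009  -0.0023] [3.855 2.899 0.738 0.346 0.261 0.059]
```

```bash
cat > kin.py <<'E'
import numpy as np
l1,l2,L,h,m,dd=.5879,.3916,.3097,.2785,.1141,.111
lp=np.hypot(l2,m);de=np.arctan2(m,l2)
def ik(r,z,tau):
    p=np.pi-tau
    wr,wz=np.sqrt(r*r-dd**2)-L*np.sin(p),z-L*np.cos(p)-h
    d=np.hypot(wr,wz);c=(d*d-l1*l1-lp*lp)/(2*l1*lp)
    if abs(c)>1:return None
    q3=np.arccos(c);q2=np.arctan2(wr,wz)-np.arctan2(lp*np.sin(q3),l1+lp*np.cos(q3))
    q3-=de
    return np.round([q2,q3,p-q2-q3],2)
E
python3 - <<'E'
from kin import *
for t in (0,20,30,35,40,45,50,60):
    print(t,[ik(r,z,np.radians(t)) for r,z in [(.5,.12),(.52,.2),(.56,.13),(.6,.17),(.63,.17)]])
E
```

```text
0 [array([0.52, 1.84, 0.78]), array([0.42, 1.72, 1.01]), array([0.57, 1.68, 0.89]), array([0.56, 1.55, 1.04]), array([0.59, 1.47, 1.08])]
20 [array([0.47, 2.1 , 0.22]), array([0.32, 1.98, 0.5 ]), array([0.5 , 1.95, 0.34]), array([0.46, 1.82, 0.51]), array([0.5 , 1.75, 0.54])]
30 [array([ 0.5 ,  2.23, -0.12]), array([0.31, 2.11, 0.2 ]), array([0.51, 2.08, 0.03]), array([0.46, 1.96, 0.21]), array([0.49, 1.89, 0.25])]
35 [array([ 0.54,  2.3 , -0.31]), array([0.32, 2.18, 0.03]), array([ 0.53,  2.15, -0.15]), array([0.47, 2.02, 0.04]), array([0.49, 1.95, 0.09])]
40 [array([ 0.6 ,  2.37, -0.53]), array([ 0.35,  2.24, -0.15]), array([ 0.57,  2.21, -0.33]), array([ 0.49,  2.08, -0.13]), array([ 0.51,  2.01, -0.08])]
45 [array([ 0.69,  2.43, -0.76]), array([ 0.39,  2.31, -0.34]), array([ 0.62,  2.27, -0.53]), array([ 0.52,  2.14, -0.31]), array([ 0.54,  2.07, -0.25])]
50 [array([ 0.8 ,  2.49, -1.02]), array([ 0.45,  2.37, -0.56]), array([ 0.69,  2.32, -0.74]), array([ 0.56,  2.2 , -0.5 ]), array([ 0.57,  2.13, -0.43])]
60 [array([ 1.1,  2.6, -1.6]), array([ 0.65,  2.5 , -1.06]), array([ 0.87,  2.41, -1.2 ]), array([ 0.7,  2.3, -0.9]), array([ 0.69,  2.22, -0.82])]
```

```bash
cat >> kin.py <<'E'
from scipy.spatial.transform import Rotation as R
def fk(q,c=0.):
    e=q[1]+q[2]
    W=np.array([l1*np.sin(q[1])+lp*np.sin(e+de),dd,h+l1*np.cos(q[1])+lp*np.cos(e+de)])
    M=R.from_euler("ZYZYZ",[q[0],e,q[3],q[4],q[5]+c])
    return R.from_euler("z",q[0]).apply(W)+L*M.as_matrix()[:,2],M
def ik6(p,M):
    """all solutions (elbow up) for TCP p, rotation matrix M"""
    W=p-L*M[:,2]; rho=np.hypot(W[0],W[1])
    wr=np.sqrt(max(rho**2-dd**2,1e-9)); q1=np.arctan2(W[1],W[0])-np.arctan2(dd,wr)
    wz=W[2]-h; d=np.hypot(wr,wz); c=(d*d-l1*l1-lp*lp)/(2*l1*lp)
    if abs(c)>1: return []
    q3=np.arccos(c);q2=np.arctan2(wr,wz)-np.arctan2(lp*np.sin(q3),l1+lp*np.cos(q3));q3-=de
    B=R.from_euler("ZY",[q1,q2+q3]).as_matrix().T@M
    out=[]
    q5=np.arccos(np.clip(B[2,2],-1,1))
    q4=np.arctan2(B[1,2],B[0,2]); q6=np.arctan2(B[2,1],-B[2,0])
    for k4 in (-2*np.pi,0,2*np.pi):
      for k6 in (-2*np.pi,0,2*np.pi):
        q=np.array([q1,q2,q3,q4+k4,q5,q6+k6])
        lo=[-3.08,-.75,.22,-1.43,0,-2.85];hi=[3.08,2.2,2.44,4.57,2.65,2.85]
        if (q>lo).all() and (q<hi).all(): out.append(q)
    return out
E
python3 - <<'E'
from kin import *
for q,p,r in [([.9935,.5275,1.4327,0,1.1814,-.1785],[.2427,.5759,.2226],[.19809,.98018,0,0]),([-.1433,.7032,.2183,.0608,1.6837,-1.2904],[.926,-.0028,.6066],[.1916,.9446,.0463,.2623]),([-.1511,.674,.218,.0316,2.0014,-1.3029],[.8271,-.0048,.5948],[.1982,.9722,.0206,.1228])]:
    P,M=fk(q);print(P-p);print((M.inv()*R.from_quat(r)).as_rotvec().round(3))
    print(np.round(ik6(P,M.as_matrix()),3))
E
```

```text
Traceback (most recent call last):
  File "kin.py", line 16, in fk
    M=R.from_euler("ZYZYZ",[q[0],e,q[3],q[4],q[5]+c])
  File "scipy/spatial/transform/_rotation.pyx", line 1413, in scipy.spatial.transform._rotation.Rotation.from_euler
ValueError: Expected axis specification to be a non-empty string of upto 3 characters, got ZYZYZ
```

```bash
sed -i 's/M=R.from_euler("ZYZYZ",\[q\[0\],e,q\[3\],q\[4\],q\[5\]+c\])/M=R.from_euler("ZY",[q[0],e])*R.from_euler("ZYZ",[q[3],q[4],q[5]+c])/' kin.py
python3 - <<'E'
from kin import *
for q,p,r in [([.9935,.5275,1.4327,0,1.1814,-.1785],[.2427,.5759,.2226],[.19809,.98018,0,0]),([-.1433,.7032,.2183,.0608,1.6837,-1.2904],[.926,-.0028,.6066],[.1916,.9446,.0463,.2623]),([-.1511,.674,.218,.0316,2.0014,-1.3029],[.8271,-.0048,.5948],[.1982,.9722,.0206,.1228])]:
    P,M=fk(q);print(P-p);print((M.inv()*R.from_quat(r)).as_rotvec().round(3))
    print(np.round(ik6(P,M.as_matrix()),3))
E
```

```text
[-1.24337774e-04 -7.19451662e-05 -3.80455257e-05]
[-0.    -0.     1.571]
[[ 0.994  0.528  1.433 -0.     1.181 -0.178]]
[ 2.10091811e-03 -7.32513142e-05  4.74169277e-04]
[-0.    -0.     1.571]
[]
[ 9.51679885e-04 -6.14416109e-06  5.26553874e-06]
[ 0.    -0.     1.571]
[]
```

```bash
sed -i 's/c=0\.)/c=np.pi\/2)/; s/q6=np.arctan2(B\[2,1\],-B\[2,0\])/q6=np.arctan2(B[2,1],-B[2,0])-np.pi\/2/' kin.py
cat >> kin.py <<'E'
def frame(tau,al,psi):
    z=np.array([np.sin(tau)*np.cos(al),np.sin(tau)*np.sin(al),-np.cos(tau)])
    y=np.array([np.cos(psi),np.sin(psi),0]);y-=z*(y@z);y/=np.linalg.norm(y)
    return np.c_[np.cross(y,z),y,z]
E
python3 - <<'E'
from kin import *
rad=np.radians
for nm,p,als in [("nut",[.54,.148,.19],[-90,-70,-45]),("lev",[.56,-.02,.165],[90,70,45]),("levhome",[.63,.03,.165],[90,70,45])]:
  for t in (25,40):
    for a in als:
      for psi in (0,90):
        s=ik6(np.array(p),frame(rad(t),rad(a),rad(psi)))
        s+=ik6(np.array(p),frame(rad(t),rad(a),rad(psi+180)))
        print(nm,t,a,psi,[x.round(2).tolist() for x in s])
E
```

```text
nut 25 -90 0 [[0.29, 0.58, 1.54, -0.45, 1.2, 0.5], [0.29, 0.58, 1.54, -0.45, 1.2, -2.65]]
nut 25 -90 90 [[0.29, 0.58, 1.54, -0.45, 1.2, -1.08], [0.29, 0.58, 1.54, -0.45, 1.2, 2.07]]
nut 25 -70 0 [[0.3, 0.53, 1.65, -0.52, 1.01, 0.56], [0.3, 0.53, 1.65, -0.52, 1.01, -2.58]]
nut 25 -70 90 [[0.3, 0.53, 1.65, -0.52, 1.01, -0.94], [0.3, 0.53, 1.65, -0.52, 1.01, 2.2]]
nut 25 -45 0 [[0.27, 0.46, 1.79, -0.57, 0.75, 0.62], [0.27, 0.46, 1.79, -0.57, 0.75, -2.53]]
nut 25 -45 90 [[0.27, 0.46, 1.79, -0.57, 0.75, -0.86], [0.27, 0.46, 1.79, -0.57, 0.75, 2.29]]
nut 40 -90 0 [[0.4, 0.68, 1.48, -0.65, 1.36, 0.66], [0.4, 0.68, 1.48, -0.65, 1.36, -2.48]]
nut 40 -90 90 [[0.4, 0.68, 1.48, -0.65, 1.36, -0.91], [0.4, 0.68, 1.48, -0.65, 1.36, 2.23]]
nut 40 -70 0 [[0.42, 0.61, 1.64, -0.8, 1.11, 0.8], [0.42, 0.61, 1.64, -0.8, 1.11, -2.35]]
nut 40 -70 90 [[0.42, 0.61, 1.64, -0.8, 1.11, -0.6], [0.42, 0.61, 1.64, -0.8, 1.11, 2.54]]
nut 40 -45 0 [[0.4, 0.52, 1.86, -1.03, 0.77, 1.05], [0.4, 0.52, 1.86, -1.03, 0.77, -2.1]]
nut 40 -45 90 [[0.4, 0.52, 1.86, -1.03, 0.77, -0.26]]
lev 25 90 0 [[-0.46, 0.58, 1.63, 0.42, 1.
[... 1414 characters left out ...]
.32, 0.54, 1.73, 0.58, 0.76, -0.68], [-0.32, 0.54, 1.73, 0.58, 0.76, 2.47]]
levhome 25 45 90 [[-0.32, 0.54, 1.73, 0.58, 0.76, -2.34], [-0.32, 0.54, 1.73, 0.58, 0.76, 0.8]]
levhome 40 90 0 [[-0.43, 0.72, 1.46, 0.64, 1.35, -0.7], [-0.43, 0.72, 1.46, 0.64, 1.35, 2.44]]
levhome 40 90 90 [[-0.43, 0.72, 1.46, 0.64, 1.35, -2.28], [-0.43, 0.72, 1.46, 0.64, 1.35, 0.87]]
levhome 40 70 0 [[-0.46, 0.65, 1.65, 0.8, 1.1, -0.86], [-0.46, 0.65, 1.65, 0.8, 1.1, 2.29]]
levhome 40 70 90 [[-0.46, 0.65, 1.65, 0.8, 1.1, -2.6], [-0.46, 0.65, 1.65, 0.8, 1.1, 0.54]]
levhome 40 45 0 [[-0.45, 0.57, 1.85, 1.06, 0.77, -1.13], [-0.45, 0.57, 1.85, 1.06, 0.77, 2.01]]
levhome 40 45 90 [[-0.45, 0.57, 1.85, 1.06, 0.77, 0.18]]
```

```bash
cat > plan.py <<'E'
import sys,json
import numpy as np
from scipy.spatial.transform import Rotation as R
from rig import robot
from kin import ik6
def plan(wps,step=48):
    """wps: list of (xyz, spin_total[, step])"""
    o=robot.get_obs();p=np.array(o["position"]);M=R.from_quat(o["tool_rot"])
    print("t",round(float(o["time"]),2),"p",p.round(4),"z",M.as_matrix()[:,2].round(3),"y",M.as_matrix()[:,1].round(3),"F",np.round(o["ft_force"],1),"q",np.round(o["q"],2))
    rows=[]
    for w in wps:
        st=w[2] if len(w)>2 else step
        d=np.array(w[0])-p;n=int(max(np.ceil(np.linalg.norm(d)*1000/st),np.ceil(abs(w[1])/.14),1))
        for i in range(n):
            c=M.inv().apply(d/n)*1000
            rows.append([int(round(c[0])),int(round(c[1])),int(round(c[2])),round(w[1]/n,2)])
            M=M*R.from_euler("z",w[1]/n)
        p=np.array(w[0])
        s=ik6(p,M.as_matrix());print(w,n,[x.round(2).tolist() for x in s])
    for i in range(0,len(rows),8):
        print(json.dumps([dict(x=r[0],y=r[1],z=r[2],spin=r[3]) for r in rows[i:i+8]]))
if __name__=="__main__": plan(eval(sys.argv[1]))
E
python3 plan.py "[((.45,-.45,.6),.7),((-.1,-.82,.6),.5)]"
```

```text
t 5.35 p [ 0.926  -0.0028  0.6066] z [ 0.513 -0.013 -0.858] y [0.338 0.922 0.188] F [-0.4 -0.4  0.9] q [-0.14  0.7   0.22  0.06  1.68 -1.29]
((0.45, -0.45, 0.6), 0.7) 14 [[-1.2, 0.19, 1.07, 0.5, 1.64, -1.58]]
((-0.1, -0.82, 0.6), 0.5) 14 []
[{"x": 15, "y": -41, "z": -17, "spin": 0.05}, {"x": 13, "y": -42, "z": -17, "spin": 0.05}, {"x": 11, "y": -42, "z": -17, "spin": 0.05}, {"x": 8, "y": -43, "z": -17, "spin": 0.05}, {"x": 6, "y": -43, "z": -17, "spin": 0.05}, {"x": 4, "y": -43, "z": -17, "spin": 0.05}, {"x": 2, "y": -44, "z": -17, "spin": 0.05}, {"x": 0, "y": -44, "z": -17, "spin": 0.05}]
[{"x": -2, "y": -44, "z": -17, "spin": 0.05}, {"x": -5, "y": -43, "z": -17, "spin": 0.05}, {"x": -7, "y": -43, "z": -17, "spin": 0.05}, {"x": -9, "y": -43, "z": -17, "spin": 0.05}, {"x": -11, "y": -42, "z": -17, "spin": 0.05}, {"x": -13, "y": -42, "z": -17, "spin": 0.05}, {"x": -8, "y": -42, "z": -20, "spin": 0.04}, {"x": -10, "y": -42, "z": -20, "spin": 0.04}]
[{"x": -11, "y": -41, "z": -20, "spin": 0.04}, {"x": -13, "y": -41, "z": -20, "spin": 0.04}, {"x": -14, "y": -41, "z": -20, "spin": 0.04}, {"x": -16, "y": -40, "z": -20, "spin": 0.04}, {"x": -17, "y": -39, "z": -20, "spin": 0.04}, {"x": -19, "y": -39, "z": -20, "spin": 0.04}, {"x": -20, "y": -38, "z": -20, "spin": 0.04}, {"x": -21, "y": -37, "z": -20, "spin": 0.04}]
[{"x": -23, "y": -37, "z": -20, "spin": 0.04}, {"x": -24, "y": -36, "z": -20, "spin": 0.04}, {"x": -25, "y": -35, "z": -20, "spin": 0.04}, {"x": -26, "y": -34, "z": -20, "spin": 0.04}]
```

>>> play_rows:
  commands:
    - {"x": 15, "y": -41, "z": -17, "spin": 0.05}
    - {"x": 13, "y": -42, "z": -17, "spin": 0.05}
    - {"x": 11, "y": -42, "z": -17, "spin": 0.05}
    - {"x": 8, "y": -43, "z": -17, "spin": 0.05}
    - {"x": 6, "y": -43, "z": -17, "spin": 0.05}
    - {"x": 4, "y": -43, "z": -17, "spin": 0.05}
    - {"x": 2, "y": -44, "z": -17, "spin": 0.05}
    - {"x": 0, "y": -44, "z": -17, "spin": 0.05}

```text
time: 6.15
position: [0.6466, -0.258, 0.6067]
tool_rot: [0.376, 0.885, 0.1, 0.256]
ft_force: [0.3, -0.2, 0.9]
grip_width: 0.0005
```

>>> play_rows:
  commands:
    - {"x": -2, "y": -44, "z": -17, "spin": 0.05}
    - {"x": -5, "y": -43, "z": -17, "spin": 0.05}
    - {"x": -7, "y": -43, "z": -17, "spin": 0.05}
    - {"x": -9, "y": -43, "z": -17, "spin": 0.05}
    - {"x": -11, "y": -42, "z": -17, "spin": 0.05}
    - {"x": -13, "y": -42, "z": -17, "spin": 0.05}
    - {"x": -8, "y": -42, "z": -20, "spin": 0.04}
    - {"x": -10, "y": -42, "z": -20, "spin": 0.04}

```text
time: 6.95
position: [0.3444, -0.5034, 0.6197]
tool_rot: [0.539, 0.793, 0.139, 0.249]
ft_force: [-0.0, -1.1, -0.3]
grip_width: 0.0003
```

```bash
python3 plan.py "[((.1,-.82,.6),.3),((0,-.95,.68),.2)]"
```

```text
t 6.95 p [ 0.3444 -0.5034  0.6197] z [ 0.545 -0.047 -0.837] y [0.785 0.381 0.489] F [-0.  -1.1 -0.3] q [-1.44  0.17  1.06  0.57  1.74 -1.67]
((0.1, -0.82, 0.6), 0.3) 9 []
((0, -0.95, 0.68), 0.2) 4 []
[{"x": -24, "y": -36, "z": -11, "spin": 0.03}, {"x": -25, "y": -35, "z": -11, "spin": 0.03}, {"x": -26, "y": -34, "z": -11, "spin": 0.03}, {"x": -27, "y": -33, "z": -11, "spin": 0.03}, {"x": -28, "y": -32, "z": -11, "spin": 0.03}, {"x": -30, "y": -31, "z": -11, "spin": 0.03}, {"x": -31, "y": -30, "z": -11, "spin": 0.03}, {"x": -32, "y": -29, "z": -11, "spin": 0.03}]
[{"x": -32, "y": -28, "z": -11, "spin": 0.03}, {"x": -33, "y": -13, "z": -29, "spin": 0.05}, {"x": -33, "y": -11, "z": -29, "spin": 0.05}, {"x": -34, "y": -10, "z": -29, "spin": 0.05}, {"x": -34, "y": -8, "z": -29, "spin": 0.05}]
```

>>> play_rows:
  commands:
    - {"x": -24, "y": -36, "z": -11, "spin": 0.03}
    - {"x": -25, "y": -35, "z": -11, "spin": 0.03}
    - {"x": -26, "y": -34, "z": -11, "spin": 0.03}
    - {"x": -27, "y": -33, "z": -11, "spin": 0.03}
    - {"x": -28, "y": -32, "z": -11, "spin": 0.03}
    - {"x": -30, "y": -31, "z": -11, "spin": 0.03}
    - {"x": -31, "y": -30, "z": -11, "spin": 0.03}
    - {"x": -32, "y": -29, "z": -11, "spin": 0.03}

```text
time: 7.75
position: [0.1183, -0.7867, 0.6252]
tool_rot: [0.632, 0.719, 0.153, 0.245]
ft_force: [-14.6, -42.6, 75.7]
grip_width: 0.0004
```

```bash
python3 plan.py "[((.05,-1.1,.68),.0)]"
```

```text
t 7.75 p [ 0.1183 -0.7867  0.6252] z [ 0.546 -0.09  -0.833] y [0.834 0.153 0.53 ] F [-14.6 -42.6  75.7] q [-1.78  0.69  0.22  0.71  2.13 -1.49]
((0.05, -1.1, 0.68), 0.0) 7 []
[{"x": -45, "y": -11, "z": -8, "spin": 0.0}, {"x": -45, "y": -11, "z": -8, "spin": 0.0}, {"x": -45, "y": -11, "z": -8, "spin": 0.0}, {"x": -45, "y": -11, "z": -8, "spin": 0.0}, {"x": -45, "y": -11, "z": -8, "spin": 0.0}, {"x": -45, "y": -11, "z": -8, "spin": 0.0}, {"x": -45, "y": -11, "z": -8, "spin": 0.0}]
```

```bash
python3 - <<'E'
from rig import robot,cams
import cv2
for n in ["scene","wrist"]:
    c=cams.camera(n); cv2.imwrite(f"pics/{n}1.png",c["img"][:,:,::-1])
E
python3 st.py
```

```text
time 7.85
q [-1.7848, 0.7018, 0.2317, 0.7073, 2.1363, -1.4871]
position [0.1135, -0.7895, 0.6097]
tool_rot [0.6374, 0.7149, 0.163, 0.2369]
ft_force [-0.8206, -0.4842, -3.784]
[[-0.075  0.834  0.546]
 [ 0.989  0.134 -0.069]
 [-0.131  0.535 -0.835]]
```

View pics/scene1.png

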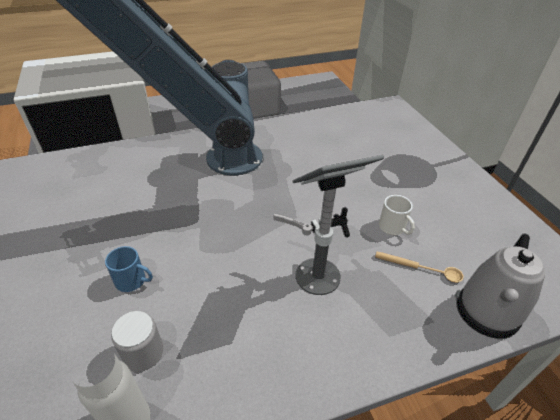

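View pics/wrist1.png

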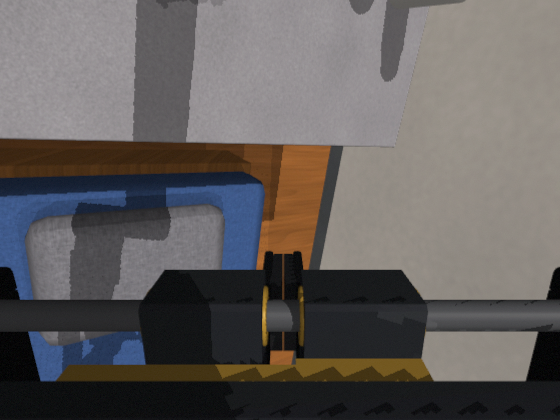

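>>> play_rows:
  commands:
    - {"x": -9, "y": 1, "z": -4, "spin": 0}
    - {"x": -9, "y": 1, "z": -4, "spin": 0}
    - {"x": -12, "y": 2, "z": -5, "spin": 0}
    - {"x": -16, "y": 2, "z": -6, "spin": 0}
    - {"x": -25, "y": 3, "z": -8, "spin": 0}
    - {"x": -38, "y": 4, "z": -12, "spin": 0}
    - {"x": -45, "y": 5, "z": -12, "spin": 0}
    - {"x": -45, "y": 5, "z": -12, "spin": 0}

```text
time: 8.65
position: [0.1226, -0.836, 0.623]
tool_rot: [0.638, 0.699, 0.119, 0.299]
ft_force: [0.3, 0.6, -0.3]
grip_width: 0.0004
```

```bash
python3 st.py
```

```text
time 8.65
q [-1.7821, 0.7081, 0.218, 0.7199, 1.9867, -1.4944]
position [0.1226, -0.836, 0.623]
tool_rot [0.6383, 0.6992, 0.1194, 0.2992]
ft_force [0.3463, 0.5532, -0.2695]
[[-0.006  0.821  0.571]
 [ 0.964  0.157 -0.215]
 [-0.266  0.549 -0.792]]
```

>>> play_rows:
  commands:
    - {"x": -45, "y": -8, "z": -14, "spin": 0}
    - {"x": -45, "y": -8, "z": -12, "spin": 0}
    - {"x": -45, "y": -8, "z": -10, "spin": 0}
    - {"x": -45, "y": -8, "z": -8, "spin": 0}
    - {"x": -46, "y": -8, "z": -5, "spin": 0}
    - {"x": -46, "y": -8, "z": -3, "spin": 0}
    - {"x": -46, "y": -8, "z": 0, "spin": 0}
    - {"x": -46, "y": -8, "z": 0, "spin": 0}

```text
time: 9.45
position: [0.0535, -0.9411, 0.5977]
tool_rot: [0.639, 0.658, 0.043, 0.395]
ft_force: [0.0, 1.0, -0.7]
grip_width: 0.0008
```

```bash
python3 st.py
```

```text
time 9.45
q [-1.8586, 0.7825, 0.218, 0.7568, 1.7163, -1.6047]
position [0.0535, -0.9411, 0.5977]
tool_rot [0.6393, 0.6582, 0.0434, 0.3952]
ft_force [0.0108, 1.0041, -0.7049]
[[ 0.13   0.807  0.576]
 [ 0.876  0.179 -0.448]
 [-0.465  0.563 -0.684]]
```

```bash
cat > clr.py <<'E'
from kin import *
from h import toW
P=[.6009,.0807,-.0135]
def tab_d(pw):
    c,s=np.cos(P[2]),np.sin(P[2]);d=pw-np.array([P[0],P[1],.165])
    x=c*d[:,0]+s*d[:,1];y=-s*d[:,0]+c*d[:,1];z=d[:,2]
    # tablet local: u along slope, n normal
    u=((x-.008)+(z-.201))*.7071;n=(-(x-.008)+(z-.201))*.7071-.0045
    q=np.abs(np.c_[u,y,n])-[.1,.065,.0045]
    dt=np.linalg.norm(np.maximum(q,0),axis=1)+np.minimum(q.max(1),0)
    post=np.hypot(x,y)-.017; post=np.where(np.abs(z)<.2,post,1)
    col=np.maximum(np.hypot(x,y)-.022,np.abs(z)-.017)
    return dt,post
g=np.array(np.meshgrid(np.linspace(-.0375,.0375,7),np.linspace(-.095,.095,13),np.linspace(-.07,-.2,9))).reshape(3,-1).T
th=np.linspace(0,2*np.pi,16)
wr=np.array([[.06*np.cos(t),.06*np.sin(t),z] for t in th for z in np.linspace(-.2,-.37,8)])
G=np.r_[g,wr]
def clear(p,M):
    pts=p+G@M.T
    return tab_d(pts)[0].min(),tab_d(pts)[1].min(),pts[:,2].min()
E
python3 - <<'E'
from clr import *
M0=np.array([[.13,.807,.576],[.876,.179,-.448],[-.465,.563,-.684]])
n=np.array([.13,-.85,.5]);a=M0[:,2]
ax=np.cross(a,n);ax/=np.linalg.norm(ax)
for extra in (0,15,25):
  M1=R.from_rotvec(ax*np.radians(extra)).as_matrix()@M0
  print("axis",M1[:,2].round(2))
  for sp in (-.9,-.6,-.3,0,.3,.6,.9):
    M=M1@R.from_euler("z",sp).as_matrix()
    out=[]
    for lean,r in [(-118,.038),(-150,.038),(-60,.038),(-100,.038),(-5,.038)]:
        t=np.radians(lean);p=toW(P,[-.034+r*np.sin(t),.067,r*np.cos(t)]);p=p-np.array([-np.cos(t),0,np.sin(t)])*.014
        s=ik6(p,M);c=clear(p,M)
        out.append((round(c[0]*1000),round(c[1]*1000),[x[3:].round(2).tolist() for x in s]))
    print(sp,M[:,1].round(2),out)
E
```

```text
axis [ 0.58 -0.45 -0.68]
-0.9 [ 0.6   0.8  -0.01] [(69, 108, []), (79, 101, []), (34, 97, [[-1.33, 0.73, 0.58]]), (60, 108, [[-1.41, 0.72, 0.71]]), (9, 67, [[-1.28, 0.73, 0.48]])]
-0.6 [0.74 0.64 0.2 ] [(63, 106, []), (74, 100, []), (32, 97, [[-1.33, 0.73, 0.88]]), (54, 106, [[-1.41, 0.72, 1.01]]), (14, 73, [[-1.28, 0.73, 0.78]])]
-0.3 [0.81 0.43 0.4 ] [(48, 96, []), (60, 92, []), (25, 89, [[-1.33, 0.73, 1.18]]), (42, 96, [[-1.41, 0.72, 1.31]]), (16, 72, [[-1.28, 0.73, 1.08]])]
0 [0.81 0.18 0.56] [(27, 76, []), (37, 72, []), (12, 71, [[-1.33, 0.73, 1.48]]), (21, 76, [[-1.41, 0.72, 1.61]]), (12, 62, [[-1.28, 0.73, 1.38]])]
0.3 [ 0.73 -0.09  0.68] [(5, 64, []), (14, 58, []), (-4, 55, [[-1.33, 0.73, 1.78]]), (2, 64, [[-1.41, 0.72, 1.91]]), (2, 41, [[-1.28, 0.73, 1.68]])]
0.6 [ 0.59 -0.35  0.73] [(12, 68, []), (21, 60, []), (-4, 56, [[-1.33, 0.73, 2.08]]), (5, 67, [[-1.41, 0.72, 2.21]]), (-4, 28, [[-1.28, 0.73, 1.98]])]
0.9 [ 0.4  -0.57  0.71] [(8, 68, []), (19, 61, []), (-3, 58, [[-1.33, 0.73, 2.38]]), (3, 67, [[-1.41, 0.72, 2.51]]), (-4, 32, [[-1.28, 0.73, 2.28]])]
axis [ 0.57 -0.64 -0
[... 1604 characters left out ...]
, 1.22, 1.32]])]
0 [0.75 0.24 0.62] [(60, 115, [[-1.42, 1.22, 1.79]]), (72, 111, []), (47, 110, [[-1.4, 1.23, 1.69]]), (55, 115, [[-1.41, 1.22, 1.77]]), (44, 98, [[-1.4, 1.22, 1.62]])]
0.3 [0.6  0.05 0.8 ] [(40, 109, [[-1.42, 1.22, 2.09]]), (50, 103, []), (33, 101, [[-1.4, 1.23, 1.99]]), (36, 108, [[-1.41, 1.22, 2.07]]), (34, 86, [[-1.4, 1.22, 1.92]])]
0.6 [ 0.41 -0.15  0.9 ] [(42, 111, [[-1.42, 1.22, 2.39]]), (49, 105, []), (28, 101, [[-1.4, 1.23, 2.29]]), (35, 111, [[-1.41, 1.22, 2.37]]), (16, 78, [[-1.4, 1.22, 2.22]])]
0.9 [ 0.17 -0.33  0.93] [(43, 110, [[-1.42, 1.22, 2.69]]), (53, 105, []), (27, 102, [[-1.4, 1.23, 2.59]]), (37, 110, [[-1.41, 1.22, 2.67]]), (11, 81, [[-1.4, 1.22, 2.52]])]
```

```bash
python3 - <<'E'
import kin
from kin import *
src=open('kin.py').read()
M0=np.array([[.13,.807,.576],[.876,.179,-.448],[-.465,.563,-.684]])
ns={};exec(src.replace("if (q>lo).all() and (q<hi).all()","if abs(q[3]-1)<3.2 and abs(q[5])<3.3"),ns)
for p in [(.45,-.4,.4),(.45,-.2,.4),(.4,-.2,.3),(.35,-.2,.3),(.3,-.2,.3),(.4,0,.3),(.35,0,.3),(.3,0,.3),(.4,.1,.3),(.5,.3,.3)]:
  print(p,[x.round(2).tolist() for x in ns["ik6"](np.array(p),M0)])
E
```

```text
(0.45, -0.4, 0.4) [[-1.06, 0.07, 1.89, 0.65, 0.5, -1.56]]
(0.45, -0.2, 0.4) [[-0.63, -0.11, 2.06, -0.06, 0.37, -0.62]]
(0.4, -0.2, 0.3) [[-0.77, -0.0, 2.34, 1.74, 0.08, -2.52]]
(0.35, -0.2, 0.3) [[-1.0, -0.11, 2.43, 1.46, 0.24, -2.38]]
(0.3, -0.2, 0.3) [[-1.42, -0.27, 2.51, 1.18, 0.57, -2.39]]
(0.4, 0, 0.3) [[0.12, 0.06, 2.28, -1.32, 0.56, 1.18]]
(0.35, 0, 0.3) [[0.15, -0.02, 2.36, -1.31, 0.58, 1.2]]
(0.3, 0, 0.3) [[0.21, -0.1, 2.43, -1.27, 0.62, 1.19]]
(0.4, 0.1, 0.3) [[0.47, 0.16, 2.15, -1.14, 0.81, 1.27]]
(0.5, 0.3, 0.3) [[0.73, 0.45, 1.66, -0.94, 1.09, 1.19]]
```

```bash
python3 - <<'E'
from clr import *
M0=np.array([[.13,.807,.576],[.876,.179,-.448],[-.465,.563,-.684]])
a=M0[:,2]
for az in (-150,-165):
 for extra in (10,15,20,25,30):
  n=np.array([.87*np.cos(np.radians(az)),.87*np.sin(np.radians(az)),.5])
  ax=np.cross(a,n);ax/=np.linalg.norm(ax)
  M1=R.from_rotvec(ax*np.radians(extra)).as_matrix()@M0
  for sp in (-.3,):
    M=M1@R.from_euler("z",sp).as_matrix()
    out=[]
    for lean,r in [(-118,.038),(-175,.038),(-60,.038),(-100,.038),(-5,.038)]:
        t=np.radians(lean);p=toW(P,[-.034+r*np.sin(t),.067,r*np.cos(t)]);p=p-np.array([-np.cos(t),0,np.sin(t)])*.014
        s=ik6(p,M);c=clear(p,M)
        out.append((round(c[0]*1000),[x[3:].round(2).tolist() for x in s]))
    print(az,extra,M[:,2].round(2),M[:,1].round(2),out)
E
```

```text
-150 10 [ 0.48 -0.59 -0.65] [0.88 0.36 0.32] [(59, [[-1.23, 0.91, 1.19]]), (79, [[-1.27, 0.89, 1.23]]), (33, [[-1.16, 0.94, 1.07]]), (50, [[-1.21, 0.92, 1.16]]), (26, [[-1.14, 0.95, 0.98]])]
-150 15 [ 0.42 -0.65 -0.63] [0.91 0.32 0.27] [(63, [[-1.16, 1.01, 1.14]]), (85, [[-1.19, 0.99, 1.17]]), (38, [[-1.11, 1.05, 1.03]]), (54, [[-1.14, 1.02, 1.11]]), (30, [[-1.09, 1.06, 0.95]])]
-150 20 [ 0.37 -0.71 -0.6 ] [0.93 0.28 0.24] [(68, [[-1.1, 1.11, 1.1]]), (91, [[-1.13, 1.09, 1.12]]), (41, [[-1.07, 1.15, 1.0]]), (58, [[-1.09, 1.13, 1.07]]), (33, [[-1.06, 1.16, 0.93]])]
-150 25 [ 0.31 -0.77 -0.57] [0.95 0.23 0.2 ] [(72, [[-1.05, 1.21, 1.06]]), (98, [[-1.07, 1.19, 1.08]]), (45, [[-1.03, 1.25, 0.97]]), (62, [[-1.04, 1.23, 1.04]]), (38, [[-1.03, 1.27, 0.9]])]
-150 30 [ 0.24 -0.81 -0.53] [0.97 0.18 0.16] [(76, [[-1.02, 1.31, 1.03]]), (103, [[-1.03, 1.29, 1.05]]), (50, [[-1.01, 1.35, 0.95]]), (66, [[-1.01, 1.32, 1.01]]), (44, [[-1.01, 1.37, 0.89]])]
-165 10 [ 0.46 -0.58 -0.67] [0.88 0.36 0.3 ] [(57, [[-1.19, 0.9, 1.14]]), (76, [[-1.23, 0.87, 1.18]]), (31, [[-1.12, 0.93, 1.02]]), (48, [[-1.17, 0.91, 1.11]]), (25, [[-1.1, 0.94, 0.94]])]
-165 15 [ 0.4  -0.64 -0.66] [0.92 0.31 0.25] [(61, [[-1.1, 1.0, 1.07]]), (82, [[-1.14, 0.97, 1.11]]), (35, [[-1.06, 1.04, 0.97]]), (52, [[-1.09, 1.01, 1.04]]), (27, [[-1.04, 1.05, 0.89]])]
-165 20 [ 0.33 -0.69 -0.64] [0.94 0.26 0.21] [(65, [[-1.04, 1.1, 1.02]]), (87, [[-1.06, 1.07, 1.04]]), (38, [[-1.0, 1.14, 0.92]]), (55, [[-1.03, 1.11, 0.99]]), (30, [[-1.0, 1.16, 0.85]])]
-165 25 [ 0.26 -0.74 -0.62] [0.96 0.21 0.16] [(69, [[-0.98, 1.2, 0.98]]), (92, [[-1.0, 1.17, 0.99]]), (41, [[-0.96, 1.24, 0.89]]), (59, [[-0.98, 1.21, 0.95]]), (35, [[-0.96, 1.26, 0.82]])]
-165 30 [ 0.19 -0.78 -0.59] [0.98 0.16 0.12] [(73, [[-0.94, 1.3, 0.94]]), (97, [[-0.96, 1.27, 0.95]]), (45, [[-0.93, 1.34, 0.86]]), (63, [[-0.94, 1.31, 0.92]]), (38, [[-0.93, 1.36, 0.8]])]
```

```bash
python3 plan.py "[((-.47,-.52,.6),0)]"
```

```text
t 9.45 p [ 0.0535 -0.9411  0.5977] z [ 0.576 -0.448 -0.684] y [0.807 0.179 0.563] F [ 0.   1.  -0.7] q [-1.86  0.78  0.22  0.76  1.72 -1.6 ]
((-0.47, -0.52, 0.6), 0) 14 [[-2.76, 0.62, 0.54, 0.92, 2.23, -2.29]]
[{"x": 21, "y": -25, "z": -35, "spin": 0.0}, {"x": 21, "y": -25, "z": -35, "spin": 0.0}, {"x": 21, "y": -25, "z": -35, "spin": 0.0}, {"x": 21, "y": -25, "z": -35, "spin": 0.0}, {"x": 21, "y": -25, "z": -35, "spin": 0.0}, {"x": 21, "y": -25, "z": -35, "spin": 0.0}, {"x": 21, "y": -25, "z": -35, "spin": 0.0}, {"x": 21, "y": -25, "z": -35, "spin": 0.0}]
[{"x": 21, "y": -25, "z": -35, "spin": 0.0}, {"x": 21, "y": -25, "z": -35, "spin": 0.0}, {"x": 21, "y": -25, "z": -35, "spin": 0.0}, {"x": 21, "y": -25, "z": -35, "spin": 0.0}, {"x": 21, "y": -25, "z": -35, "spin": 0.0}, {"x": 21, "y": -25, "z": -35, "spin": 0.0}]
```

```bash
python3 - <<'E'
from h import *
c=CAM["scene"];M=c["M"];Rm=M[:3,:3];C=-Rm.T@M[:3,3];print(C)
for uv in [(25,65),(140,55),(150,80),(30,95),(150,150),(270,65),(85,100)]:
  d=Rm.T@np.array([(uv[0]-c["cx"])/c["fx"],-(uv[1]-c["cy"])/c["fx"],-1])
  print(uv,[(C+d*(z-C[2])/d[2]).round(2)[:2].tolist() for z in (-.5,-.2,0,.2,.4)])
E
```

```text
[ 1.19723423 -0.25582914  0.89069032]
(25, 65) [[-2.37, -1.13], [-1.6, -0.94], [-1.09, -0.81], [-0.58, -0.69], [-0.06, -0.56]]
(140, 55) [[-2.31, -0.24], [-1.55, -0.25], [-1.05, -0.25], [-0.54, -0.25], [-0.04, -0.25]]
(150, 80) [[-1.82, -0.21], [-1.17, -0.22], [-0.74, -0.23], [-0.3, -0.24], [0.13, -0.24]]
(30, 95) [[-1.83, -1.04], [-1.18, -0.87], [-0.74, -0.76], [-0.31, -0.65], [0.13, -0.53]]
(150, 150) [[-0.9, -0.31], [-0.45, -0.3], [-0.15, -0.29], [0.16, -0.28], [0.46, -0.28]]
(270, 65) [[-1.81, 0.73], [-1.16, 0.52], [-0.73, 0.38], [-0.3, 0.24], [0.14, 0.09]]
(85, 100) [[-1.64, -0.68], [-1.03, -0.59], [-0.62, -0.52], [-0.21, -0.46], [0.2, -0.4]]
```

```bash
python3 - <<'E'
import cv2
a=cv2.imread("pics/scene0.png");cv2.imwrite("pics/sb.png",cv2.resize(a[20:180,0:330],None,fx=2.4,fy=2.4))
E
```

```text
(no output)
```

View pics/sb.png

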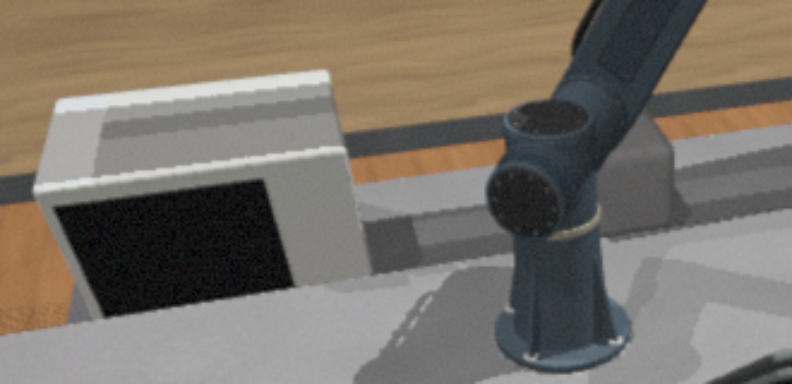

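>>> play_rows:
  commands:
    - {"x": 21, "y": -25, "z": -35, "spin": 0.0}
    - {"x": 21, "y": -25, "z": -35, "spin": 0.0}
    - {"x": 21, "y": -25, "z": -35, "spin": 0.0}
    - {"x": 21, "y": -25, "z": -35, "spin": 0.0}
    - {"x": 21, "y": -25, "z": -35, "spin": 0.0}
    - {"x": 21, "y": -25, "z": -35, "spin": 0.0}
    - {"x": 21, "y": -25, "z": -35, "spin": 0.0}
    - {"x": 21, "y": -25, "z": -35, "spin": 0.0}

```text
time: 10.25
position: [-0.2506, -0.7067, 0.5985]
tool_rot: [0.634, 0.662, 0.035, 0.398]
ft_force: [0.5, -0.8, -0.2]
grip_width: 0.0004
```

>>> play_rows:
  commands:
    - {"x": 21, "y": -25, "z": -35, "spin": 0.0}
    - {"x": 21, "y": -25, "z": -35, "spin": 0.0}
    - {"x": 21, "y": -25, "z": -35, "spin": 0.0}
    - {"x": 21, "y": -25, "z": -35, "spin": 0.0}
    - {"x": 21, "y": -25, "z": -35, "spin": 0.0}
    - {"x": 21, "y": -25, "z": -35, "spin": 0.0}

```text
time: 10.85
position: [-0.4861, -0.5253, 0.6084]
tool_rot: [0.632, 0.666, 0.021, 0.396]
ft_force: [-0.7, 0.1, -0.4]
grip_width: 0.0005
```

```bash
python3 st.py;python3 plan.py "[((-.53,-.56,.64),0,12),((-.7,-.65,.7),0)]"
```

```text
time 10.85
q [-2.7622, 0.6321, 0.4848, 0.9431, 2.2204, -2.2892]
position [-0.4861, -0.5253, 0.6084]
tool_rot [0.6321, 0.6657, 0.0205, 0.396]
ft_force [-0.7236, 0.0592, -0.4477]
[[ 0.113  0.825  0.553]
 [ 0.858  0.2   -0.473]
 [-0.501  0.528 -0.686]]
t 10.85 p [-0.4861 -0.5253  0.6084] z [ 0.553 -0.473 -0.686] y [0.825 0.2   0.528] F [-0.7  0.1 -0.4] q [-2.76  0.63  0.48  0.94  2.22 -2.29]
((-0.53, -0.56, 0.64), 0, 12) 6 []
((-0.7, -0.65, 0.7), 0) 5 []
[{"x": -8, "y": -4, "z": -5, "spin": 0.0}, {"x": -8, "y": -4, "z": -5, "spin": 0.0}, {"x": -8, "y": -4, "z": -5, "spin": 0.0}, {"x": -8, "y": -4, "z": -5, "spin": 0.0}, {"x": -8, "y": -4, "z": -5, "spin": 0.0}, {"x": -8, "y": -4, "z": -5, "spin": 0.0}, {"x": -25, "y": -25, "z": -19, "spin": 0.0}, {"x": -25, "y": -25, "z": -19, "spin": 0.0}]
[{"x": -25, "y": -25, "z": -19, "spin": 0.0}, {"x": -25, "y": -25, "z": -19, "spin": 0.0}, {"x": -25, "y": -25, "z": -19, "spin": 0.0}]
```

>>> play_rows:
  commands:
    - {"x": -10, "y": -8, "z": -10, "spin": 0.0}
    - {"x": -9, "y": -7, "z": -9, "spin": 0.0}
    - {"x": -6, "y": -5, "z": -6, "spin": 0.0}
    - {"x": -6, "y": -5, "z": -6, "spin": 0.0}
    - {"x": -6, "y": -5, "z": -6, "spin": 0.0}
    - {"x": -12, "y": -9, "z": -12, "spin": 0.0}
    - {"x": -20, "y": -15, "z": -19, "spin": 0.0}
    - {"x": -30, "y": -22, "z": -28, "spin": 0.0}

```text
time: 11.65
position: [-0.5507, -0.5343, 0.6295]
tool_rot: [0.642, 0.65, -0.019, 0.405]
ft_force: [-0.3, 0.8, 0.5]
grip_width: 0.0004
```

```bash
python3 st.py
```

```text
time 11.65
q [-2.8003, 0.7474, 0.218, 1.0549, 2.2414, -2.1446]
position [-0.5507, -0.5343, 0.6295]
tool_rot [0.6424, 0.6505, -0.0189, 0.4048]
ft_force [-0.2666, 0.7956, 0.4973]
[[ 0.153  0.851  0.502]
 [ 0.82   0.174 -0.545]
 [-0.551  0.495 -0.672]]
```

>>> play_rows:
  commands:
    - {"x": -34, "y": -25, "z": -27, "spin": 0.0}
    - {"x": -34, "y": -25, "z": -26, "spin": 0.0}
    - {"x": -34, "y": -25, "z": -25, "spin": 0.0}
    - {"x": -35, "y": -25, "z": -24, "spin": 0.0}
    - {"x": -35, "y": -25, "z": -23, "spin": 0.0}
    - {"x": -35, "y": -25, "z": -22, "spin": 0.0}

```text
time: 12.25
position: [-0.609, -0.5425, 0.6403]
tool_rot: [0.657, 0.614, -0.105, 0.425]
ft_force: [-0.2, -0.9, -0.3]
grip_width: 0.0003
```

```bash
python3 st.py
```

```text
time 12.25
q [-2.8518, 0.7547, 0.2189, 1.0776, 2.0806, -2.1751]
position [-0.609, -0.5425, 0.6403]
tool_rot [0.6566, 0.6139, -0.1054, 0.4252]
ft_force [-0.1926, -0.856, -0.3366]
[[ 0.224  0.896  0.384]
 [ 0.717  0.115 -0.688]
 [-0.661  0.429 -0.616]]
```

```bash
sed -i 's/,("top",(-.034,-.0315,0),(246.2,217))\]/,("scene",(-.034,.067,0),(341,221))]/' fit.py; python3 fit.py | head -12
cat > nutp.py <<'E'
from h import *
P=[.6009,.0807,-.0135]
def npos(lean,r,s,y,dx=0):
    t=np.radians(lean);a=np.array([np.sin(t),np.cos(t)]);p=np.array([-np.cos(t),np.sin(t)])
    v=a*r-p*s
    return toW(P,[-.034+v[0],y,v[1]])
E

```

```text
[ 0.60132652  0.08054327 -0.00982744  0.77872379]
[[-0.4 -2.2]
 [-0.  -2.3]
 [-2.1  0.2]
 [ 1.   0.1]
 [-0.3 -1.4]
 [-0.2 -0.9]
 [-1.1 -0. ]
 [ 1.4 -0.1]
 [-0.   0.1]
 [-1.1 -0.4]]
nut [0.56798659 0.14787417 0.165     ] piv [0.5670186  0.04937892 0.165     ] end [ 0.50090018 -0.01459259  0.165     ]
```

```bash
sed -i 's/^P=.*/P=[.6013,.0805,-.0098]/' nutp.py clr.py; cat > go.py <<'E'
from plan import plan
from nutp import *
from rig import robot
M=R.from_quat(robot.get_obs()["tool_rot"]).as_matrix();a=M[:,2]
e=npos(-119,.038,.032,.060);print("entry",e,"pre",e-.1*a)
pre=e-.1*a
plan([((-.3,-.52,.6),0),((.1,-.53,.55),0),((.40,-.2,.5),0),((.42,.2,.42),-.3),(pre,0)])
E
python3 go.py
```

```text
entry [0.51914251 0.14130805 0.17456507] pre [0.48076883 0.21009382 0.23617658]
t 12.25 p [-0.609  -0.5425  0.6403] z [ 0.384 -0.688 -0.616] y [0.896 0.115 0.429] F [-0.2 -0.9 -0.3] q [-2.85  0.75  0.22  1.08  2.08 -2.18]
((-0.3, -0.52, 0.6), 0) 7 [[-2.72, 0.18, 1.27, 0.92, 1.72, -2.53]]
((0.1, -0.53, 0.55), 0) 9 [[-1.99, -0.16, 1.74, 0.8, 1.07, -2.14]]
((0.4, -0.2, 0.5), 0) 10 [[-0.36, -0.2, 1.9, -0.76, 0.83, 0.06]]
((0.42, 0.2, 0.42), -0.3) 9 [[0.72, 0.28, 1.61, -0.88, 1.53, 0.66]]
(array([0.48076883, 0.21009382, 0.23617658]), 0) 5 [[0.66, 0.58, 1.7, -0.96, 1.25, 0.94]]
[{"x": 16, "y": 37, "z": 18, "spin": 0.0}, {"x": 16, "y": 37, "z": 18, "spin": 0.0}, {"x": 16, "y": 37, "z": 18, "spin": 0.0}, {"x": 16, "y": 37, "z": 18, "spin": 0.0}, {"x": 16, "y": 37, "z": 18, "spin": 0.0}, {"x": 16, "y": 37, "z": 18, "spin": 0.0}, {"x": 16, "y": 37, "z": 18, "spin": 0.0}, {"x": 13, "y": 37, "z": 21, "spin": 0.0}]
[{"x": 13, "y": 37, "z": 21, "spin": 0.0}, {"x": 13, "y": 37, "z": 21, "spin": 0.0}, {"x": 13, "y": 37, "z": 21, "spin": 0.0}, {"x": 13, "y": 37, "z": 21, "spin": 0.0}, {"x": 13, "y": 
[... 480 characters left out ...]
n": 0.0}]
[{"x": 34, "y": 29, "z": -8, "spin": 0.0}, {"x": 34, "y": 29, "z": -8, "spin": 0.0}, {"x": 38, "y": 3, "z": -24, "spin": -0.03}, {"x": 38, "y": 5, "z": -24, "spin": -0.03}, {"x": 38, "y": 6, "z": -24, "spin": -0.03}, {"x": 38, "y": 7, "z": -24, "spin": -0.03}, {"x": 37, "y": 8, "z": -24, "spin": -0.03}, {"x": 37, "y": 10, "z": -24, "spin": -0.03}]
[{"x": 37, "y": 11, "z": -24, "spin": -0.03}, {"x": 36, "y": 12, "z": -24, "spin": -0.03}, {"x": 36, "y": 13, "z": -24, "spin": -0.03}, {"x": 29, "y": 4, "z": 26, "spin": 0.0}, {"x": 29, "y": 4, "z": 26, "spin": 0.0}, {"x": 29, "y": 4, "z": 26, "spin": 0.0}, {"x": 29, "y": 4, "z": 26, "spin": 0.0}, {"x": 29, "y": 4, "z": 26, "spin": 0.0}]
```

```bash
sed -i 's/((.1,-.53,.55),0),((.40,-.2,.5),0),((.42,.2,.42),-.3)/((.22,-.52,.55),0),((.47,-.2,.5),0),((.45,.2,.42),-.3)/' go.py; python3 go.py
```

```text
entry [0.51914251 0.14130805 0.17456507] pre [0.48076883 0.21009382 0.23617658]
t 12.25 p [-0.609  -0.5425  0.6403] z [ 0.384 -0.688 -0.616] y [0.896 0.115 0.429] F [-0.2 -0.9 -0.3] q [-2.85  0.75  0.22  1.08  2.08 -2.18]
((-0.3, -0.52, 0.6), 0) 7 [[-2.72, 0.18, 1.27, 0.92, 1.72, -2.53]]
((0.22, -0.52, 0.55), 0) 11 [[-1.6, -0.15, 1.73, 0.59, 0.82, -1.78]]
((0.47, -0.2, 0.5), 0) 9 [[-0.28, -0.06, 1.79, -0.82, 0.86, 0.16]]
((0.45, 0.2, 0.42), -0.3) 9 [[0.68, 0.31, 1.57, -0.89, 1.51, 0.62]]
(array([0.48076883, 0.21009382, 0.23617658]), 0) 4 [[0.66, 0.58, 1.7, -0.96, 1.25, 0.94]]
[{"x": 16, "y": 37, "z": 18, "spin": 0.0}, {"x": 16, "y": 37, "z": 18, "spin": 0.0}, {"x": 16, "y": 37, "z": 18, "spin": 0.0}, {"x": 16, "y": 37, "z": 18, "spin": 0.0}, {"x": 16, "y": 37, "z": 18, "spin": 0.0}, {"x": 16, "y": 37, "z": 18, "spin": 0.0}, {"x": 16, "y": 37, "z": 18, "spin": 0.0}, {"x": 14, "y": 40, "z": 21, "spin": 0.0}]
[{"x": 14, "y": 40, "z": 21, "spin": 0.0}, {"x": 14, "y": 40, "z": 21, "spin": 0.0}, {"x": 14, "y": 40, "z": 21, "spin": 0.0}, {"x": 14, "y": 40, "z": 21, "spin": 0.0}, {"x": 14, "
[... 495 characters left out ...]
.0}]
[{"x": 35, "y": 27, "z": -10, "spin": 0.0}, {"x": 35, "y": 27, "z": -10, "spin": 0.0}, {"x": 35, "y": 27, "z": -10, "spin": 0.0}, {"x": 37, "y": -1, "z": -26, "spin": -0.03}, {"x": 37, "y": 1, "z": -26, "spin": -0.03}, {"x": 37, "y": 2, "z": -26, "spin": -0.03}, {"x": 37, "y": 3, "z": -26, "spin": -0.03}, {"x": 37, "y": 4, "z": -26, "spin": -0.03}]
[{"x": 37, "y": 6, "z": -26, "spin": -0.03}, {"x": 37, "y": 7, "z": -26, "spin": -0.03}, {"x": 36, "y": 8, "z": -26, "spin": -0.03}, {"x": 36, "y": 9, "z": -26, "spin": -0.03}, {"x": 36, "y": -2, "z": 30, "spin": 0.0}, {"x": 36, "y": -2, "z": 30, "spin": 0.0}, {"x": 36, "y": -2, "z": 30, "spin": 0.0}, {"x": 36, "y": -2, "z": 30, "spin": 0.0}]
```

>>> play_rows:
  commands:
    - {"x": 16, "y": 37, "z": 18, "spin": 0.0}
    - {"x": 16, "y": 37, "z": 18, "spin": 0.0}
    - {"x": 16, "y": 37, "z": 18, "spin": 0.0}
    - {"x": 16, "y": 37, "z": 18, "spin": 0.0}
    - {"x": 16, "y": 37, "z": 18, "spin": 0.0}
    - {"x": 16, "y": 37, "z": 18, "spin": 0.0}
    - {"x": 16, "y": 37, "z": 18, "spin": 0.0}
    - {"x": 14, "y": 40, "z": 21, "spin": 0.0}

```text
time: 13.05
position: [-0.2673, -0.5222, 0.5822]
tool_rot: [0.664, 0.605, -0.111, 0.426]
ft_force: [-0.2, -1.5, 0.4]
grip_width: 0.0005
```

>>> play_rows:
  commands:
    - {"x": 14, "y": 40, "z": 21, "spin": 0.0}
    - {"x": 14, "y": 40, "z": 21, "spin": 0.0}
    - {"x": 14, "y": 40, "z": 21, "spin": 0.0}
    - {"x": 14, "y": 40, "z": 21, "spin": 0.0}
    - {"x": 14, "y": 40, "z": 21, "spin": 0.0}
    - {"x": 14, "y": 40, "z": 21, "spin": 0.0}
    - {"x": 14, "y": 40, "z": 21, "spin": 0.0}
    - {"x": 14, "y": 40, "z": 21, "spin": 0.0}

```text
time: 13.85
position: [0.119, -0.5305, 0.5447]
tool_rot: [0.666, 0.6, -0.122, 0.427]
ft_force: [-0.2, -1.5, 0.1]
grip_width: 0.0006
```

```bash
sed -i 's/((-.3,-.52,.6),0),//' go.py; python3 go.py
```

```text
entry [0.51914251 0.14130805 0.17456507] pre [0.48407548 0.2127941  0.2350634 ]
t 13.85 p [ 0.119  -0.5305  0.5447] z [ 0.351 -0.715 -0.605] y [0.902 0.084 0.423] F [-0.2 -1.5  0.1] q [-1.9  -0.16  1.76  0.76  0.95 -2.06]
((0.22, -0.52, 0.55), 0) 3 [[-1.57, -0.15, 1.75, 0.53, 0.76, -1.7]]
((0.47, -0.2, 0.5), 0) 9 [[-0.25, -0.04, 1.78, -0.87, 0.91, 0.23]]
((0.45, 0.2, 0.42), -0.3) 9 [[0.68, 0.33, 1.54, -0.89, 1.56, 0.64]]
(array([0.48407548, 0.2127941 , 0.2350634 ]), 0) 4 [[0.66, 0.61, 1.66, -0.94, 1.31, 0.94]]
[{"x": 10, "y": 31, "z": 8, "spin": 0.0}, {"x": 10, "y": 31, "z": 8, "spin": 0.0}, {"x": 10, "y": 31, "z": 8, "spin": 0.0}, {"x": 35, "y": 26, "z": -12, "spin": 0.0}, {"x": 35, "y": 26, "z": -12, "spin": 0.0}, {"x": 35, "y": 26, "z": -12, "spin": 0.0}, {"x": 35, "y": 26, "z": -12, "spin": 0.0}, {"x": 35, "y": 26, "z": -12, "spin": 0.0}]
[{"x": 35, "y": 26, "z": -12, "spin": 0.0}, {"x": 35, "y": 26, "z": -12, "spin": 0.0}, {"x": 35, "y": 26, "z": -12, "spin": 0.0}, {"x": 35, "y": 26, "z": -12, "spin": 0.0}, {"x": 36, "y": -2, "z": -27, "spin": -0.03}, {"x": 36, "y": -1, "z": -27, "spin": -0.03}, {"x": 36, "y": 0, "z": -27, "spin": -0.03}, {"x": 36, "y": 2, "z": -27, "spin": -0.03}]
[{"x": 36, "y": 3, "z": -27, "spin": -0.03}, {"x": 36, "y": 4, "z": -27, "spin": -0.03}, {"x": 36, "y": 5, "z": -27, "spin": -0.03}, {"x": 36, "y": 6, "z": -27, "spin": -0.03}, {"x": 36, "y": 8, "z": -27, "spin": -0.03}, {"x": 37, "y": -1, "z": 29, "spin": 0.0}, {"x": 37, "y": -1, "z": 29, "spin": 0.0}, {"x": 37, "y": -1, "z": 29, "spin": 0.0}]
[{"x": 37, "y": -1, "z": 29, "spin": 0.0}]
```

>>> play_rows:
  commands:
    - {"x": 10, "y": 31, "z": 8, "spin": 0.0}
    - {"x": 10, "y": 31, "z": 8, "spin": 0.0}
    - {"x": 10, "y": 31, "z": 8, "spin": 0.0}
    - {"x": 35, "y": 26, "z": -12, "spin": 0.0}
    - {"x": 35, "y": 26, "z": -12, "spin": 0.0}
    - {"x": 35, "y": 26, "z": -12, "spin": 0.0}
    - {"x": 35, "y": 26, "z": -12, "spin": 0.0}
    - {"x": 35, "y": 26, "z": -12, "spin": 0.0}

```text
time: 14.65
position: [0.3508, -0.3616, 0.5283]
tool_rot: [0.665, 0.597, -0.123, 0.431]
ft_force: [-0.3, -0.0, -0.6]
grip_width: 0.0004
```

```bash
sed -i 's/((.22,-.52,.55),0),//' go.py; python3 go.py
```

```text
entry [0.51914251 0.14130805 0.17456507] pre [0.48396927 0.21333543 0.23435553]
t 14.65 p [ 0.3508 -0.3616  0.5283] z [ 0.352 -0.72  -0.598] y [0.9   0.085 0.427] F [-0.3 -0.  -0.6] q [-0.93 -0.21  1.85 -0.26  0.6  -0.68]
((0.47, -0.2, 0.5), 0) 5 [[-0.25, -0.04, 1.78, -0.89, 0.91, 0.25]]
((0.45, 0.2, 0.42), -0.3) 9 [[0.69, 0.34, 1.55, -0.89, 1.56, 0.65]]
(array([0.48396927, 0.21333543, 0.23435553]), 0) 4 [[0.67, 0.61, 1.66, -0.95, 1.31, 0.95]]
[{"x": 32, "y": 22, "z": -11, "spin": 0.0}, {"x": 32, "y": 22, "z": -11, "spin": 0.0}, {"x": 32, "y": 22, "z": -11, "spin": 0.0}, {"x": 32, "y": 22, "z": -11, "spin": 0.0}, {"x": 32, "y": 22, "z": -11, "spin": 0.0}, {"x": 36, "y": -2, "z": -27, "spin": -0.03}, {"x": 36, "y": -1, "z": -27, "spin": -0.03}, {"x": 36, "y": 0, "z": -27, "spin": -0.03}]
[{"x": 36, "y": 2, "z": -27, "spin": -0.03}, {"x": 36, "y": 3, "z": -27, "spin": -0.03}, {"x": 36, "y": 4, "z": -27, "spin": -0.03}, {"x": 36, "y": 5, "z": -27, "spin": -0.03}, {"x": 36, "y": 6, "z": -27, "spin": -0.03}, {"x": 35, "y": 8, "z": -27, "spin": -0.03}, {"x": 38, "y": -1, "z": 28, "spin": 0.0}, {"x": 38, "y": -1, "z": 28, "spin": 0.0}]
[{"x": 38, "y": -1, "z": 28, "spin": 0.0}, {"x": 38, "y": -1, "z": 28, "spin": 0.0}]
```

>>> play_rows:
  commands:
    - {"x": 32, "y": 22, "z": -11, "spin": 0.0}
    - {"x": 32, "y": 22, "z": -11, "spin": 0.0}
    - {"x": 32, "y": 22, "z": -11, "spin": 0.0}
    - {"x": 32, "y": 22, "z": -11, "spin": 0.0}
    - {"x": 32, "y": 22, "z": -11, "spin": 0.0}
    - {"x": 36, "y": -2, "z": -27, "spin": -0.03}
    - {"x": 36, "y": -1, "z": -27, "spin": -0.03}
    - {"x": 36, "y": 0, "z": -27, "spin": -0.03}

```text
time: 15.45
position: [0.4673, -0.0654, 0.4775]
tool_rot: [0.636, 0.624, -0.136, 0.432]
ft_force: [1.3, -1.3, -0.4]
grip_width: 0.0003
```

>>> play_rows:
  commands:
    - {"x": 36, "y": 2, "z": -27, "spin": -0.03}
    - {"x": 36, "y": 3, "z": -27, "spin": -0.03}
    - {"x": 36, "y": 4, "z": -27, "spin": -0.03}
    - {"x": 36, "y": 5, "z": -27, "spin": -0.03}
    - {"x": 36, "y": 6, "z": -27, "spin": -0.03}
    - {"x": 35, "y": 8, "z": -27, "spin": -0.03}

```text
time: 16.05
position: [0.4566, 0.2136, 0.4222]
tool_rot: [0.575, 0.682, -0.169, 0.418]
ft_force: [1.6, 0.0, 0.3]
grip_width: 0.0004
```

```bash
sed -i 's/((.47,-.2,.5),0),((.45,.2,.42),-.3),//' go.py; python3 go.py; python3 - <<'E'
from rig import robot,cams
import cv2
for n in ["wrist"]:
    c=cams.camera(n); cv2.imwrite(f"pics/{n}2.png",c["img"][:,:,::-1])
E
```

```text
entry [0.51914251 0.14130805 0.17456507] pre [0.48151607 0.2124472  0.23392391]
t 16.05 p [0.4566 0.2136 0.4222] z [ 0.376 -0.711 -0.594] y [0.926 0.281 0.251] F [1.6 0.  0.3] q [ 0.7   0.34  1.53 -0.91  1.56  0.68]
(array([0.48151607, 0.2124472 , 0.23392391]), 0) 4 [[0.67, 0.61, 1.68, -0.97, 1.29, 1.01]]
[{"x": 36, "y": -6, "z": 31, "spin": 0.0}, {"x": 36, "y": -6, "z": 31, "spin": 0.0}, {"x": 36, "y": -6, "z": 31, "spin": 0.0}, {"x": 36, "y": -6, "z": 31, "spin": 0.0}]
```

View pics/wrist2.png

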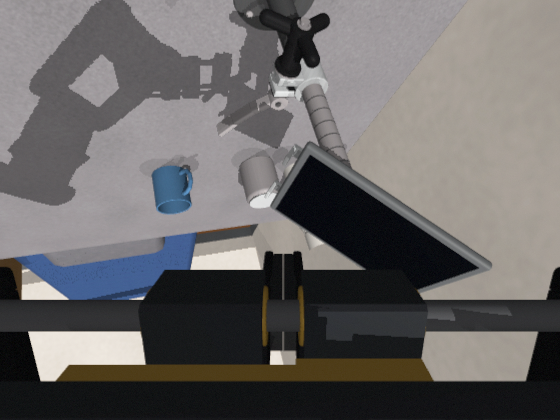

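>>> play_rows:
  commands:
    - {"x": 36, "y": -6, "z": 31, "spin": 0.0}
    - {"x": 36, "y": -6, "z": 31, "spin": 0.0}
    - {"x": 36, "y": -6, "z": 31, "spin": 0.0}
    - {"x": 30, "y": -6, "z": 26, "spin": 0.0}

```text
time: 16.5
position: [0.4876, 0.2281, 0.2389]
tool_rot: [0.576, 0.686, -0.152, 0.417]
ft_force: [-0.1, -0.4, 0.0]
grip_width: 0.0002
```

```bash
cat > go2.py <<'E'
from plan import plan
from nutp import *
e=npos(-119,.038,.032,.060)
w=[(e,0,30)]
for t in range(-119,-176,-8): w.append((npos(t,.038,.019,.060),0,20))
plan(w)
E
python3 go2.py; python3 - <<'E'
from rig import robot,cams
import cv2
c=cams.camera("wrist"); cv2.imwrite(f"pics/wrist3.png",c["img"][:,:,::-1])
E
```

```text
t 16.5 p [0.4876 0.2281 0.2389] z [ 0.397 -0.69  -0.606] y [0.918 0.29  0.271] F [-0.1 -0.4  0. ] q [ 0.68  0.6   1.66 -0.96  1.28  1.  ]
(array([0.51914251, 0.14130805, 0.17456507]), 0, 30) 4 [[0.52, 0.67, 1.8, -1.13, 1.08, 1.13]]
(array([0.52544473, 0.14124629, 0.16319501]), 0, 20) 1 [[0.51, 0.69, 1.79, -1.14, 1.07, 1.15]]
(array([0.52610899, 0.14123978, 0.1573051 ]), 0, 20) 1 [[0.51, 0.7, 1.79, -1.15, 1.06, 1.16]]
(array([0.52758647, 0.1412253 , 0.15156497]), 0, 20) 1 [[0.51, 0.72, 1.79, -1.15, 1.06, 1.17]]
(array([0.5298484 , 0.14120313, 0.14608634]), 0, 20) 1 [[0.51, 0.73, 1.79, -1.16, 1.05, 1.18]]
(array([0.53285077, 0.14117371, 0.14097583]), 0, 20) 1 [[0.51, 0.74, 1.78, -1.16, 1.05, 1.18]]
(array([0.53653512, 0.1411376 , 0.13633293]), 0, 20) 1 [[0.5, 0.75, 1.78, -1.17, 1.04, 1.19]]
(array([0.54082975, 0.14109551, 0.13224801]), 0, 20) 1 [[0.5, 0.76, 1.77, -1.17, 1.04, 1.19]]
(array([0.54565107, 0.14104826, 0.12880056]), 0, 20) 1 [[0.5, 0.77, 1.76, -1.18, 1.04, 1.19]]
[{"x": -2, "y": -3, "z": 28, "spin": 0.0}, {"x": -2, "y": -3, "z": 28, "spin": 0.0}, {"x": -2, "y": -3, "z": 28, "spin": 0.0}, {"x": -2, "y": -3, "z": 28, "spin": 0.0}, {"x": 9, "y": 3, "z": 9, "spin": 0.0}, {"x": 4, "y": -1, "z": 4, "spin": 0.0}, {"x": 4, "y": 0, "z": 4, "spin": 0.0}, {"x": 4, "y": 1, "z": 4, "spin": 0.0}]
[{"x": 4, "y": 1, "z": 4, "spin": 0.0}, {"x": 3, "y": 2, "z": 4, "spin": 0.0}, {"x": 3, "y": 3, "z": 4, "spin": 0.0}, {"x": 3, "y": 3, "z": 4, "spin": 0.0}]
```

View pics/wrist3.png

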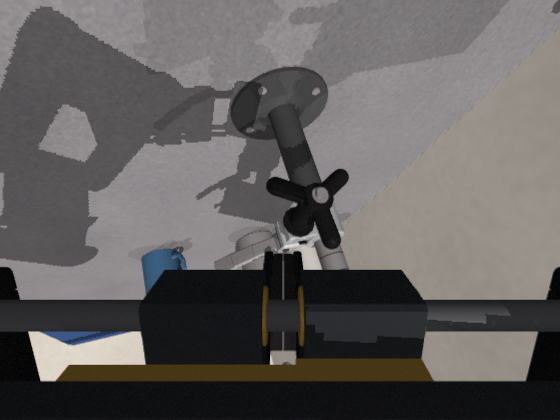

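```bash
cat > wp.py <<'E'
from h import *
MT=np.array([[-0.0004,0.9558,0.2939,0.0799],[1,0.0004,0.0001,-0.0002],[-0.0001,0.2939,-0.9558,-0.1624],[0,0,0,1]])
def wproj(pt,pos,quat):
    t=R.from_quat(quat).as_matrix().T@(np.array(pt)-pos)
    q=np.linalg.inv(MT)@np.append(t,1)
    return np.array([282.6848+346.2379*q[0]/-q[2],213.1614-346.2379*q[1]/-q[2]])
E
python3 - <<'E'
from wp import *
from rig import robot
from nutp import P
o=robot.get_obs();p=np.array(o["position"]);q=o["tool_rot"];print(p,np.round(q,3))
print("hub outer",wproj(toW(P,[-.034,.075,0]),p,q),"mid",wproj(toW(P,[-.034,.067,0]),p,q))
for n in (.7,.85,1.):
  print(n,[wproj(toW(P,[-.034+.046*np.sin(a),.067,.046*np.cos(a)]),p,q).round().tolist() for a in np.radians(50+120*np.arange(3))-n])
E
```

```text
[0.48584685 0.22685049 0.23211523] [ 0.575  0.688 -0.157  0.414]
hub outer [327.12552643 200.43353421] mid [323.36563671 204.67502352]
0.7 [[348.0, 252.0], [347.0, 173.0], [273.0, 193.0]]
0.85 [[341.0, 254.0], [352.0, 178.0], [274.0, 187.0]]
1.0 [[334.0, 255.0], [357.0, 183.0], [276.0, 180.0]]
```

```bash
python3 - <<'E'
from wp import *
from nutp import P
p=np.array([.4876,.2281,.2389]);q=[.576,.686,-.152,.417]
print("hub outer",wproj(toW(P,[-.034,.075,0]),p,q))
n=.85
print([wproj(toW(P,[-.034+.046*np.sin(a),.067,.046*np.cos(a)]),p,q).round().tolist() for a in np.radians(50+120*np.arange(3))-n])
E
```

```text
hub outer [321.10984125 194.01406409]
[[336.0, 247.0], [346.0, 172.0], [268.0, 181.0]]
```

```bash
python3 go2.py | grep -v array
```

```text
t 16.55 p [0.4858 0.2269 0.2321] z [ 0.39  -0.692 -0.607] y [0.921 0.291 0.261] F [-1.1  0.3 -3.3] q [ 0.68  0.61  1.67 -0.96  1.27  1.  ]
[{"x": -3, "y": -2, "z": 27, "spin": 0.0}, {"x": -3, "y": -2, "z": 27, "spin": 0.0}, {"x": -3, "y": -2, "z": 27, "spin": 0.0}, {"x": -3, "y": -2, "z": 27, "spin": 0.0}, {"x": 9, "y": 3, "z": 9, "spin": 0.0}, {"x": 4, "y": -1, "z": 4, "spin": 0.0}, {"x": 4, "y": 0, "z": 4, "spin": 0.0}, {"x": 4, "y": 1, "z": 4, "spin": 0.0}]
[{"x": 4, "y": 1, "z": 4, "spin": 0.0}, {"x": 3, "y": 2, "z": 4, "spin": 0.0}, {"x": 3, "y": 3, "z": 4, "spin": 0.0}, {"x": 3, "y": 4, "z": 4, "spin": 0.0}]
```

>>> play_rows:
  commands:
    - {"x": -3, "y": -2, "z": 27, "spin": 0.0}
    - {"x": -3, "y": -2, "z": 27, "spin": 0.0}
    - {"x": -3, "y": -2, "z": 27, "spin": 0.0}
    - {"x": -3, "y": -2, "z": 27, "spin": 0.0}
    - {"x": 0, "y": 0, "z": 0, "spin": 0.0}

```text
time: 17.05
position: [0.5241, 0.1406, 0.1724]
tool_rot: [0.575, 0.689, -0.155, 0.414]
ft_force: [-0.5, 0.7, 1.0]
grip_width: 0.0001
```

```bash
python3 go2.py | grep -v array
```

```text
t 17.05 p [0.5241 0.1406 0.1724] z [ 0.392 -0.689 -0.61 ] y [0.92  0.291 0.262] F [-0.5  0.7  1. ] q [ 0.51  0.67  1.79 -1.13  1.07  1.11]
[{"x": -1, "y": -4, "z": -4, "spin": 0.0}, {"x": 8, "y": 3, "z": 9, "spin": 0.0}, {"x": 4, "y": -1, "z": 4, "spin": 0.0}, {"x": 4, "y": 0, "z": 4, "spin": 0.0}, {"x": 4, "y": 1, "z": 4, "spin": 0.0}, {"x": 4, "y": 1, "z": 4, "spin": 0.0}, {"x": 3, "y": 2, "z": 4, "spin": 0.0}, {"x": 3, "y": 3, "z": 4, "spin": 0.0}]
[{"x": 3, "y": 4, "z": 4, "spin": 0.0}]
```

>>> play_rows:
  commands:
    - {"x": 8, "y": 0, "z": 6, "spin": 0.0}
    - {"x": 5, "y": 0, "z": 5, "spin": 0.0}
    - {"x": 5, "y": 0, "z": 5, "spin": 0.0}
    - {"x": 5, "y": 1, "z": 5, "spin": 0.0}
    - {"x": 5, "y": 1, "z": 5, "spin": 0.0}

```text
time: 17.55
position: [0.5358, 0.1426, 0.1466]
tool_rot: [0.576, 0.684, -0.156, 0.421]
ft_force: [-2.3, 0.9, 5.9]
grip_width: 0.0003
```

```bash
python3 go2.py | grep -v array
```

```text
t 17.55 p [0.5358 0.1426 0.1466] z [ 0.396 -0.697 -0.597] y [0.918 0.289 0.272] F [-2.3  0.9  5.9] q [ 0.5   0.73  1.77 -1.16  1.06  1.17]
[{"x": -11, "y": -4, "z": -11, "spin": 0.0}, {"x": -11, "y": -4, "z": -11, "spin": 0.0}, {"x": 9, "y": 3, "z": 9, "spin": 0.0}, {"x": 4, "y": -1, "z": 4, "spin": 0.0}, {"x": 4, "y": 0, "z": 4, "spin": 0.0}, {"x": 4, "y": 1, "z": 4, "spin": 0.0}, {"x": 4, "y": 1, "z": 4, "spin": 0.0}, {"x": 4, "y": 2, "z": 4, "spin": 0.0}]
[{"x": 3, "y": 3, "z": 4, "spin": 0.0}, {"x": 3, "y": 3, "z": 4, "spin": 0.0}]
```

```bash
python3 - <<'E'
from plan import plan
from nutp import *
plan([((.5375,.141,.138),0,6),((.542,.141,.132),0,7),((.549,.141,.127),0,8)])
E
```

```text
t 17.55 p [0.5358 0.1426 0.1466] z [ 0.396 -0.697 -0.597] y [0.918 0.289 0.272] F [-2.3  0.9  5.9] q [ 0.5   0.73  1.77 -1.16  1.06  1.17]
((0.5375, 0.141, 0.138), 0, 6) 2 [[0.51, 0.75, 1.77, -1.17, 1.06, 1.19]]
((0.542, 0.141, 0.132), 0, 7) 2 [[0.5, 0.76, 1.76, -1.18, 1.05, 1.19]]
((0.549, 0.141, 0.127), 0, 8) 2 [[0.5, 0.78, 1.75, -1.18, 1.05, 1.19]]
[{"x": 3, "y": -1, "z": 3, "spin": 0.0}, {"x": 3, "y": -1, "z": 3, "spin": 0.0}, {"x": 2, "y": 1, "z": 3, "spin": 0.0}, {"x": 2, "y": 1, "z": 3, "spin": 0.0}, {"x": 2, "y": 3, "z": 3, "spin": 0.0}, {"x": 2, "y": 3, "z": 3, "spin": 0.0}]
```

>>> play_rows:
  commands:
    - {"x": 4, "y": -1, "z": 4, "spin": 0.0}
    - {"x": 4, "y": -1, "z": 4, "spin": 0.0}
    - {"x": 3, "y": 1, "z": 4, "spin": 0.0}
    - {"x": 3, "y": 2, "z": 4, "spin": 0.0}
    - {"x": 2, "y": 4, "z": 3, "spin": 0.0}
    - {"x": 2, "y": 4, "z": 3, "spin": 0.0}

```text
time: 18.15
position: [0.5491, 0.1444, 0.1294]
tool_rot: [0.574, 0.68, -0.158, 0.426]
ft_force: [-5.6, 0.4, 6.4]
grip_width: 0.0006
```

```bash
python3 - <<'E'
from rig import robot,cams
from wp import *
from nutp import P
import cv2
o=robot.get_obs();p=np.array(o["position"]);q=o["tool_rot"];print(o["time"],p,np.round(q,3),np.round(o["ft_force"],1))
for c in ("wrist","scene"):
  cv2.imwrite(f"pics/{c}4.png",cams.camera(c)["img"][:,:,::-1])
for n in (1.5,1.8,2.1): print(n,[wproj(toW(P,[-.034+.046*np.sin(a),.067,.046*np.cos(a)]),p,q).round().tolist() for a in np.radians(50+120*np.arange(3))-n])
E
```

```text
18.15 [0.54905796 0.14435777 0.12939613] [ 0.574  0.68  -0.158  0.426] [-5.6  0.4  6.4]
1.5 [[315.0, 433.0], [415.0, 315.0], [282.0, 255.0]]
1.8 [[288.0, 416.0], [420.0, 342.0], [303.0, 244.0]]
2.1 [[266.0, 391.0], [419.0, 370.0], [326.0, 240.0]]
```

View pics/wrist4.png

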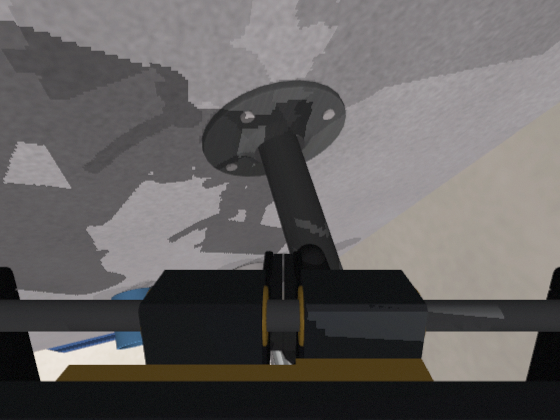

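View pics/scene4.png

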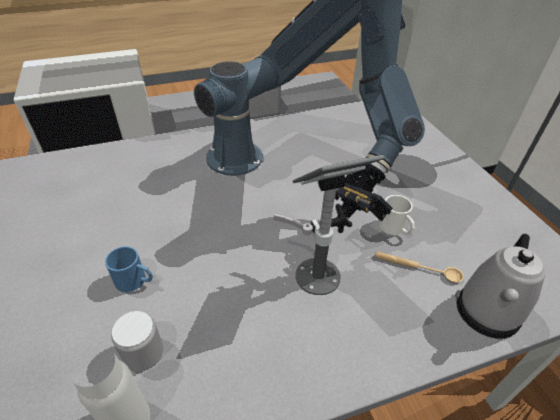

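```bash
cat > go3.py <<'E'
from plan import plan
from nutp import *
from rig import robot
o=robot.get_obs();M=R.from_quat(o["tool_rot"]).as_matrix();a=M[:,2];p=np.array(o["position"])
e=npos(-59,.038,.032,.060)
w=[(p-.065*a,0,33),(e-.055*a,0,40),(e,0,30)]
for t in range(-60,-102,-6): w.append((npos(t,.038,.019,.060),0,20))
plan(w)
from clr import clear
for x in w: print(np.round(x[0],3),np.round(clear(np.array(x[0]),M),3))
E
python3 go3.py
```

```text
t 18.25 p [0.5504 0.1451 0.1286] z [ 0.4   -0.703 -0.588] y [0.916 0.291 0.276] F [-1.8 -0.4  0.2] q [ 0.5   0.78  1.74 -1.18  1.06  1.19]
(array([0.52437604, 0.19081171, 0.16675607]), 0, 33) 2 [[0.6, 0.72, 1.7, -1.07, 1.16, 1.12]]
(array([0.52977343, 0.17965192, 0.24432672]), 0, 40) 2 [[0.58, 0.6, 1.67, -1.03, 1.22, 0.97]]
(array([0.55179926, 0.140988  , 0.2120008 ]), 0, 30) 2 [[0.5, 0.64, 1.72, -1.11, 1.13, 1.02]]
(array([0.54448178, 0.14105972, 0.20045448]), 0, 20) 1 [[0.5, 0.65, 1.74, -1.12, 1.12, 1.05]]
(array([0.54090419, 0.14109478, 0.19781336]), 0, 20) 1 [[0.51, 0.65, 1.74, -1.12, 1.12, 1.07]]
(array([0.53762225, 0.14112694, 0.19481272]), 0, 20) 1 [[0.51, 0.66, 1.75, -1.12, 1.11, 1.08]]
(array([0.53467193, 0.14115586, 0.19148545]), 0, 20) 1 [[0.51, 0.66, 1.76, -1.13, 1.11, 1.09]]
(array([0.53208555, 0.1411812 , 0.187868  ]), 0, 20) 1 [[0.52, 0.67, 1.77, -1.13, 1.11, 1.1]]
(array([0.52989145, 0.14120271, 0.184     ]), 0, 20) 1 [[0.52, 0.67, 1.77, -1.13, 1.1, 1.11]]
(array([0.52811366, 0.14122013, 0.17992383]), 0, 20) 1 [[0.52, 0.68, 1.78, -1.14, 1.1, 1.13]]
[{"x": 0, "y": 0, "
[... 213 characters left out ...]
 28, "spin": 0.0}, {"x": 9, "y": -10, "z": 4, "spin": 0.0}, {"x": 2, "y": -4, "z": 0, "spin": 0.0}]
[{"x": 2, "y": -4, "z": 0, "spin": 0.0}, {"x": 2, "y": -4, "z": 1, "spin": 0.0}, {"x": 3, "y": -3, "z": 1, "spin": 0.0}, {"x": 3, "y": -3, "z": 1, "spin": 0.0}, {"x": 3, "y": -3, "z": 2, "spin": 0.0}]
[0.524 0.191 0.167] [0.095 0.144 0.153]
[0.53  0.18  0.244] [0.067 0.132 0.231]
[0.552 0.141 0.212] [0.026 0.088 0.198]
[0.544 0.141 0.2  ] [0.033 0.091 0.187]
[0.541 0.141 0.198] [0.035 0.092 0.184]
[0.538 0.141 0.195] [0.037 0.093 0.181]
[0.535 0.141 0.191] [0.039 0.094 0.178]
[0.532 0.141 0.188] [0.042 0.094 0.174]
[0.53  0.141 0.184] [0.045 0.095 0.17 ]
[0.528 0.141 0.18 ] [0.047 0.096 0.166]
```

>>> play_rows:
  commands:
    - {"x": 0, "y": 0, "z": -33, "spin": 0.0}
    - {"x": 0, "y": 0, "z": -33, "spin": 0.0}
    - {"x": -33, "y": 12, "z": -18, "spin": 0.0}
    - {"x": -33, "y": 12, "z": -18, "spin": 0.0}
    - {"x": 0, "y": 0, "z": 0, "spin": 0.0}

```text
time: 18.75
position: [0.5318, 0.1872, 0.2461]
tool_rot: [0.573, 0.684, -0.153, 0.425]
ft_force: [-0.8, 0.2, -0.4]
grip_width: 0.0009
```

```bash
sed -i 's/w=\[.*/w=[(e,0,30)]/' go3.py; python3 go3.py|grep -v array; python3 - <<'E'
from rig import robot,cams
from wp import *
from nutp import P
import cv2
o=robot.get_obs();p=np.array(o["position"]);q=o["tool_rot"]
cv2.imwrite(f"pics/wrist5.png",cams.camera("wrist")["img"][:,:,::-1])
for n in (1.7,1.9,2.1): print(n,[wproj(toW(P,[-.034+.046*np.sin(a),.067,.046*np.cos(a)]),p,q).round().tolist() for a in np.radians(50+120*np.arange(3))-n])
E
```

```text
t 18.75 p [0.5318 0.1872 0.2461] z [ 0.407 -0.696 -0.592] y [0.913 0.298 0.277] F [-0.8  0.2 -0.4] q [ 0.58  0.59  1.66 -1.03  1.22  0.95]
[{"x": -1, "y": -2, "z": 20, "spin": 0.0}, {"x": -1, "y": -2, "z": 20, "spin": 0.0}, {"x": -1, "y": -2, "z": 20, "spin": 0.0}, {"x": 9, "y": -10, "z": 4, "spin": 0.0}, {"x": 2, "y": -4, "z": 0, "spin": 0.0}, {"x": 2, "y": -4, "z": 0, "spin": 0.0}, {"x": 2, "y": -4, "z": 1, "spin": 0.0}, {"x": 3, "y": -3, "z": 1, "spin": 0.0}]
[{"x": 3, "y": -3, "z": 1, "spin": 0.0}, {"x": 3, "y": -3, "z": 2, "spin": 0.0}]
[0.552 0.141 0.212] [0.026 0.088 0.199]
[0.544 0.141 0.2  ] [0.033 0.09  0.187]
[0.541 0.141 0.198] [0.034 0.091 0.185]
[0.538 0.141 0.195] [0.036 0.092 0.182]
[0.535 0.141 0.191] [0.038 0.093 0.178]
[0.532 0.141 0.188] [0.041 0.094 0.175]
[0.53  0.141 0.184] [0.044 0.095 0.171]
[0.528 0.141 0.18 ] [0.047 0.096 0.167]
1.7 [[248.0, 213.0], [338.0, 180.0], [253.0, 120.0]]
1.9 [[237.0, 204.0], [338.0, 190.0], [264.0, 119.0]]
2.1 [[229.0, 194.0], [335.0, 199.0], [275.0, 119.0]]
```

View pics/wrist5.png

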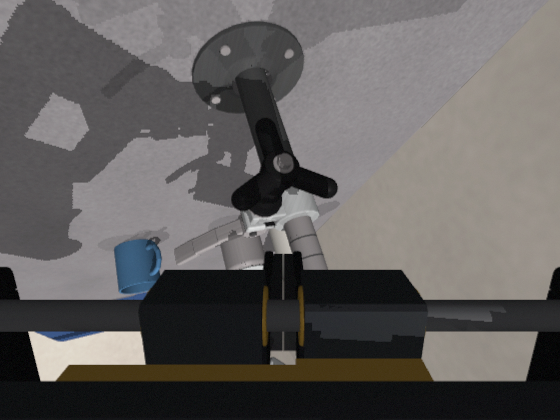

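>>> play_rows:
  commands:
    - {"x": -1, "y": -2, "z": 20, "spin": 0.0}
    - {"x": -1, "y": -2, "z": 20, "spin": 0.0}
    - {"x": -1, "y": -2, "z": 17, "spin": 0.0}
    - {"x": 8, "y": -9, "z": 4, "spin": 0.0}
    - {"x": 4, "y": -5, "z": 1, "spin": 0.0}
    - {"x": 3, "y": -5, "z": 1, "spin": 0.0}
    - {"x": 3, "y": -5, "z": 1, "spin": 0.0}

```text
time: 19.5
position: [0.5385, 0.1447, 0.1876]
tool_rot: [0.567, 0.685, -0.149, 0.433]
ft_force: [2.7, -0.1, 6.7]
grip_width: 0.0004
```

```bash
python3 - <<'E'
from plan import plan
from nutp import *
plan([(npos(t,.038,.019,.060),0,8) for t in (-80,-88,-96,-102)])
E
```

```text
t 19.5 p [0.5385 0.1447 0.1876] z [ 0.424 -0.694 -0.581] y [0.905 0.313 0.287] F [ 2.7 -0.1  6.7] q [ 0.51  0.67  1.77 -1.16  1.09  1.11]
(array([0.53376788, 0.14116472, 0.19030998]), 0, 8) 1 [[0.52, 0.66, 1.78, -1.16, 1.09, 1.12]]
(array([0.53057765, 0.14119598, 0.18531461]), 0, 8) 1 [[0.52, 0.67, 1.79, -1.16, 1.09, 1.13]]
(array([0.52811366, 0.14122013, 0.17992383]), 0, 8) 1 [[0.52, 0.67, 1.8, -1.17, 1.08, 1.15]]
(array([0.52677167, 0.14123328, 0.17568416]), 0, 8) 1 [[0.52, 0.68, 1.8, -1.17, 1.08, 1.16]]
[{"x": -4, "y": -5, "z": -1, "spin": 0.0}, {"x": 4, "y": -4, "z": 2, "spin": 0.0}, {"x": 4, "y": -4, "z": 2, "spin": 0.0}, {"x": 3, "y": -2, "z": 2, "spin": 0.0}]
```

>>> play_rows:
  commands:
    - {"x": 3, "y": -5, "z": 1, "spin": 0.0}
    - {"x": 4, "y": -5, "z": 2, "spin": 0.0}
    - {"x": 4, "y": -5, "z": 2, "spin": 0.0}
    - {"x": 4, "y": -4, "z": 2, "spin": 0.0}

```text
time: 19.9
position: [0.535, 0.1453, 0.1733]
tool_rot: [0.561, 0.683, -0.144, 0.445]
ft_force: [2.2, -0.7, 8.0]
grip_width: 0.0008
```

>>> play_rows:
  commands:
    - {"x": -4, "y": 2, "z": -12, "spin": 0.0}
    - {"x": 0, "y": 0, "z": -33, "spin": 0.0}
    - {"x": 0, "y": 0, "z": -40, "spin": 0.0}
    - {"x": -25, "y": 0, "z": -25, "spin": 0.0}

```text
time: 20.3
position: [0.4841, 0.2057, 0.2523]
tool_rot: [0.56, 0.686, -0.149, 0.439]
ft_force: [-0.3, 0.1, 0.6]
grip_width: 0.0006
```

```bash
python3 - <<'E'
from rig import robot,cams
from wp import *
from nutp import P
import cv2
o=robot.get_obs();p=np.array(o["position"]);q=o["tool_rot"];print(p,np.round(q,3))
cv2.imwrite(f"pics/wrist6.png",cams.camera("wrist")["img"][:,:,::-1])
for n in (2.4,2.6,2.8,3): print(n,[wproj(toW(P,[-.034+.046*np.sin(a),.067,.046*np.cos(a)]),p,q).round().tolist() for a in np.radians(50+120*np.arange(3))-n])
E
```

```text
[0.48410232 0.20570497 0.25226685] [ 0.56   0.686 -0.149  0.439]
2.4 [[271.0, 174.0], [361.0, 205.0], [326.0, 126.0]]
2.6 [[269.0, 164.0], [354.0, 211.0], [335.0, 131.0]]
2.8 [[268.0, 154.0], [347.0, 215.0], [343.0, 136.0]]
3 [[270.0, 145.0], [337.0, 217.0], [351.0, 143.0]]
```

View pics/wrist6.png

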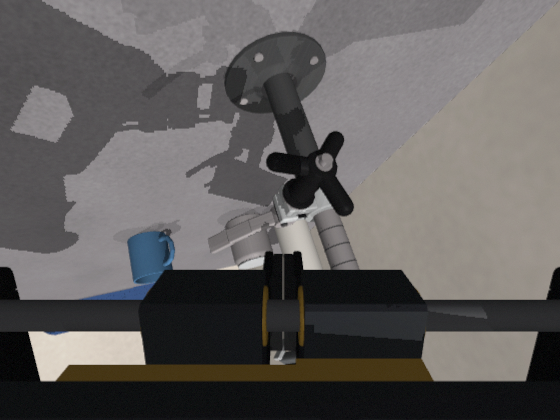

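```bash
python3 - <<'E'
from h import *
c=CAM["scene"];M=c["M"];Rm=M[:3,:3];C=-Rm.T@M[:3,3]
for uv in [(345,78),(400,95),(440,130),(500,200),(550,265),(370,60),(490,170),(360,0)]:
  d=Rm.T@np.array([(uv[0]-c["cx"])/c["fx"],-(uv[1]-c["cy"])/c["fx"],-1])
  print(uv,[(C+d*(z-C[2])/d[2]).round(2)[:2].tolist() for z in (-.7,-.4,0,.3)])
E
```

```text
(345, 78) [[-1.79, 1.42], [-1.23, 1.11], [-0.48, 0.68], [0.09, 0.37]]
(400, 95) [[-1.37, 1.73], [-0.89, 1.35], [-0.24, 0.85], [0.24, 0.48]]
(440, 130) [[-0.82, 1.72], [-0.44, 1.35], [0.07, 0.85], [0.45, 0.48]]
(500, 200) [[-0.05, 1.6], [0.18, 1.25], [0.5, 0.79], [0.73, 0.44]]
(550, 265) [[0.43, 1.5], [0.58, 1.17], [0.77, 0.73], [0.91, 0.4]]
(370, 60) [[-2.07, 1.82], [-1.45, 1.43], [-0.63, 0.91], [-0.02, 0.51]]
(490, 170) [[-0.31, 1.75], [-0.03, 1.37], [0.35, 0.87], [0.64, 0.49]]
(360, 0) [[-3.75, 2.58], [-2.82, 2.05], [-1.57, 1.33], [-0.64, 0.8]]
```

```bash
python3 - <<'E'
import cv2
a=cv2.imread("pics/scene1.png");cv2.imwrite("pics/sc.png",cv2.resize(a[0:260,320:560],None,fx=2.3,fy=2.3))
E
```

```text
(no output)
```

View pics/sc.png

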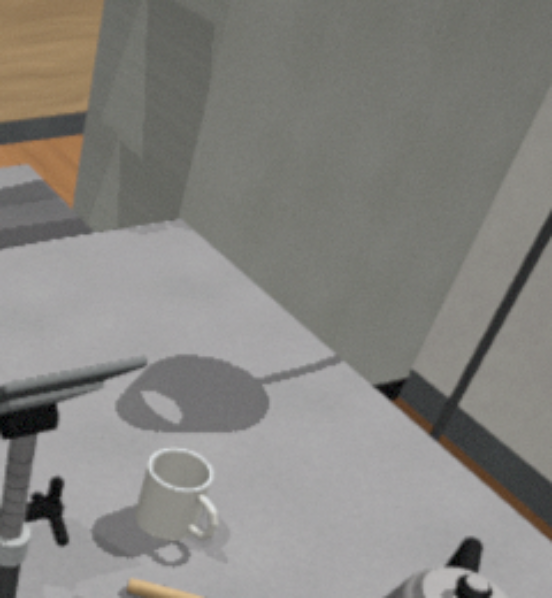

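```bash
cat > sim.py <<'E'
from kin import *
from scipy.optimize import least_squares
lo=np.array([-3.08,-.75,.218,-1.43,0,-2.85]);hi=np.array([3.08,2.2,2.44,4.57,2.65,2.85])
def solve(q,pt,Mt,w=1.8):
    def f(x):
        p,M=fk(x);return np.r_[(p-pt)*w,(M.inv()*Mt).as_rotvec()]
    return least_squares(f,np.clip(q,lo+1e-6,hi-1e-6),bounds=(lo,hi)).x
def step(q,dw,spin=0):
    p,M=fk(q);q2=solve(q,p+np.array(dw),M*R.from_euler("z",spin))
    d=q2-q;m=.7*np.array([2.79,2.79,3.14,3.14,3.14,3.14])*.1
    return q+d*min(1,1/np.max(np.abs(d)/m+1e-9))
E
cat > s1.py <<'E'
from sim import *
from plan import robot
q=np.array(robot.get_obs()["q"])
def go(q,tgt,n=0,st=.048,log=4,spin=0):
    i=0
    while i<40:
        p,_=fk(q);d=np.array(tgt)-p;L_=np.linalg.norm(d)
        if L_<.008:break
        q=step(q,d*min(1,st/L_),spin);i+=1
    p,M=fk(q);print("arr",i,p.round(3),"a",M.as_matrix()[:,2].round(2),"q",q.round(2));return q
q=go(q,[.45,.0,.5]);q=go(q,[.4,-.3,.45]);q=go(q,[.2,-.5,.3]);q=go(q,[.1,-.5,.18])
for i in range(45):
    d=np.array([-.0,.9,-.25])*.045
    q=step(q,d);p,M=fk(q)
    if i%3==2: print(i,p.round(3),"a",M.as_matrix()[:,2].round(2),"y",M.as_matrix()[:,1].round(2),"W",(p-L*M.as_matrix()[:,2]).round(2),"q",q.round(2))
E
python3 s1.py
```

```text
arr 7 [0.45 0.   0.5 ] a [ 0.44 -0.7  -0.57] q [ 0.31  0.01  1.77 -1.    1.25  0.39]
arr 7 [ 0.4  -0.3   0.45] a [ 0.44 -0.7  -0.57] q [-0.72 -0.14  2.04 -0.7   0.37 -0.38]
arr 15 [ 0.201 -0.501  0.305] a [ 0.41 -0.58 -0.7 ] q [-1.69  0.14  2.13  1.17  0.54 -2.85]
arr 8 [ 0.101 -0.502  0.184] a [ 0.31 -0.42 -0.85] q [-1.86  0.36  2.13  0.99  0.52 -2.85]
2 [ 0.113 -0.395  0.186] a [ 0.28 -0.37 -0.89] y [0.96 0.17 0.23] W [ 0.03 -0.28  0.46] q [-1.88  0.24  2.32  0.96  0.48 -2.85]
5 [ 0.125 -0.307  0.197] a [ 0.25 -0.32 -0.91] y [0.96 0.16 0.21] W [ 0.05 -0.21  0.48] q [-1.9   0.08  2.44  0.77  0.51 -2.69]
8 [ 0.143 -0.235  0.226] a [ 0.23 -0.26 -0.94] y [0.97 0.16 0.19] W [ 0.07 -0.15  0.52] q [-1.84 -0.16  2.44  0.46  0.71 -2.3 ]
11 [ 0.163 -0.136  0.25 ] a [ 0.2  -0.23 -0.95] y [0.97 0.15 0.17] W [ 0.1  -0.07  0.55] q [-1.73 -0.47  2.44  0.28  1.   -1.99]
14 [ 0.17  -0.061  0.249] a [ 0.17 -0.21 -0.96] y [0.98 0.14 0.15] W [0.12 0.   0.55] q [-1.22 -0.52  2.44  0.11  0.97 -1.4 ]
17 [ 0.17  -0.015  0.24 ] a [ 0.15 -0.19 -0.97] y [0.98 0.12 0.13] W [0.12 0.04 0.54] q [-0.67 -0.4   2.4
[... 433 characters left out ...]
] y [0.99 0.12 0.11] W [0.13 0.43 0.44] q [ 1.02  0.46  1.96 -0.29  0.83  1.12]
32 [0.173 0.494 0.1  ] a [ 0.13 -0.18 -0.97] y [0.99 0.12 0.11] W [0.13 0.55 0.4 ] q [ 1.14  0.63  1.69 -0.25  0.94  1.19]
35 [0.173 0.616 0.066] a [ 0.13 -0.18 -0.97] y [0.99 0.12 0.11] W [0.13 0.67 0.37] q [ 1.21  0.8   1.39 -0.21  1.09  1.22]
38 [0.173 0.737 0.032] a [ 0.13 -0.18 -0.97] y [0.99 0.12 0.11] W [0.13 0.79 0.33] q [ 1.27  0.98  1.03 -0.19  1.27  1.23]
41 [ 0.173  0.859 -0.002] a [ 0.13 -0.18 -0.97] y [0.99 0.12 0.11] W [0.13 0.91 0.3 ] q [ 1.31  1.22  0.53 -0.18  1.53  1.22]
44 [ 0.167  0.924 -0.034] a [ 0.14 -0.13 -0.98] y [0.98 0.12 0.13] W [0.12 0.96 0.27] q [ 1.33  1.38  0.22 -0.17  1.64  1.22]
```

```bash
cat > s2.py <<'E'
from s1h import *
import itertools
q0=np.array(robot.get_obs()["q"])
for az,z,zz in itertools.product((70,90,105),(.3,.45),(0,.3)):
    c,s=np.cos(np.radians(az)),np.sin(np.radians(az))
    print("==",az,z,zz);q=go(q0,[.62*c,.62*s,z])
    for i in range(56):
        q=step(q,np.array([c,s,zz])*.045);p,M=fk(q);a=M.as_matrix()[:,2]
        if p[2]<.05: print("LOW",i);break
        if i%7==6: print(i,p.round(2),"a",a.round(2),"q",q.round(2))
E
sed -n '1,13p' s1.py | sed '/^q=go/,$d' > s1h.py; python3 s2.py
```

```text
== 70 0.3 0
arr 10 [0.212 0.583 0.3  ] a [ 0.44 -0.7  -0.57] q [ 1.34  0.84  0.95 -0.72  2.03  1.05]
6 [0.3  0.75 0.28] a [ 0.5  -0.63 -0.59] q [ 1.3   1.18  0.22 -0.91  2.18  0.68]
13 [0.37 0.8  0.23] a [ 0.62 -0.46 -0.64] q [ 1.27  1.21  0.22 -0.89  1.92  0.69]
20 [0.43 0.86 0.2 ] a [ 0.72 -0.25 -0.65] q [ 1.24  1.24  0.22 -0.87  1.65  0.7 ]
27 [0.48 0.93 0.17] a [ 0.78 -0.02 -0.63] q [ 1.21  1.27  0.22 -0.85  1.36  0.7 ]
34 [0.52 0.99 0.16] a [ 0.79  0.2  -0.57] q [ 1.17  1.31  0.22 -0.83  1.08  0.7 ]
41 [0.55 1.05 0.15] a [ 0.77  0.4  -0.49] q [ 1.13  1.34  0.22 -0.81  0.81  0.68]
48 [0.57 1.08 0.15] a [ 0.72  0.56 -0.41] q [ 1.1   1.37  0.22 -0.77  0.58  0.66]
55 [0.57 1.11 0.15] a [ 0.66  0.68 -0.32] q [ 1.07  1.39  0.22 -0.72  0.39  0.61]
== 70 0.3 0.3
arr 10 [0.212 0.583 0.3  ] a [ 0.44 -0.7  -0.57] q [ 1.34  0.84  0.95 -0.72  2.03  1.05]
6 [0.3  0.73 0.35] a [ 0.51 -0.63 -0.59] q [ 1.3   1.1   0.22 -0.97  2.22  0.59]
13 [0.36 0.77 0.37] a [ 0.65 -0.46 -0.61] q [ 1.28  1.07  0.22 -0.97  1.99  0.55]
20 [0.42 0.83 0.39] a [ 0.77 -0.25 -0.59] q [ 1.25  1.06  0.22 -0.96  1.74  0.
[... 7395 characters left out ...]
48 -0.62  2.65  1.18]
6 [-0.14  0.68  0.43] a [ 0.51 -0.56 -0.65] q [ 1.78  0.99  0.22 -0.78  2.58  0.99]
13 [-0.13  0.72  0.41] a [ 0.55 -0.42 -0.72] q [ 1.79  0.99  0.22 -0.74  2.42  1.02]
20 [-0.12  0.77  0.4 ] a [ 0.58 -0.24 -0.78] q [ 1.79  0.98  0.22 -0.71  2.24  1.03]
27 [-0.12  0.84  0.39] a [ 0.59 -0.02 -0.81] q [ 1.79  0.98  0.22 -0.69  2.02  1.05]
34 [-0.12  0.92  0.39] a [ 0.57  0.21 -0.79] q [ 1.78  0.99  0.22 -0.67  1.77  1.05]
41 [-0.13  1.    0.4 ] a [ 0.52  0.45 -0.73] q [ 1.77  1.    0.22 -0.64  1.5   1.05]
48 [-0.14  1.08  0.4 ] a [ 0.43  0.65 -0.62] q [ 1.75  1.03  0.22 -0.61  1.22  1.05]
55 [-0.15  1.15  0.42] a [ 0.32  0.81 -0.48] q [ 1.72  1.06  0.22 -0.57  0.95  1.03]
```

```bash
python3 - <<'E'
from wp import *
p=np.array([.2427,.5759,.2226]);q=[.19809,.98018,0,0]
for X in [(.2,1.2,-.7),(.2,1.4,-.7),(0,1.2,-.7),(-.15,1.2,-.7),(-.15,1.1,-.7),(-.15,1.1,0),(-.15,1.1,.3),(-.15,1.1,.6),(0,.85,0),(.2,1,0),(-.3,1.4,-.7)]: print(X,wproj(X,p,q).round())
import cv2
a=cv2.imread("pics/wrist0.png");cv2.imwrite("pics/w0z.png",cv2.resize(a[0:300,360:560],None,fx=2,fy=2))
E
```

```text
(0.2, 1.2, -0.7) [480.  32.]
(0.2, 1.4, -0.7) [552.   1.]
(0, 1.2, -0.7) [463. -45.]
(-0.15, 1.2, -0.7) [ 448. -108.]
(-0.15, 1.1, -0.7) [411. -90.]
(-0.15, 1.1, 0) [ 791. -674.]
(-0.15, 1.1, 0.3) [-1579.  2969.]
(-0.15, 1.1, 0.6) [-46. 612.]
(0, 0.85, 0) [ 469. -201.]
(0.2, 1, 0) [674. -29.]
(-0.3, 1.4, -0.7) [ 514. -221.]
```

View pics/w0z.png

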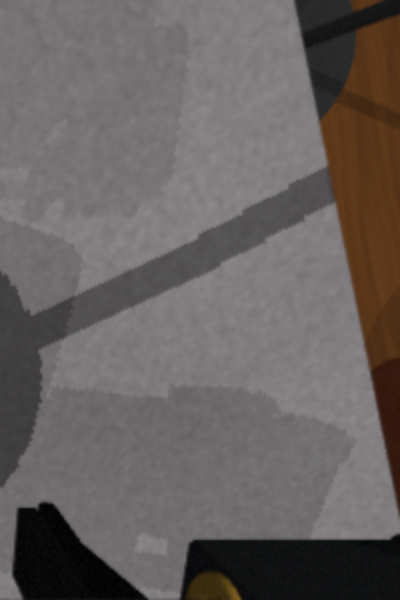

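```bash
python3 - <<'E'
from h import *
for X in [(.2,1.35,-.7),(.2,1.35,0),(.2,1.35,.5),(.2,1.35,1),(-.15,1.0,.36),(-.15,1.0,.6),(-.15,1.1,.2),(0,.85,.36),(.2,1,.3),(.3,1.,.5),(-.15,.8,.9)]: print(X,proj("scene",np.array(X)).round())
E
```

```text
(0.2, 1.35, -0.7) [494. 239.]
(0.2, 1.35, 0) [560. 127.]
(0.2, 1.35, 0.5) [636.  -4.]
(0.2, 1.35, 1) [ 765. -226.]
(-0.15, 1.0, 0.36) [466.  16.]
(-0.15, 1.0, 0.6) [489. -56.]
(-0.15, 1.1, 0.2) [472.  54.]
(0, 0.85, 0.36) [458.  34.]
(0.2, 1, 0.3) [525.  68.]
(0.3, 1.0, 0.5) [580.  16.]
(-0.15, 0.8, 0.9) [ 472. -175.]
```

```bash
python3 - <<'E'
from plan import plan
plan([((.3,.35,.32),0),((-.16,.6,.32),0)])
E
```

```text
t 20.35 p [0.4841 0.2055 0.2584] z [ 0.44  -0.697 -0.566] y [0.898 0.328 0.294] F [-0.  -1.5  3.7] q [ 0.67  0.56  1.72 -1.03  1.26  1.02]
((0.3, 0.35, 0.32), 0) 6 [[1.1, 0.52, 1.56, -0.79, 1.66, 1.09]]
((-0.16, 0.6, 0.32), 0) 11 [[1.79, 0.94, 0.67, -0.43, 2.42, 1.4]]
[{"x": 7, "y": -17, "z": -36, "spin": 0.0}, {"x": 7, "y": -17, "z": -36, "spin": 0.0}, {"x": 7, "y": -17, "z": -36, "spin": 0.0}, {"x": 7, "y": -17, "z": -36, "spin": 0.0}, {"x": 7, "y": -17, "z": -36, "spin": 0.0}, {"x": 7, "y": -17, "z": -36, "spin": 0.0}, {"x": 14, "y": -30, "z": -34, "spin": 0.0}, {"x": 14, "y": -30, "z": -34, "spin": 0.0}]
[{"x": 14, "y": -30, "z": -34, "spin": 0.0}, {"x": 14, "y": -30, "z": -34, "spin": 0.0}, {"x": 14, "y": -30, "z": -34, "spin": 0.0}, {"x": 14, "y": -30, "z": -34, "spin": 0.0}, {"x": 14, "y": -30, "z": -34, "spin": 0.0}, {"x": 14, "y": -30, "z": -34, "spin": 0.0}, {"x": 14, "y": -30, "z": -34, "spin": 0.0}, {"x": 14, "y": -30, "z": -34, "spin": 0.0}]
[{"x": 14, "y": -30, "z": -34, "spin": 0.0}]
```

>>> play_rows:
  commands:
    - {"x": 7, "y": -17, "z": -36, "spin": 0.0}
    - {"x": 7, "y": -17, "z": -36, "spin": 0.0}
    - {"x": 7, "y": -17, "z": -36, "spin": 0.0}
    - {"x": 7, "y": -17, "z": -36, "spin": 0.0}
    - {"x": 7, "y": -17, "z": -36, "spin": 0.0}
    - {"x": 7, "y": -17, "z": -36, "spin": 0.0}
    - {"x": 14, "y": -30, "z": -34, "spin": 0.0}
    - {"x": 14, "y": -30, "z": -34, "spin": 0.0}

```text
time: 21.15
position: [0.2044, 0.4024, 0.3196]
tool_rot: [0.563, 0.687, -0.146, 0.436]
ft_force: [0.3, 0.2, -0.7]
grip_width: 0.0008
```

>>> play_rows:
  commands:
    - {"x": 14, "y": -30, "z": -34, "spin": 0.0}
    - {"x": 14, "y": -30, "z": -34, "spin": 0.0}
    - {"x": 14, "y": -30, "z": -34, "spin": 0.0}
    - {"x": 14, "y": -30, "z": -34, "spin": 0.0}
    - {"x": 14, "y": -30, "z": -34, "spin": 0.0}
    - {"x": 14, "y": -30, "z": -34, "spin": 0.0}
    - {"x": 14, "y": -30, "z": -34, "spin": 0.0}

```text
time: 21.85
position: [-0.1047, 0.5658, 0.3181]
tool_rot: [0.558, 0.692, -0.148, 0.433]
ft_force: [-0.6, 0.7, 0.1]
grip_width: 0.0001
```

```bash
cat > tl.py <<'E'
import sys
from sim import *
from rig import robot
o=robot.get_obs();q=np.array(o["q"]);M=R.from_quat(o["tool_rot"]);a=M.as_matrix()[:,2]
print("t",o["time"],"p",np.round(o["position"],3),"a",a.round(3),"y",M.as_matrix()[:,1].round(2),"q",q.round(3),"F",np.round(o["ft_force"],1))
d=np.array(eval(sys.argv[1]));d=d/np.linalg.norm(d)
print("unit tool dir",M.inv().apply(d).round(3))
for i in range(int(sys.argv[2])):
    q=step(q,d*.045);p,Mm=fk(q)
    if i%4==3: print(i,p.round(3),"a",Mm.as_matrix()[:,2].round(2),"dir",Mm.inv().apply(d).round(2),"q",q.round(2))
E
python3 tl.py "[-.26,.97,.3]" 16
```

```text
t 21.85 p [-0.105  0.566  0.318] a [ 0.435 -0.688 -0.581] y [0.9  0.33 0.28] q [ 1.731  0.833  0.896 -0.434  2.276  1.386] F [-0.6  0.7  0.1]
unit tool dir [ 0.378  0.165 -0.911]
3 [-0.134  0.687  0.359] a [ 0.44 -0.68 -0.59] dir [ 0.39  0.17 -0.9 ] q [ 1.75  1.09  0.22 -0.7   2.63  1.05]
7 [-0.131  0.698  0.363] a [ 0.46 -0.62 -0.64] dir [ 0.46  0.2  -0.87] q [ 1.75  1.07  0.22 -0.69  2.57  1.05]
11 [-0.128  0.713  0.364] a [ 0.49 -0.55 -0.68] dir [ 0.52  0.22 -0.82] q [ 1.76  1.05  0.22 -0.68  2.5   1.06]
15 [-0.125  0.732  0.365] a [ 0.51 -0.47 -0.73] dir [ 0.59  0.25 -0.77] q [ 1.76  1.04  0.22 -0.67  2.42  1.07]
```

>>> play_rows:
  commands:
    - {"x": 15, "y": 7, "z": -36, "spin": 0.0}
    - {"x": 12, "y": 5, "z": -27, "spin": 0.0}
    - {"x": 7, "y": 3, "z": -16, "spin": 0.0}
    - {"x": 5, "y": 2, "z": -12, "spin": 0.0}
    - {"x": 5, "y": 2, "z": -11, "spin": 0.0}
    - {"x": 5, "y": 2, "z": -11, "spin": 0.0}
    - {"x": 8, "y": 3, "z": -18, "spin": 0.0}
    - {"x": 14, "y": 6, "z": -30, "spin": 0.0}

```text
time: 22.65
position: [-0.1549, 0.6828, 0.348]
tool_rot: [0.547, 0.698, -0.154, 0.435]
ft_force: [0.5, -0.4, -0.2]
grip_width: 0.0003
```

```bash
python3 tl.py "[-.26,.97,.3]" 24
```

```text
t 22.65 p [-0.155  0.683  0.348] a [ 0.44  -0.691 -0.574] y [0.9  0.35 0.26] q [ 1.765  1.104  0.22  -0.677  2.646  1.06 ] F [ 0.5 -0.4 -0.2]
unit tool dir [ 0.367  0.18  -0.913]
3 [-0.147  0.691  0.356] a [ 0.46 -0.64 -0.62] dir [ 0.43  0.2  -0.88] q [ 1.77  1.08  0.22 -0.67  2.59  1.06]
7 [-0.142  0.705  0.359] a [ 0.48 -0.57 -0.67] dir [ 0.5   0.23 -0.84] q [ 1.77  1.06  0.22 -0.67  2.53  1.06]
11 [-0.138  0.723  0.36 ] a [ 0.5  -0.49 -0.71] dir [ 0.57  0.25 -0.78] q [ 1.77  1.05  0.22 -0.65  2.45  1.06]
15 [-0.134  0.746  0.36 ] a [ 0.51 -0.41 -0.76] dir [ 0.64  0.28 -0.72] q [ 1.77  1.03  0.22 -0.64  2.37  1.07]
19 [-0.131  0.772  0.36 ] a [ 0.52 -0.31 -0.79] dir [ 0.7   0.31 -0.64] q [ 1.78  1.02  0.22 -0.63  2.27  1.07]
23 [-0.13   0.803  0.359] a [ 0.53 -0.19 -0.82] dir [ 0.77  0.33 -0.55] q [ 1.78  1.01  0.22 -0.62  2.16  1.08]
```

>>> play_rows:
  commands:
    - {"x": 19, "y": 9, "z": -45, "spin": 0.0}
    - {"x": 20, "y": 10, "z": -44, "spin": 0.0}
    - {"x": 21, "y": 10, "z": -44, "spin": 0.0}
    - {"x": 22, "y": 10, "z": -43, "spin": 0.0}
    - {"x": 23, "y": 11, "z": -43, "spin": 0.0}
    - {"x": 24, "y": 11, "z": -42, "spin": 0.0}
    - {"x": 24, "y": 11, "z": -42, "spin": 0.0}
    - {"x": 25, "y": 12, "z": -41, "spin": 0.0}

```text
time: 23.45
position: [-0.149, 0.6816, 0.3717]
tool_rot: [0.553, 0.705, -0.15, 0.419]
ft_force: [0.2, 0.7, 0.2]
grip_width: 0.0004
```

```bash
python3 tl.py "[-.26,.97,.3]" 16; python3 tl.py "[-.26,.97,.0]" 16;python3 tl.py "[-.26,.97,.7]" 16
```

```text
t 23.45 p [-0.149  0.682  0.372] a [ 0.425 -0.674 -0.604] y [0.9  0.34 0.25] q [ 1.756  1.07   0.219 -0.667  2.646  1.052] F [0.2 0.7 0.2]
unit tool dir [ 0.398  0.167 -0.902]
3 [-0.143  0.691  0.374] a [ 0.44 -0.62 -0.65] dir [ 0.46  0.19 -0.87] q [ 1.76  1.05  0.22 -0.65  2.59  1.06]
7 [-0.139  0.707  0.373] a [ 0.46 -0.55 -0.7 ] dir [ 0.53  0.21 -0.82] q [ 1.76  1.04  0.22 -0.64  2.52  1.07]
11 [-0.136  0.726  0.371] a [ 0.48 -0.47 -0.74] dir [ 0.6   0.24 -0.77] q [ 1.76  1.03  0.22 -0.62  2.44  1.08]
15 [-0.134  0.75   0.369] a [ 0.49 -0.38 -0.78] dir [ 0.67  0.26 -0.7 ] q [ 1.77  1.01  0.22 -0.61  2.35  1.09]
t 23.45 p [-0.149  0.682  0.372] a [ 0.425 -0.674 -0.604] y [0.9  0.34 0.25] q [ 1.756  1.07   0.219 -0.667  2.646  1.052] F [0.2 0.7 0.2]
unit tool dir [ 0.641  0.099 -0.761]
3 [-0.147  0.704  0.329] a [ 0.44 -0.62 -0.65] dir [ 0.69  0.11 -0.71] q [ 1.76  1.1   0.22 -0.6   2.55  1.12]
7 [-0.147  0.73   0.291] a [ 0.45 -0.55 -0.7 ] dir [ 0.75  0.13 -0.65] q [ 1.76  1.13  0.22 -0.56  2.44  1.16]
11 [-0.147  0.76   0.256] a [ 0.46 -0.46 -0.76] dir [ 0.81  0.15 -0.57] q [ 1.76  1.15  0.22 -0.53  2.33  1.2 ]
15 [-0.148  0.794  0.224] a [ 0.47 -0.36 -0.81] dir [ 0.87  0.16 -0.47] q [ 1.77  1.16  0.22 -0.5   2.2   1.22]
t 23.45 p [-0.149  0.682  0.372] a [ 0.425 -0.674 -0.604] y [0.9  0.34 0.25] q [ 1.756  1.07   0.219 -0.667  2.646  1.052] F [0.2 0.7 0.2]
unit tool dir [ 0.093  0.225 -0.97 ]
3 [-0.139  0.674  0.422] a [ 0.44 -0.62 -0.64] dir [ 0.15  0.25 -0.96] q [ 1.76  1.    0.22 -0.72  2.63  0.99]
7 [-0.13   0.671  0.461] a [ 0.47 -0.57 -0.68] dir [ 0.22  0.28 -0.94] q [ 1.76  0.95  0.22 -0.76  2.6   0.93]
11 [-0.121  0.671  0.492] a [ 0.49 -0.5  -0.71] dir [ 0.28  0.31 -0.91] q [ 1.76  0.9   0.22 -0.79  2.56  0.9 ]
15 [-0.113  0.674  0.517] a [ 0.52 -0.43 -0.74] dir [ 0.34  0.35 -0.87] q [ 1.77  0.86  0.22 -0.81  2.51  0.87]
```

>>> play_rows:
  commands:
    - {"x": 44, "y": 2, "z": -22, "spin": 0.0}
    - {"x": 44, "y": 2, "z": -22, "spin": 0.0}
    - {"x": 44, "y": 3, "z": -22, "spin": 0.0}
    - {"x": 40, "y": 5, "z": -28, "spin": 0.0}
    - {"x": 40, "y": 5, "z": -28, "spin": 0.0}
    - {"x": 40, "y": 5, "z": -28, "spin": 0.0}

```text
time: 24.05
position: [-0.1626, 0.6881, 0.283]
tool_rot: [0.559, 0.683, -0.191, 0.429]
ft_force: [-0.2, -0.0, 0.5]
grip_width: 0.0002
```

```bash
python3 tl.py "[-.26,.97,0]" 16
```

```text
t 24.05 p [-0.163  0.688  0.283] a [ 0.372 -0.742 -0.558] y [0.93 0.3  0.22] q [ 1.748  1.179  0.219 -0.519  2.646  1.209] F [-0.2 -0.   0.5]
unit tool dir [ 0.58   0.05  -0.813]
3 [-0.16   0.703  0.256] a [ 0.38 -0.69 -0.62] dir [ 0.64  0.06 -0.76] q [ 1.75  1.19  0.22 -0.48  2.56  1.25]
7 [-0.16   0.723  0.228] a [ 0.39 -0.63 -0.68] dir [ 0.71  0.07 -0.7 ] q [ 1.75  1.2   0.22 -0.44  2.46  1.28]
11 [-0.161  0.748  0.203] a [ 0.39 -0.55 -0.74] dir [ 0.77  0.07 -0.63] q [ 1.75  1.21  0.22 -0.41  2.36  1.3 ]
15 [-0.163  0.777  0.179] a [ 0.39 -0.46 -0.8 ] dir [ 0.84  0.08 -0.54] q [ 1.75  1.21  0.22 -0.39  2.25  1.32]
```

```bash
cat > levchk.py <<'E'
from clr import *
from h import lev
import sys
def chk(a,sps=(-1.2,-.9,-.6,-.3,0,.3,.6,.9,1.2)):
  a=np.array(a)/np.linalg.norm(a)
  y=np.cross(a,[0,0,1.]);y/=np.linalg.norm(y)
  M0=np.c_[np.cross(y,a),y,a]
  for sp in sps:
    for fl in (0,np.pi):
      M=M0@R.from_euler("z",sp+fl).as_matrix();out=[];ok=True
      for th in (.8,1.57,2.2,2.8,3.1):
        d=np.array([-np.cos(th),-np.sin(th),0]);n=np.array([np.sin(th),-np.cos(th),0])
        v=np.array([-.034,-.0315,0])+d*.065-n*.020
        p=toW(P,v);s=ik6(p,M);c=clear(p,M)
        out.append((round(c[0]*1000),round(c[1]*1000),[x[3:].round(2).tolist() for x in s][:1]))
        ok&=len(s)>0
      if ok: print(round(sp+fl,1),M[:,1].round(2),out)
if __name__=="__main__":
  for a in [(.56,.43,-.70),(.62,.38,-.69),(.45,.5,-.74)]:
    print("a",a);chk(a)
E
python3 levchk.py
```

```text
a (0.56, 0.43, -0.7)
-1.2 [0.74 0.11 0.66] [(14, 74, [[1.43, 0.77, -2.22]]), (26, 73, [[1.33, 0.79, -2.08]]), (39, 65, [[1.3, 0.78, -1.97]]), (29, 46, [[1.31, 0.74, -1.89]]), (15, 30, [[1.33, 0.72, -1.87]])]
1.9 [-0.74 -0.11 -0.66] [(14, 74, [[1.43, 0.77, 0.93]]), (26, 73, [[1.33, 0.79, 1.06]]), (39, 65, [[1.3, 0.78, 1.18]]), (29, 46, [[1.31, 0.74, 1.25]]), (15, 30, [[1.33, 0.72, 1.28]])]
-0.9 [ 0.82 -0.16  0.56] [(16, 80, [[1.43, 0.77, -1.92]]), (49, 93, [[1.33, 0.79, -1.78]]), (55, 85, [[1.3, 0.78, -1.67]]), (38, 56, [[1.31, 0.74, -1.59]]), (24, 37, [[1.33, 0.72, -1.57]])]
2.2 [-0.82  0.16 -0.56] [(16, 80, [[1.43, 0.77, 1.23]]), (49, 93, [[1.33, 0.79, 1.36]]), (55, 85, [[1.3, 0.78, 1.48]]), (38, 56, [[1.31, 0.74, 1.55]]), (24, 37, [[1.33, 0.72, 1.58]])]
-0.6 [ 0.82 -0.41  0.4 ] [(42, 98, [[1.43, 0.77, -1.62]]), (63, 110, [[1.33, 0.79, -1.48]]), (58, 90, [[1.3, 0.78, -1.37]]), (36, 55, [[1.31, 0.74, -1.29]]), (21, 35, [[1.33, 0.72, -1.27]])]
2.5 [-0.82  0.41 -0.4 ] [(42, 98, [[1.43, 0.77, 1.53]]), (63, 110, [[1.33, 0.79, 1.66]]), (58, 90, [[1.3, 0.78, 1.78]]), (36, 55, [[1.31, 0.74,
[... 6659 characters left out ...]
 [[1.14, 0.83, -0.26]]), (30, 82, [[1.07, 0.87, -0.15]]), (1, 47, [[1.05, 0.87, -0.06]]), (-3, 9, [[1.06, 0.85, 0.02]]), (-4, -12, [[1.08, 0.83, 0.04]])]
0.9 [ 0.07 -0.85 -0.53] [(36, 85, [[1.14, 0.83, 0.04]]), (4, 66, [[1.07, 0.87, 0.15]]), (6, 43, [[1.05, 0.87, 0.24]]), (-3, 13, [[1.06, 0.85, 0.32]]), (-4, -5, [[1.08, 0.83, 0.34]])]
1.2 [-0.19 -0.76 -0.63] [(13, 69, [[1.14, 0.83, 0.34]]), (9, 66, [[1.07, 0.87, 0.45]]), (1, 47, [[1.05, 0.87, 0.54]]), (-3, 12, [[1.06, 0.85, 0.62]]), (-4, -8, [[1.08, 0.83, 0.64]])]
4.3 [0.19 0.76 0.63] [(13, 69, [[1.14, 0.83, -2.8]]), (9, 66, [[1.07, 0.87, -2.7]]), (1, 47, [[1.05, 0.87, -2.6]]), (-3, 12, [[1.06, 0.85, -2.52]]), (-4, -8, [[1.08, 0.83, -2.5]])]
```

```bash
python3 - <<'E'
from plan import plan
plan([((.1,.62,.3),0)])
from s1h import *
q0=q
for tgt,d in [((.1,.62,.3),(.1,.97,.1)),((.1,.62,.3),(.1,.97,-.2)),((.15,.62,.25),(.15,.97,0))]:
    q=go(q0,tgt);d=np.array(d)/np.linalg.norm(d)
    for i in range(45):
        q=step(q,d*.048);p,M=fk(q)
        if i%6==5: print(i,p.round(2),"a",M.as_matrix()[:,2].round(2),"y",M.as_matrix()[:,1].round(2),"q",q.round(2))
E
```

```text
t 24.05 p [-0.1626  0.6881  0.283 ] z [ 0.372 -0.742 -0.558] y [0.928 0.301 0.219] F [-0.2 -0.   0.5] q [ 1.75  1.18  0.22 -0.52  2.65  1.21]
((0.1, 0.62, 0.3), 0) 6 [[1.46, 0.92, 0.77, -0.62, 2.24, 1.07]]
[{"x": -9, "y": 38, "z": 23, "spin": 0.0}, {"x": -9, "y": 38, "z": 23, "spin": 0.0}, {"x": -9, "y": 38, "z": 23, "spin": 0.0}, {"x": -9, "y": 38, "z": 23, "spin": 0.0}, {"x": -9, "y": 38, "z": 23, "spin": 0.0}, {"x": -9, "y": 38, "z": 23, "spin": 0.0}]
arr 6 [0.1  0.62 0.3 ] a [ 0.37 -0.74 -0.56] q [ 1.46  0.92  0.77 -0.62  2.24  1.07]
5 [0.13 0.74 0.3 ] a [ 0.43 -0.68 -0.6 ] y [0.9  0.35 0.25] q [ 1.46  1.15  0.22 -0.82  2.39  0.78]
11 [0.16 0.78 0.27] a [ 0.51 -0.54 -0.66] y [0.85 0.41 0.32] q [ 1.45  1.16  0.22 -0.8   2.21  0.79]
17 [0.19 0.84 0.25] a [ 0.59 -0.38 -0.71] y [0.78 0.47 0.41] q [ 1.45  1.16  0.22 -0.78  2.02  0.8 ]
23 [0.22 0.9  0.24] a [ 0.65 -0.18 -0.74] y [0.7 0.5 0.5] q [ 1.44  1.17  0.22 -0.76  1.8   0.81]
29 [0.24 0.97 0.23] a [ 0.69  0.04 -0.73] y [0.61 0.51 0.6 ] q [ 1.43  1.19  0.22 -0.74  1.56  0.81]
35 [0.26 1.04 0.22] a [ 0.69  0.25 -0.68] y [0.51 0.49 
[... 1037 characters left out ...]
19 0.75 0.23] a [ 0.43 -0.67 -0.6 ] y [0.9  0.35 0.25] q [ 1.4   1.22  0.22 -0.8   2.3   0.8 ]
11 [0.22 0.8  0.2 ] a [ 0.52 -0.53 -0.67] y [0.85 0.41 0.33] q [ 1.4   1.24  0.22 -0.77  2.1   0.82]
17 [0.25 0.85 0.17] a [ 0.6  -0.35 -0.72] y [0.78 0.47 0.41] q [ 1.39  1.25  0.22 -0.75  1.89  0.83]
23 [0.27 0.92 0.14] a [ 0.65 -0.15 -0.75] y [0.7  0.5  0.51] q [ 1.38  1.27  0.22 -0.73  1.66  0.84]
29 [0.3  0.99 0.13] a [ 0.68  0.07 -0.73] y [0.61 0.51 0.61] q [ 1.36  1.29  0.22 -0.71  1.41  0.84]
35 [0.32 1.05 0.11] a [ 0.67  0.28 -0.69] y [0.52 0.48 0.7 ] q [ 1.34  1.32  0.22 -0.69  1.16  0.83]
41 [0.33 1.11 0.11] a [ 0.63  0.47 -0.62] y [0.44 0.44 0.78] q [ 1.31  1.35  0.22 -0.67  0.91  0.82]
```

>>> play_rows:
  commands:
    - {"x": -9, "y": 38, "z": 23, "spin": 0.0}
    - {"x": -9, "y": 38, "z": 23, "spin": 0.0}
    - {"x": -9, "y": 38, "z": 23, "spin": 0.0}
    - {"x": -9, "y": 38, "z": 23, "spin": 0.0}
    - {"x": -9, "y": 38, "z": 23, "spin": 0.0}
    - {"x": -9, "y": 38, "z": 23, "spin": 0.0}

```text
time: 24.65
position: [0.103, 0.6212, 0.2857]
tool_rot: [0.553, 0.685, -0.195, 0.434]
ft_force: [0.5, 0.9, 0.9]
grip_width: 0.0007
```

```bash
python3 tl.py "[.1,.97,.0]" 20
```

```text
t 24.65 p [0.103 0.621 0.286] a [ 0.379 -0.746 -0.548] y [0.93 0.31 0.21] q [ 1.455  0.931  0.791 -0.621  2.222  1.07 ] F [0.5 0.9 0.9]
unit tool dir [ 0.583  0.407 -0.703]
3 [0.123 0.733 0.277] a [ 0.4  -0.72 -0.56] dir [ 0.6   0.42 -0.68] q [ 1.46  1.19  0.22 -0.82  2.43  0.78]
7 [0.141 0.757 0.25 ] a [ 0.45 -0.65 -0.61] dir [ 0.65  0.46 -0.6 ] q [ 1.45  1.2   0.22 -0.8   2.32  0.8 ]
11 [0.159 0.786 0.226] a [ 0.5  -0.56 -0.65] dir [ 0.7   0.5  -0.51] q [ 1.45  1.21  0.22 -0.78  2.2   0.82]
15 [0.177 0.819 0.204] a [ 0.55 -0.46 -0.69] dir [ 0.74  0.53 -0.4 ] q [ 1.45  1.22  0.22 -0.76  2.07  0.83]
19 [0.194 0.856 0.184] a [ 0.6  -0.35 -0.72] dir [ 0.78  0.56 -0.28] q [ 1.45  1.23  0.22 -0.75  1.93  0.84]
```

>>> play_rows:
  commands:
    - {"x": 23, "y": 16, "z": -28, "spin": 0.0}
    - {"x": 17, "y": 12, "z": -20, "spin": 0.0}
    - {"x": 9, "y": 6, "z": -10, "spin": 0.0}
    - {"x": 6, "y": 4, "z": -7, "spin": 0.0}
    - {"x": 6, "y": 4, "z": -7, "spin": 0.0}
    - {"x": 12, "y": 8, "z": -14, "spin": 0.0}
    - {"x": 22, "y": 15, "z": -24, "spin": 0.0}
    - {"x": 31, "y": 21, "z": -32, "spin": 0.0}

```text
time: 25.45
position: [0.1393, 0.7337, 0.2547]
tool_rot: [0.549, 0.687, -0.193, 0.435]
ft_force: [0.9, 0.7, 0.4]
grip_width: 0.0002
```

>>> play_rows:
  commands:
    - {"x": 31, "y": 21, "z": -32, "spin": 0.0}
    - {"x": 31, "y": 22, "z": -31, "spin": 0.0}
    - {"x": 32, "y": 22, "z": -30, "spin": 0.0}
    - {"x": 32, "y": 23, "z": -29, "spin": 0.0}
    - {"x": 33, "y": 23, "z": -28, "spin": 0.0}
    - {"x": 33, "y": 24, "z": -27, "spin": 0.0}
    - {"x": 34, "y": 24, "z": -26, "spin": 0.0}
    - {"x": 34, "y": 25, "z": -25, "spin": 0.0}

```text
time: 26.25
position: [0.1897, 0.7865, 0.185]
tool_rot: [0.537, 0.731, -0.1, 0.408]
ft_force: [-0.3, -0.3, 0.0]
grip_width: 0.0004
```

```bash
python3 tl.py "[.1,.97,.05]" 24
```

```text
t 26.25 p [0.19  0.786 0.185] a [ 0.489 -0.585 -0.647] y [0.87 0.4  0.29] q [ 1.414  1.254  0.219 -0.769  2.169  0.828] F [-0.3 -0.3  0. ]
unit tool dir [ 0.654  0.504 -0.564]
3 [0.204 0.815 0.179] a [ 0.54 -0.48 -0.69] dir [ 0.7   0.54 -0.46] q [ 1.42  1.25  0.22 -0.76  2.05  0.83]
7 [0.217 0.85  0.171] a [ 0.59 -0.37 -0.72] dir [ 0.74  0.57 -0.34] q [ 1.42  1.25  0.22 -0.75  1.93  0.84]
11 [0.231 0.889 0.163] a [ 0.62 -0.24 -0.74] dir [ 0.77  0.6  -0.22] q [ 1.42  1.25  0.22 -0.73  1.8   0.84]
15 [0.243 0.93  0.156] a [ 0.65 -0.11 -0.75] dir [ 0.79  0.61 -0.08] q [ 1.41  1.25  0.22 -0.72  1.65  0.84]
19 [0.255 0.973 0.151] a [ 0.67  0.03 -0.75] dir [0.79 0.61 0.05] q [ 1.4   1.26  0.22 -0.71  1.51  0.84]
23 [0.266 1.016 0.146] a [ 0.67  0.16 -0.73] dir [0.78 0.6  0.19] q [ 1.39  1.27  0.22 -0.7   1.35  0.84]
```

```bash
python3 tl.py "[-.1,.97,.15]" 24
```

```text
t 26.25 p [0.19  0.786 0.185] a [ 0.489 -0.585 -0.647] y [0.87 0.4  0.29] q [ 1.414  1.254  0.219 -0.769  2.169  0.828] F [-0.3 -0.3  0. ]
unit tool dir [ 0.594  0.352 -0.723]
3 [0.171 0.813 0.195] a [ 0.54 -0.48 -0.69] dir [ 0.66  0.4  -0.64] q [ 1.45  1.23  0.22 -0.75  2.09  0.85]
7 [0.155 0.845 0.201] a [ 0.58 -0.37 -0.72] dir [ 0.72  0.44 -0.53] q [ 1.48  1.21  0.22 -0.74  2.    0.86]
11 [0.142 0.881 0.206] a [ 0.61 -0.25 -0.75] dir [ 0.77  0.48 -0.42] q [ 1.5   1.2   0.22 -0.73  1.9   0.88]
15 [0.133 0.919 0.209] a [ 0.64 -0.12 -0.76] dir [ 0.81  0.51 -0.3 ] q [ 1.52  1.19  0.22 -0.72  1.78  0.89]
19 [0.125 0.959 0.213] a [ 0.65  0.02 -0.76] dir [ 0.84  0.52 -0.16] q [ 1.53  1.19  0.22 -0.71  1.65  0.9 ]
23 [0.118 1.001 0.216] a [ 0.65  0.15 -0.75] dir [ 0.85  0.53 -0.03] q [ 1.54  1.19  0.22 -0.7   1.52  0.9 ]
```

Use this direction sequence.

>>> play_rows:
  commands:
    - {"x": 30, "y": 18, "z": -36, "spin": 0.0}
    - {"x": 31, "y": 18, "z": -35, "spin": 0.0}
    - {"x": 32, "y": 19, "z": -34, "spin": 0.0}
    - {"x": 33, "y": 20, "z": -32, "spin": 0.0}
    - {"x": 34, "y": 21, "z": -30, "spin": 0.0}
    - {"x": 35, "y": 21, "z": -28, "spin": 0.0}
    - {"x": 36, "y": 22, "z": -26, "spin": 0.0}
    - {"x": 37, "y": 23, "z": -24, "spin": 0.0}

```text
time: 27.05
position: [0.1564, 0.8493, 0.1902]
tool_rot: [0.515, 0.773, 0.008, 0.37]
ft_force: [-0.5, -0.6, -0.3]
grip_width: -0.0
```

>>> play_rows:
  commands:
    - {"x": 38, "y": 24, "z": -22, "spin": 0.0}
    - {"x": 38, "y": 24, "z": -20, "spin": 0.0}
    - {"x": 39, "y": 24, "z": -18, "spin": 0.0}
    - {"x": 40, "y": 25, "z": -16, "spin": 0.0}
    - {"x": 41, "y": 25, "z": -13, "spin": 0.0}
    - {"x": 42, "y": 26, "z": -10, "spin": 0.0}
    - {"x": 42, "y": 26, "z": -7, "spin": 0.0}
    - {"x": 42, "y": 26, "z": -4, "spin": 0.0}

```text
time: 27.85
position: [0.1698, 0.9296, 0.1544]
tool_rot: [0.482, 0.806, 0.12, 0.321]
ft_force: [0.2, 0.0, 0.4]
grip_width: 0.0005
```

```bash
python3 tl.py "[-.1,.97,.15]" 20
```

```text
t 27.85 p [0.17  0.93  0.154] a [ 0.634 -0.116 -0.765] y [0.7  0.51 0.5 ] q [ 1.48   1.248  0.219 -0.705  1.709  0.9  ] F [0.2 0.  0.4]
unit tool dir [ 0.813  0.503 -0.295]
3 [0.159 0.969 0.166] a [ 0.64  0.02 -0.77] dir [ 0.84  0.52 -0.16] q [ 1.5   1.24  0.22 -0.69  1.59  0.91]
7 [0.148 1.011 0.175] a [ 0.64  0.16 -0.75] dir [ 0.85  0.53 -0.03] q [ 1.51  1.23  0.22 -0.69  1.47  0.91]
11 [0.137 1.051 0.184] a [ 0.63  0.29 -0.72] dir [0.84 0.52 0.11] q [ 1.51  1.23  0.22 -0.68  1.33  0.91]
15 [0.127 1.091 0.193] a [ 0.6   0.42 -0.68] dir [0.82 0.51 0.24] q [ 1.52  1.23  0.22 -0.66  1.2   0.91]
19 [0.117 1.128 0.203] a [ 0.56  0.53 -0.63] dir [0.79 0.49 0.37] q [ 1.51  1.24  0.22 -0.65  1.06  0.91]
```

>>> play_rows:
  commands:
    - {"x": 41, "y": 25, "z": -15, "spin": 0.0}
    - {"x": 41, "y": 25, "z": -13, "spin": 0.0}
    - {"x": 42, "y": 26, "z": -10, "spin": 0.0}
    - {"x": 42, "y": 26, "z": -8, "spin": 0.0}
    - {"x": 42, "y": 26, "z": -6, "spin": 0.0}
    - {"x": 42, "y": 26, "z": -4, "spin": 0.0}
    - {"x": 42, "y": 26, "z": -2, "spin": 0.0}
    - {"x": 42, "y": 26, "z": 0, "spin": 0.0}

```text
time: 28.65
position: [0.1473, 1.0116, 0.167]
tool_rot: [0.44, 0.826, 0.235, 0.262]
ft_force: [-0.7, -0.4, 1.3]
grip_width: 0.0005
```

>>> play_rows:
  commands:
    - {"x": 42, "y": 26, "z": 2, "spin": 0.0}
    - {"x": 42, "y": 26, "z": 4, "spin": 0.0}
    - {"x": 42, "y": 26, "z": 6, "spin": 0.0}
    - {"x": 41, "y": 26, "z": 8, "spin": 0.0}
    - {"x": 41, "y": 26, "z": 10, "spin": 0.0}
    - {"x": 41, "y": 25, "z": 12, "spin": 0.0}
    - {"x": 41, "y": 25, "z": 14, "spin": 0.0}
    - {"x": 40, "y": 25, "z": 16, "spin": 0.0}

```text
time: 29.45
position: [0.1357, 1.0948, 0.1761]
tool_rot: [0.389, 0.83, 0.348, 0.195]
ft_force: [0.1, -0.4, -0.4]
grip_width: 0.0005
```

```bash
python3 tl.py "[-.1,.97,.15]" 4
```

```text
t 29.45 p [0.136 1.095 0.176] a [ 0.595  0.425 -0.682] y [0.51 0.46 0.73] q [ 1.503  1.252  0.219 -0.662  1.166  0.917] F [ 0.1 -0.4 -0.4]
unit tool dir [0.824 0.507 0.254]
3 [0.127 1.132 0.189] a [ 0.56  0.54 -0.63] dir [0.79 0.48 0.38] q [ 1.5   1.26  0.22 -0.65  1.03  0.91]
```

>>> play_rows:
  commands:
    - {"x": 40, "y": 24, "z": 17, "spin": 0.0}
    - {"x": 40, "y": 24, "z": 18, "spin": 0.0}
    - {"x": 39, "y": 24, "z": 19, "spin": 0.0}

```text
time: 29.75
position: [0.1299, 1.1227, 0.1801]
tool_rot: [0.369, 0.828, 0.386, 0.171]
ft_force: [0.3, -0.2, -0.3]
grip_width: 0.0007
```

```bash
cat > lv.py <<'E'
from h import *
P=[.6013,.0805,-.0098]
def lp(th,s,r=.06,z=.160,piv=-.0312):
    d=np.array([-np.cos(th),-np.sin(th)]);n=np.array([np.sin(th),-np.cos(th)])
    v=np.array([-.034,piv])+d*r-n*s
    w=toW(P,[v[0],v[1],0]);w[2]=z;return w
E
python3 - <<'E'
from plan import plan
from lv import *
from rig import robot
a=R.from_quat(robot.get_obs()["tool_rot"]).as_matrix()[:,2]
e=lp(.78,.035);print(e)
plan([((.3,.65,.4),.5),((.42,.2,.42),.5),(e-.12*a,0)])
E
```

```text
[0.49955983 0.03297996 0.16      ]
t 29.75 p [0.1299 1.1227 0.1801] z [ 0.568  0.514 -0.643] y [0.479 0.429 0.766] F [ 0.3 -0.2 -0.3] q [ 1.5   1.26  0.22 -0.65  1.06  0.92]
((0.3, 0.65, 0.4), 0.5) 12 [[1.1, 0.29, 1.64, -0.66, 0.46, 1.35]]
((0.42, 0.2, 0.42), 0.5) 10 [[-0.3, -0.19, 2.1, 0.94, 0.95, -0.5]]
(array([ 0.43145873, -0.02868938,  0.23719541]), 0) 7 [[-0.99, 0.34, 2.27, 1.06, 1.05, -1.53]]
[{"x": -39, "y": 4, "z": -24, "spin": 0.04}, {"x": -39, "y": 6, "z": -24, "spin": 0.04}, {"x": -38, "y": 7, "z": -24, "spin": 0.04}, {"x": -38, "y": 9, "z": -24, "spin": 0.04}, {"x": -38, "y": 10, "z": -24, "spin": 0.04}, {"x": -37, "y": 12, "z": -24, "spin": 0.04}, {"x": -37, "y": 13, "z": -24, "spin": 0.04}, {"x": -36, "y": 15, "z": -24, "spin": 0.04}]
[{"x": -35, "y": 16, "z": -24, "spin": 0.04}, {"x": -35, "y": 18, "z": -24, "spin": 0.04}, {"x": -34, "y": 19, "z": -24, "spin": 0.04}, {"x": -33, "y": 21, "z": -24, "spin": 0.04}, {"x": -42, "y": 9, "z": -18, "spin": 0.05}, {"x": -42, "y": 11, "z": -18, "spin": 0.05}, {"x": -41, "y": 13, "z": -18, "spin": 0.05}, {"x": -40, "y": 16, "z": -18, "spin": 0.05}]
[{"x": -39, "y": 18, "z": -18, "spin": 0.05}, {"x": -39, "y": 19, "z": -18, "spin": 0.05}, {"x": -38, "y": 21, "z": -18, "spin": 0.05}, {"x": -36, "y": 23, "z": -18, "spin": 0.05}, {"x": -35, "y": 25, "z": -18, "spin": 0.05}, {"x": -34, "y": 27, "z": -18, "spin": 0.05}, {"x": -42, "y": 3, "z": 1, "spin": 0.0}, {"x": -42, "y": 3, "z": 1, "spin": 0.0}]
[{"x": -42, "y": 3, "z": 1, "spin": 0.0}, {"x": -42, "y": 3, "z": 1, "spin": 0.0}, {"x": -42, "y": 3, "z": 1, "spin": 0.0}, {"x": -42, "y": 3, "z": 1, "spin": 0.0}, {"x": -42, "y": 3, "z": 1, "spin": 0.0}]
```

```bash
cat > g4.py <<'E'
from plan import plan
from lv import *
from rig import robot
import sys
a=R.from_quat(robot.get_obs()["tool_rot"]).as_matrix()[:,2]
e=lp(.78,.035)
W={1:[((.4,.62,.45),.5),((.49,.2,.5),.5),((.45,-.02,.38),0),(e-.1*a,0)],2:[((.49,.2,.5),.5),((.45,-.02,.38),0),(e-.1*a,0)],3:[((.45,-.02,.38),0),(e-.1*a,0)],4:[(e-.1*a,0)]}
plan(W[int(sys.argv[1])])
E
python3 g4.py 1
```

```text
t 29.75 p [0.1299 1.1227 0.1801] z [ 0.568  0.514 -0.643] y [0.479 0.429 0.766] F [ 0.3 -0.2 -0.3] q [ 1.5   1.26  0.22 -0.65  1.06  0.92]
((0.4, 0.62, 0.45), 0.5) 14 [[0.9, 0.25, 1.55, -0.27, 0.49, 0.85]]
((0.49, 0.2, 0.5), 0.5) 10 [[-0.23, -0.13, 1.83, 0.82, 1.03, -0.25]]
((0.45, -0.02, 0.38), 0) 6 [[-0.92, 0.03, 2.04, 0.91, 1.32, -1.01]]
(array([ 0.44280891, -0.01841115,  0.22432951]), 0) 4 [[-0.94, 0.38, 2.28, 1.12, 1.01, -1.56]]
[{"x": -40, "y": 9, "z": -20, "spin": 0.04}, {"x": -39, "y": 10, "z": -20, "spin": 0.04}, {"x": -39, "y": 11, "z": -20, "spin": 0.04}, {"x": -38, "y": 13, "z": -20, "spin": 0.04}, {"x": -38, "y": 14, "z": -20, "spin": 0.04}, {"x": -37, "y": 15, "z": -20, "spin": 0.04}, {"x": -37, "y": 17, "z": -20, "spin": 0.04}, {"x": -36, "y": 18, "z": -20, "spin": 0.04}]
[{"x": -36, "y": 19, "z": -20, "spin": 0.04}, {"x": -35, "y": 21, "z": -20, "spin": 0.04}, {"x": -34, "y": 22, "z": -20, "spin": 0.04}, {"x": -33, "y": 23, "z": -20, "spin": 0.04}, {"x": -32, "y": 24, "z": -20, "spin": 0.04}, {"x": -32, "y": 25, "z": -20, "spin": 0.04}, {"x": -37, "y": 9, "z": -20, "s
[... 154 characters left out ...]
 -35, "y": 16, "z": -20, "spin": 0.05}, {"x": -34, "y": 18, "z": -20, "spin": 0.05}, {"x": -33, "y": 20, "z": -20, "spin": 0.05}, {"x": -32, "y": 21, "z": -20, "spin": 0.05}, {"x": -31, "y": 23, "z": -20, "spin": 0.05}, {"x": -30, "y": 25, "z": -20, "spin": 0.05}]
[{"x": -41, "y": 1, "z": -10, "spin": 0.0}, {"x": -41, "y": 1, "z": -10, "spin": 0.0}, {"x": -41, "y": 1, "z": -10, "spin": 0.0}, {"x": -41, "y": 1, "z": -10, "spin": 0.0}, {"x": -41, "y": 1, "z": -10, "spin": 0.0}, {"x": -41, "y": 1, "z": -10, "spin": 0.0}, {"x": -25, "y": -18, "z": 24, "spin": 0.0}, {"x": -25, "y": -18, "z": 24, "spin": 0.0}]
[{"x": -25, "y": -18, "z": 24, "spin": 0.0}, {"x": -25, "y": -18, "z": 24, "spin": 0.0}]
```

>>> play_rows:
  commands:
    - {"x": -40, "y": 9, "z": -20, "spin": 0.04}
    - {"x": -39, "y": 10, "z": -20, "spin": 0.04}
    - {"x": -39, "y": 11, "z": -20, "spin": 0.04}
    - {"x": -38, "y": 13, "z": -20, "spin": 0.04}
    - {"x": -38, "y": 14, "z": -20, "spin": 0.04}
    - {"x": -37, "y": 15, "z": -20, "spin": 0.04}
    - {"x": -37, "y": 17, "z": -20, "spin": 0.04}
    - {"x": -36, "y": 18, "z": -20, "spin": 0.04}

```text
time: 30.55
position: [0.2746, 0.8317, 0.3151]
tool_rot: [0.493, 0.763, 0.406, 0.101]
ft_force: [1.1, 0.1, -0.0]
grip_width: 0.0
```

>>> play_rows:
  commands:
    - {"x": -36, "y": 19, "z": -20, "spin": 0.04}
    - {"x": -35, "y": 21, "z": -20, "spin": 0.04}
    - {"x": -34, "y": 22, "z": -20, "spin": 0.04}
    - {"x": -33, "y": 23, "z": -20, "spin": 0.04}
    - {"x": -32, "y": 24, "z": -20, "spin": 0.04}
    - {"x": -32, "y": 25, "z": -20, "spin": 0.04}

```text
time: 31.15
position: [0.3901, 0.6038, 0.4353]
tool_rot: [0.58, 0.694, 0.425, 0.047]
ft_force: [1.0, -0.6, 0.1]
grip_width: 0.0005
```

```bash
python3 g4.py 2
```

```text
t 31.15 p [0.3901 0.6038 0.4353] z [ 0.558  0.534 -0.635] y [ 0.764 -0.032  0.644] F [ 1.  -0.6  0.1] q [ 0.88  0.23  1.62 -0.22  0.42  0.86]
((0.49, 0.2, 0.5), 0.5) 9 [[-0.25, -0.13, 1.83, 0.85, 1.06, -0.22]]
((0.45, -0.02, 0.38), 0) 6 [[-0.93, 0.05, 2.03, 0.91, 1.34, -0.96]]
(array([ 0.44375599, -0.02044626,  0.22349465]), 0) 4 [[-0.95, 0.4, 2.26, 1.1, 1.03, -1.49]]
[{"x": -38, "y": 15, "z": -22, "spin": 0.06}, {"x": -38, "y": 17, "z": -22, "spin": 0.06}, {"x": -37, "y": 19, "z": -22, "spin": 0.06}, {"x": -35, "y": 21, "z": -22, "spin": 0.06}, {"x": -34, "y": 23, "z": -22, "spin": 0.06}, {"x": -33, "y": 25, "z": -22, "spin": 0.06}, {"x": -32, "y": 26, "z": -22, "spin": 0.06}, {"x": -30, "y": 28, "z": -22, "spin": 0.06}]
[{"x": -28, "y": 30, "z": -22, "spin": 0.06}, {"x": -41, "y": 3, "z": -11, "spin": 0.0}, {"x": -41, "y": 3, "z": -11, "spin": 0.0}, {"x": -41, "y": 3, "z": -11, "spin": 0.0}, {"x": -41, "y": 3, "z": -11, "spin": 0.0}, {"x": -41, "y": 3, "z": -11, "spin": 0.0}, {"x": -41, "y": 3, "z": -11, "spin": 0.0}, {"x": -27, "y": -15, "z": 24, "spin": 0.0}]
[{"x": -27, "y": -15, "z": 24, "spin": 0.0}, {"x": -27, "y": -15, "z": 24, "spin": 0.0}, {"x": -27, "y": -15, "z": 24, "spin": 0.0}]
```

>>> play_rows:
  commands:
    - {"x": -38, "y": 15, "z": -22, "spin": 0.06}
    - {"x": -38, "y": 17, "z": -22, "spin": 0.06}
    - {"x": -37, "y": 19, "z": -22, "spin": 0.06}
    - {"x": -35, "y": 21, "z": -22, "spin": 0.06}
    - {"x": -34, "y": 23, "z": -22, "spin": 0.06}
    - {"x": -33, "y": 25, "z": -22, "spin": 0.06}
    - {"x": -32, "y": 26, "z": -22, "spin": 0.06}
    - {"x": -30, "y": 28, "z": -22, "spin": 0.06}

```text
time: 31.95
position: [0.4765, 0.2355, 0.505]
tool_rot: [0.722, 0.531, 0.441, -0.056]
ft_force: [0.9, -0.4, -0.0]
grip_width: 0.0008
```

```bash
python3 g4.py 3
```

```text
t 31.95 p [0.4765 0.2355 0.505 ] z [ 0.577  0.548 -0.606] y [ 0.816 -0.43   0.388] F [ 0.9 -0.4 -0. ] q [-0.15 -0.15  1.85  0.87  0.97 -0.18]
((0.45, -0.02, 0.38), 0) 6 [[-0.95, 0.06, 2.05, 0.94, 1.36, -1.02]]
(array([ 0.44188198, -0.02185085,  0.22055449]), 0) 4 [[-0.98, 0.43, 2.28, 1.13, 1.05, -1.59]]
[{"x": -45, "y": 7, "z": -13, "spin": 0.0}, {"x": -45, "y": 7, "z": -13, "spin": 0.0}, {"x": -45, "y": 7, "z": -13, "spin": 0.0}, {"x": -45, "y": 7, "z": -13, "spin": 0.0}, {"x": -45, "y": 7, "z": -13, "spin": 0.0}, {"x": -45, "y": 7, "z": -13, "spin": 0.0}, {"x": -28, "y": -17, "z": 23, "spin": 0.0}, {"x": -28, "y": -17, "z": 23, "spin": 0.0}]
[{"x": -28, "y": -17, "z": 23, "spin": 0.0}, {"x": -28, "y": -17, "z": 23, "spin": 0.0}]
```

>>> play_rows:
  commands:
    - {"x": -45, "y": 7, "z": -13, "spin": 0.0}
    - {"x": -45, "y": 7, "z": -13, "spin": 0.0}
    - {"x": -45, "y": 7, "z": -13, "spin": 0.0}
    - {"x": -45, "y": 7, "z": -13, "spin": 0.0}
    - {"x": -45, "y": 7, "z": -13, "spin": 0.0}
    - {"x": -45, "y": 7, "z": -13, "spin": 0.0}

```text
time: 32.55
position: [0.4557, -0.0321, 0.3919]
tool_rot: [0.716, 0.535, 0.447, -0.037]
ft_force: [0.9, -0.6, -0.3]
grip_width: 0.0005
```

```bash
python3 g4.py 4; python3 - <<'E'
from rig import robot,cams
from wp import *
from lv import P
import cv2
o=robot.get_obs();p=np.array(o["position"]);q=o["tool_rot"]
cv2.imwrite(f"pics/wrist7.png",cams.camera("wrist")["img"][:,:,::-1])
print("piv",wproj(toW(P,[-.034,-.031,0]),p,q),[(t,wproj(lev(P,t),p,q).round().tolist()) for t in (.6,.78,.95)])
E
```

```text
t 32.55 p [ 0.4557 -0.0321  0.3919] z [ 0.6    0.531 -0.598] y [ 0.799 -0.425  0.425] F [ 0.9 -0.6 -0.3] q [-0.96  0.04  2.02  0.95  1.36 -1.03]
(array([ 0.43953159, -0.0201697 ,  0.2197639 ]), 0) 4 [[-0.99, 0.44, 2.31, 1.17, 1.04, -1.68]]
[{"x": -27, "y": -23, "z": 25, "spin": 0.0}, {"x": -27, "y": -23, "z": 25, "spin": 0.0}, {"x": -27, "y": -23, "z": 25, "spin": 0.0}, {"x": -27, "y": -23, "z": 25, "spin": 0.0}]
piv [249.69693756 247.30523647] [(0.6, [209.0, 307.0]), (0.78, [222.0, 314.0]), (0.95, [235.0, 319.0])]
```

View pics/wrist7.png

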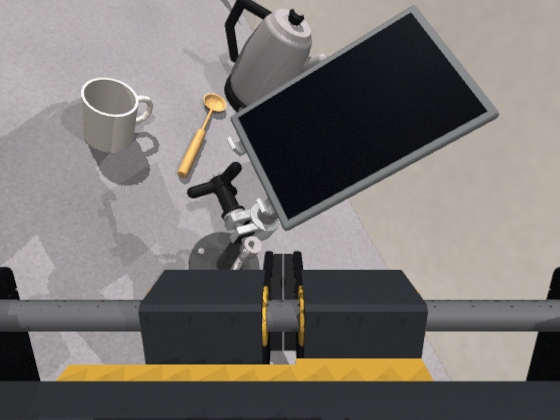

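>>> play_rows:
  commands:
    - {"x": -27, "y": -23, "z": 25, "spin": 0.0}
    - {"x": -27, "y": -23, "z": 25, "spin": 0.0}
    - {"x": -27, "y": -23, "z": 25, "spin": 0.0}
    - {"x": -20, "y": -17, "z": 20, "spin": 0.0}
    - {"x": 0, "y": 0, "z": 0, "spin": 0.0}

```text
time: 33.1
position: [0.4464, -0.04, 0.2235]
tool_rot: [0.721, 0.535, 0.44, -0.022]
ft_force: [1.1, 0.1, 0.0]
grip_width: 0.0008
```

```bash
python3 - <<'E'
from plan import plan
from lv import *
plan([(lp(.78,.035),0,33)]+[(lp(t,.019),0,9) for t in (.78,.9,1.02,1.14,1.26,1.38)])
E
python3 - <<'E'
from rig import robot,cams
from wp import *
from lv import P
import cv2
o=robot.get_obs();p=np.array(o["position"]);q=o["tool_rot"]
cv2.imwrite(f"pics/wrist8.png",cams.camera("wrist")["img"][:,:,::-1])
print("piv",wproj(toW(P,[-.034,-.031,0]),p,q),[(t,wproj(lev(P,t),p,q).round().tolist()) for t in (.6,.78,.95)])
E
```

```text
t 33.1 p [ 0.4464 -0.04    0.2235] z [ 0.612  0.502 -0.611] y [ 0.79  -0.427  0.44 ] F [1.1 0.1 0. ] q [-0.99  0.41  2.28  1.16  1.03 -1.63]
(array([0.49955983, 0.03297996, 0.16      ]), 0, 33) 4 [[-0.72, 0.62, 2.31, 1.57, 0.9, -1.89]]
(array([0.51070029, 0.02149562, 0.16      ]), 0, 9) 2 [[-0.72, 0.62, 2.27, 1.53, 0.9, -1.84]]
(array([0.51447373, 0.01495871, 0.16      ]), 0, 9) 1 [[-0.73, 0.62, 2.25, 1.51, 0.9, -1.82]]
(array([0.51900257, 0.00892054, 0.16      ]), 0, 9) 1 [[-0.73, 0.62, 2.23, 1.5, 0.9, -1.79]]
(array([0.52422169, 0.00346794, 0.16      ]), 0, 9) 1 [[-0.73, 0.62, 2.22, 1.48, 0.9, -1.77]]
(array([ 0.53005602, -0.00132065,  0.16      ]), 0, 9) 1 [[-0.73, 0.62, 2.2, 1.47, 0.91, -1.75]]
(array([ 0.53642164, -0.00537636,  0.16      ]), 0, 9) 1 [[-0.73, 0.62, 2.18, 1.46, 0.91, -1.73]]
[{"x": 4, "y": -4, "z": 27, "spin": 0.0}, {"x": 4, "y": -4, "z": 27, "spin": 0.0}, {"x": 4, "y": -4, "z": 27, "spin": 0.0}, {"x": 4, "y": -4, "z": 27, "spin": 0.0}, {"x": -4, "y": 7, "z": 1, "spin": 0.0}, {"x": -4, "y": 7, "z": 1, "spin": 0.0}, {"x": -5, "y": 6, "z": -1, "spin": 0.0}, {"x": -4, "y": 6, "z": 0, "spin": 0.0}]
[{"x": -4, "y": 6, "z": 0, "spin": 0.0}, {"x": -3, "y": 7, "z": 1, "spin": 0.0}, {"x": -3, "y": 7, "z": 2, "spin": 0.0}]
piv [317.01626298 159.29128432] [(0.6, [273.0, 229.0]), (0.78, [292.0, 241.0]), (0.95, [309.0, 249.0])]
```

View pics/wrist8.png

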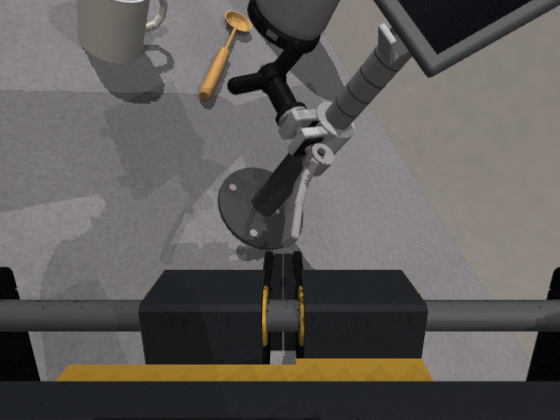

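>>> play_rows:
  commands:
    - {"x": 3, "y": -5, "z": 27, "spin": 0.0}
    - {"x": 3, "y": -5, "z": 27, "spin": 0.0}
    - {"x": 3, "y": -5, "z": 27, "spin": 0.0}
    - {"x": 3, "y": -4, "z": 22, "spin": 0.0}
    - {"x": 0, "y": 0, "z": 0, "spin": 0.0}

```text
time: 33.65
position: [0.5068, 0.0242, 0.1714]
tool_rot: [0.715, 0.539, 0.446, -0.006]
ft_force: [-0.8, 0.6, 0.5]
grip_width: 0.0006
```

```bash
cat > g5.py <<'E'
from plan import plan
from lv import *
import sys
th=eval(sys.argv[1]);s=float(sys.argv[2]);z=float(sys.argv[3]) if len(sys.argv)>3 else .160
from rig import robot
o=robot.get_obs();p=np.array(o["position"])
c,sn=np.cos(P[2]),np.sin(P[2]);d=p-np.array([P[0],P[1],0]);x=c*d[0]+sn*d[1]+.034;y=-sn*d[0]+c*d[1]+.0312
print("rel pivot mm",round(x*1000,1),round(y*1000,1),"r",round(np.hypot(x,y)*1000,1),"ang poker",round(float(np.arctan2(-y,-x)),2),"=> th if contact s=.019",round(float(np.arctan2(-y,-x)+np.arctan2(.019,np.sqrt(max(x*x+y*y-.019**2,1e-6)))),2))
plan([(lp(t,s,z=z),0,10) for t in th])
E
python3 g5.py "[.9,1.02,1.14,1.26,1.38]" .019
```

```text
rel pivot mm -59.9 -26.0 r 65.3 ang poker 0.41 => th if contact s=.019 0.71
t 33.65 p [0.5068 0.0242 0.1714] z [ 0.631  0.489 -0.602] y [ 0.775 -0.419  0.473] F [-0.8  0.6  0.5] q [-0.71  0.59  2.29  1.56  0.9  -1.87]
(array([0.51447373, 0.01495871, 0.16      ]), 0, 10) 2 [[-0.73, 0.63, 2.27, 1.57, 0.9, -1.9]]
(array([0.51900257, 0.00892054, 0.16      ]), 0, 10) 1 [[-0.73, 0.63, 2.25, 1.55, 0.9, -1.88]]
(array([0.52422169, 0.00346794, 0.16      ]), 0, 10) 1 [[-0.74, 0.63, 2.24, 1.53, 0.91, -1.85]]
(array([ 0.53005602, -0.00132065,  0.16      ]), 0, 10) 1 [[-0.73, 0.63, 2.22, 1.52, 0.91, -1.83]]
(array([ 0.53642164, -0.00537636,  0.16      ]), 0, 10) 1 [[-0.73, 0.63, 2.2, 1.51, 0.91, -1.81]]
[{"x": -7, "y": 2, "z": 4, "spin": 0.0}, {"x": -7, "y": 2, "z": 4, "spin": 0.0}, {"x": -5, "y": 6, "z": 0, "spin": 0.0}, {"x": -4, "y": 6, "z": 1, "spin": 0.0}, {"x": -4, "y": 7, "z": 1, "spin": 0.0}, {"x": -3, "y": 7, "z": 2, "spin": 0.0}]
```

>>> play_rows:
  commands:
    - {"x": -7, "y": 2, "z": 4, "spin": 0.0}
    - {"x": -7, "y": 2, "z": 4, "spin": 0.0}
    - {"x": -5, "y": 6, "z": 0, "spin": 0.0}
    - {"x": -4, "y": 6, "z": 1, "spin": 0.0}

```text
time: 34.05
position: [0.5274, 0.0013, 0.1638]
tool_rot: [0.712, 0.541, 0.448, -0.001]
ft_force: [-0.9, 0.4, -0.0]
grip_width: 0.0007
```

>>> play_rows:
  commands:
    - {"x": -4, "y": 7, "z": 1, "spin": 0.0}
    - {"x": -3, "y": 7, "z": 2, "spin": 0.0}

```text
time: 34.25
position: [0.5412, -0.0112, 0.1648]
tool_rot: [0.712, 0.54, 0.448, 0.0]
ft_force: [-1.4, 0.0, 0.2]
grip_width: 0.0005
```

```bash
python3 g5.py "[1.4,1.5,1.6,1.7,1.8]" .019
```

```text
rel pivot mm -25.2 -61.0 r 66.0 ang poker 1.18 => th if contact s=.019 1.47
t 34.25 p [ 0.5412 -0.0112  0.1648] z [ 0.639  0.484 -0.598] y [ 0.769 -0.417  0.484] F [-1.4  0.   0.2] q [-0.73  0.61  2.18  1.5   0.91 -1.78]
(array([ 0.53752791, -0.0059768 ,  0.16      ]), 0, 10) 1 [[-0.73, 0.63, 2.2, 1.53, 0.91, -1.83]]
(array([ 0.54322701, -0.00864087,  0.16      ]), 0, 10) 1 [[-0.73, 0.63, 2.19, 1.52, 0.91, -1.81]]
(array([ 0.5491636 , -0.01072266,  0.16      ]), 0, 10) 1 [[-0.72, 0.63, 2.17, 1.51, 0.9, -1.79]]
(array([ 0.55527837, -0.01220138,  0.16      ]), 0, 10) 1 [[-0.71, 0.63, 2.15, 1.51, 0.9, -1.77]]
(array([ 0.56151021, -0.01306226,  0.16      ]), 0, 10) 1 [[-0.7, 0.64, 2.14, 1.5, 0.9, -1.76]]
[{"x": 1, "y": -7, "z": 3, "spin": 0.0}, {"x": -2, "y": 5, "z": 2, "spin": 0.0}, {"x": -2, "y": 5, "z": 3, "spin": 0.0}, {"x": -1, "y": 5, "z": 3, "spin": 0.0}, {"x": -1, "y": 5, "z": 4, "spin": 0.0}]
```

>>> play_rows:
  commands:
    - {"x": -2, "y": 4, "z": 3, "spin": 0.0}

```text
time: 34.35
position: [0.5469, -0.0137, 0.164]
tool_rot: [0.712, 0.54, 0.449, 0.001]
ft_force: [-1.7, 0.8, 1.1]
grip_width: 0.0007
```

>>> play_rows:
  commands:
    - {"x": -1, "y": 5, "z": 3, "spin": 0.0}

```text
time: 34.45
position: [0.5525, -0.0148, 0.164]
tool_rot: [0.712, 0.54, 0.449, -0.0]
ft_force: [-4.0, 1.1, 0.6]
grip_width: 0.0005
```

```bash
python3 g5.py "[1.7,1.8]" .019;  python3 - <<'E'
from rig import robot,cams
from wp import *
from lv import P
import cv2
o=robot.get_obs();p=np.array(o["position"]);q=o["tool_rot"]
for c in ("scene","wrist"): cv2.imwrite(f"pics/{c}9.png",cams.camera(c)["img"][:,:,::-1])
print("piv",wproj(toW(P,[-.034,-.031,0]),p,q),[(t,wproj(lev(P,t),p,q).round().tolist(),proj("scene",lev(P,t)).round().tolist()) for t in (1.3,1.5,1.7,1.9)])
a=cv2.imread("pics/scene9.png");cv2.imwrite("pics/s9z.png",cv2.resize(a[150:290,220:400],None,fx=4,fy=4,interpolation=cv2.INTER_CUBIC))
E
```

```text
rel pivot mm -13.9 -64.6 r 66.0 ang poker 1.36 => th if contact s=.019 1.65
t 34.45 p [ 0.5525 -0.0148  0.164 ] z [ 0.639  0.485 -0.597] y [ 0.769 -0.417  0.484] F [-4.   1.1  0.6] q [-0.71  0.62  2.15  1.49  0.91 -1.75]
(array([ 0.55527837, -0.01220138,  0.16      ]), 0, 10) 1 [[-0.71, 0.63, 2.15, 1.51, 0.9, -1.78]]
(array([ 0.56151021, -0.01306226,  0.16      ]), 0, 10) 1 [[-0.7, 0.64, 2.14, 1.5, 0.9, -1.76]]
[{"x": -1, "y": -1, "z": 5, "spin": 0.0}, {"x": -1, "y": 5, "z": 4, "spin": 0.0}]
piv [256.82060544 159.33864163] [(1.3, [288.0, 321.0], [270.0, 230.0]), (1.5, [317.0, 314.0], [271.0, 235.0]), (1.7, [341.0, 300.0], [273.0, 241.0]), (1.9, [359.0, 283.0], [277.0, 246.0])]
```

View pics/s9z.png

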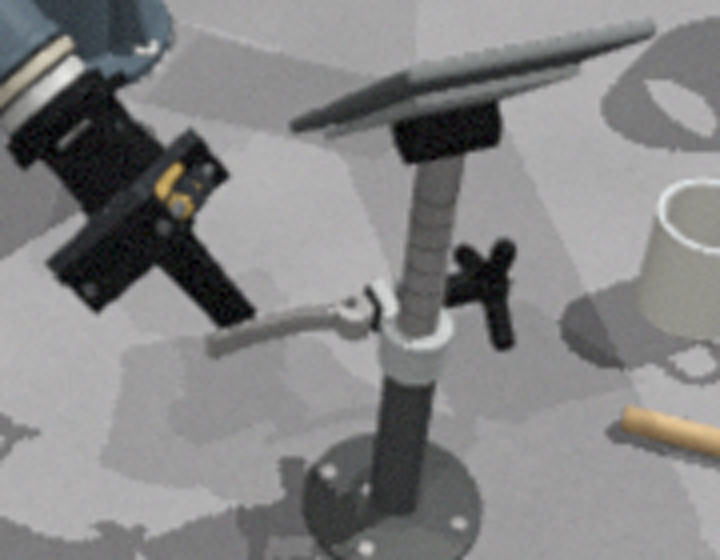

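View pics/wrist9.png

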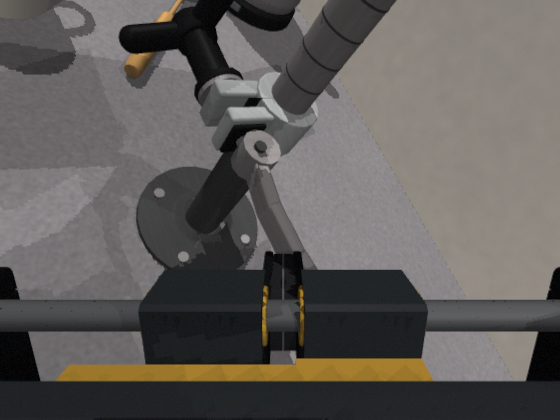

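>>> play_rows:
  commands:
    - {"x": -1, "y": 5, "z": 4, "spin": 0.0}

```text
time: 34.65
position: [0.559, -0.0154, 0.1635]
tool_rot: [0.712, 0.54, 0.449, -0.0]
ft_force: [-5.0, -0.2, 4.6]
grip_width: 0.0007
```

>>> play_rows:
  commands:
    - {"x": -1, "y": 5, "z": 4, "spin": 0.0}

```text
time: 34.75
position: [0.5652, -0.0154, 0.1633]
tool_rot: [0.712, 0.54, 0.449, -0.001]
ft_force: [-5.6, 0.6, 5.5]
grip_width: 0.0002
```

>>> play_rows:
  commands:
    - {"x": 0, "y": 5, "z": 4, "spin": 0.0}

```text
time: 34.85
position: [0.5713, -0.0148, 0.1636]
tool_rot: [0.712, 0.54, 0.45, -0.002]
ft_force: [-7.8, -1.5, 3.9]
grip_width: 0.0003
```

```bash
python3 g5.py "[1.9,2.0,2.1,2.2]" .019
```

```text
rel pivot mm 4.9 -64.3 r 64.5 ang poker 1.65 => th if contact s=.019 1.95
t 34.85 p [ 0.5713 -0.0148  0.1636] z [ 0.638  0.488 -0.596] y [ 0.77  -0.417  0.483] F [-7.8 -1.5  3.9] q [-0.68  0.63  2.11  1.49  0.9  -1.7 ]
(array([ 0.56779687, -0.01329669,  0.16      ]), 0, 10) 1 [[-0.7, 0.64, 2.12, 1.5, 0.9, -1.74]]
(array([ 0.57407552, -0.01290233,  0.16      ]), 0, 10) 1 [[-0.68, 0.64, 2.11, 1.5, 0.9, -1.72]]
(array([ 0.58028344, -0.01188312,  0.16      ]), 0, 10) 1 [[-0.67, 0.64, 2.1, 1.5, 0.9, -1.71]]
(array([ 0.58635859, -0.01024924,  0.16      ]), 0, 10) 1 [[-0.66, 0.64, 2.08, 1.5, 0.89, -1.69]]
[{"x": -1, "y": -5, "z": 1, "spin": 0.0}, {"x": 0, "y": 5, "z": 4, "spin": 0.0}, {"x": 1, "y": 4, "z": 4, "spin": 0.0}, {"x": 1, "y": 4, "z": 5, "spin": 0.0}]
```

```bash
cat > g6.py <<'E'
from plan import plan
from lv import *
import sys
plan([(lp(t,float(sys.argv[2]),r=.063,z=.160),0,12) for t in eval(sys.argv[1])])
E
python3 g6.py "[2.05,2.17,2.29,2.41,2.53,2.65,2.77,2.89]" .0185 | grep -v array
```

```text
t 34.85 p [ 0.5713 -0.0148  0.1636] z [ 0.638  0.488 -0.596] y [ 0.77  -0.417  0.483] F [-7.8 -1.5  3.9] q [-0.68  0.63  2.11  1.49  0.9  -1.7 ]
[{"x": -2, "y": 4, "z": 7, "spin": 0.0}, {"x": 2, "y": 5, "z": 6, "spin": 0.0}, {"x": 2, "y": 4, "z": 6, "spin": 0.0}, {"x": 3, "y": 4, "z": 6, "spin": 0.0}, {"x": 4, "y": 3, "z": 6, "spin": 0.0}, {"x": 4, "y": 2, "z": 6, "spin": 0.0}, {"x": 5, "y": 2, "z": 6, "spin": 0.0}, {"x": 5, "y": 1, "z": 6, "spin": 0.0}]
```

>>> play_rows:
  commands:
    - {"x": 0, "y": 5, "z": 6, "spin": 0.0}
    - {"x": 2, "y": 5, "z": 6, "spin": 0.0}
    - {"x": 2, "y": 4, "z": 6, "spin": 0.0}
    - {"x": 3, "y": 4, "z": 6, "spin": 0.0}

```text
time: 35.25
position: [0.5995, -0.0038, 0.1632]
tool_rot: [0.712, 0.539, 0.449, -0.003]
ft_force: [-10.2, -5.1, 5.2]
grip_width: 0.0004
```

```bash
python3 g5.py "[2.4]" .019 | head -1;python3 g6.py "[2.41,2.53,2.65,2.77,2.89,3.01]" .0185 | grep -v array
```

```text
rel pivot mm 33.0 -53.2 r 62.6 ang poker 2.13 => th if contact s=.019 2.44
t 35.25 p [ 0.5995 -0.0038  0.1632] z [ 0.636  0.49  -0.596] y [ 0.771 -0.418  0.48 ] F [-10.2  -5.1   5.2] q [-0.62  0.64  2.05  1.5   0.88 -1.63]
[{"x": -4, "y": 1, "z": 2, "spin": 0.0}, {"x": 4, "y": 3, "z": 6, "spin": 0.0}, {"x": 4, "y": 2, "z": 6, "spin": 0.0}, {"x": 5, "y": 2, "z": 6, "spin": 0.0}, {"x": 5, "y": 1, "z": 6, "spin": 0.0}, {"x": 5, "y": 0, "z": 6, "spin": 0.0}]
```

>>> play_rows:
  commands:
    - {"x": 3, "y": 3, "z": 6, "spin": 0.0}
    - {"x": 4, "y": 2, "z": 6, "spin": 0.0}
    - {"x": 4, "y": 2, "z": 6, "spin": 0.0}

```text
time: 35.55
position: [0.6153, 0.0097, 0.1622]
tool_rot: [0.714, 0.539, 0.447, -0.003]
ft_force: [-6.4, -5.6, 1.9]
grip_width: 0.0003
```

```bash
python3 g5.py "[2.4]" .019 | head -1;python3 g6.py "[2.77,2.89,3.01,3.13]" .0185 | grep -v array
```

```text
rel pivot mm 48.7 -39.4 r 62.6 ang poker 2.46 => th if contact s=.019 2.77
t 35.55 p [0.6153 0.0097 0.1622] z [ 0.635  0.486 -0.6  ] y [ 0.772 -0.419  0.477] F [-6.4 -5.6  1.9] q [-0.57  0.64  2.02  1.53  0.85 -1.6 ]
[{"x": -2, "y": 2, "z": 3, "spin": 0.0}, {"x": 5, "y": 1, "z": 6, "spin": 0.0}, {"x": 5, "y": 0, "z": 6, "spin": 0.0}, {"x": 6, "y": -1, "z": 5, "spin": 0.0}]
```

>>> play_rows:
  commands:
    - {"x": 5, "y": 1, "z": 6, "spin": 0.0}
    - {"x": 5, "y": 0, "z": 6, "spin": 0.0}

```text
time: 35.75
position: [0.6237, 0.0199, 0.1604]
tool_rot: [0.717, 0.538, 0.444, -0.001]
ft_force: [-6.7, -8.2, 4.4]
grip_width: -0.0
```

```bash
python3 g5.py "[2.4]" .019 | head -1;python3 g6.py "[3.01,3.13,3.2]" .0185 | grep -v array
```

```text
rel pivot mm 57.0 -29.2 r 64.1 ang poker 2.67 => th if contact s=.019 2.97
t 35.75 p [0.6237 0.0199 0.1604] z [ 0.636  0.478 -0.606] y [ 0.771 -0.422  0.477] F [-6.7 -8.2  4.4] q [-0.54  0.64  2.01  1.55  0.83 -1.59]
[{"x": 2, "y": 1, "z": 3, "spin": 0.0}, {"x": 6, "y": -1, "z": 5, "spin": 0.0}, {"x": 3, "y": -1, "z": 3, "spin": 0.0}]
```

>>> play_rows:
  commands:
    - {"x": 6, "y": -1, "z": 5, "spin": 0.0}
    - {"x": 6, "y": -1, "z": 5, "spin": 0.0}

```text
time: 35.95
position: [0.6298, 0.0302, 0.1593]
tool_rot: [0.72, 0.536, 0.44, 0.003]
ft_force: [-6.6, -9.0, 2.1]
grip_width: 0.0002
```

```bash
python3 g5.py "[2.4]" .019 | head -1; python3 - <<'E'
from rig import robot,cams
from h import *
from lv import P
import cv2
for c in ("scene","wrist"): cv2.imwrite(f"pics/{c}10.png",cams.camera(c)["img"][:,:,::-1])
a=cv2.imread("pics/scene10.png");cv2.imwrite("pics/s10z.png",cv2.resize(a[150:290,220:400],None,fx=4,fy=4,interpolation=cv2.INTER_CUBIC))
print([(t,((proj("scene",lev(P,t,-.027))-[220,150])*4).round().tolist()) for t in (2.6,2.8,3,3.14)],robot.get_obs()["ft_force"])
E
```

```text
rel pivot mm 63.0 -18.9 r 65.8 ang poker 2.85 => th if contact s=.019 3.14
[(2.6, [327.0, 425.0]), (2.8, [358.0, 429.0]), (3, [389.0, 427.0]), (3.14, [410.0, 423.0])] [-4.04929671 -6.09790735  0.58812143]
```

View pics/s10z.png

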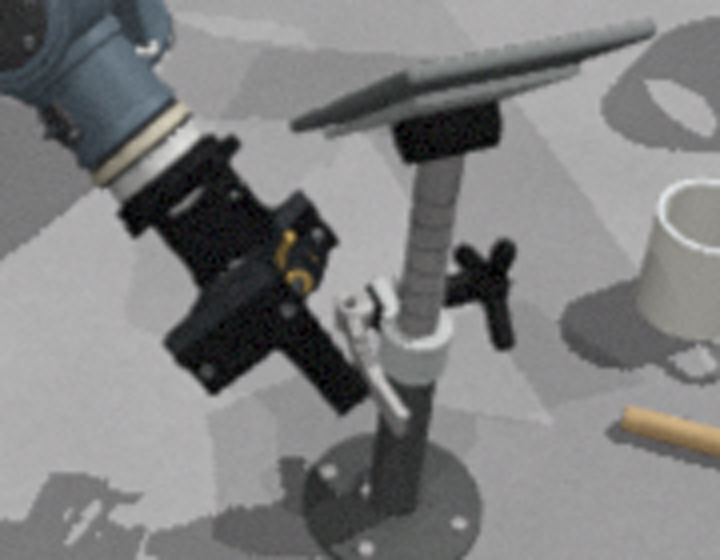

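View pics/wrist10.png

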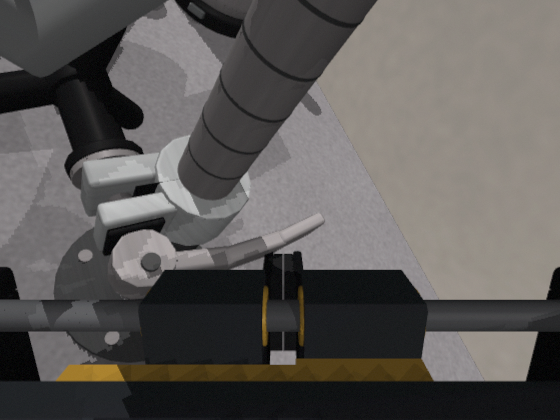

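>>> play_rows:
  commands:
    - {"x": 6, "y": -2, "z": 4, "spin": 0.0}
    - {"x": 6, "y": -2, "z": 4, "spin": 0.0}

```text
time: 36.25
position: [0.6345, 0.0355, 0.1573]
tool_rot: [0.727, 0.532, 0.434, 0.012]
ft_force: [-20.8, -28.1, 12.9]
grip_width: 0.0005
```

```bash
python3 g5.py "[2.4]" .019 | head -2; python3 - <<'E'
from clr import clear
from rig import robot
from h import *
o=robot.get_obs();print(np.round(clear(np.array(o["position"]),R.from_quat(o["tool_rot"]).as_matrix()),3))
E
```

```text
rel pivot mm 67.7 -13.5 r 69.0 ang poker 2.94 => th if contact s=.019 3.22
t 36.25 p [0.6345 0.0355 0.1573] z [ 0.643  0.445 -0.623] y [ 0.763 -0.433  0.479] F [-20.8 -28.1  12.9] q [-0.48  0.64  2.01  1.61  0.76 -1.58]
[0.028 0.028 0.132]
```

>>> play_rows:
  commands:
    - {"x": -8, "y": 3, "z": -6, "spin": 0.0}
    - {"x": -8, "y": 3, "z": -12, "spin": 0.0}
    - {"x": -8, "y": 0, "z": -30, "spin": 0.0}
    - {"x": 0, "y": 0, "z": -40, "spin": 0.0}
    - {"x": 0, "y": 0, "z": -40, "spin": 0.0}
    - {"x": 0, "y": 0, "z": 0, "spin": 0.0}

```text
time: 36.85
position: [0.5575, -0.0495, 0.226]
tool_rot: [0.729, 0.53, 0.433, 0.015]
ft_force: [0.2, 0.1, -0.1]
grip_width: 0.0005
```

```bash
python3 - <<'E'
from rig import robot,cams
from wp import *
from lv import P
import cv2
o=robot.get_obs();p=np.array(o["position"]);q=o["tool_rot"];print(p,np.round(o["ft_force"],1))
for c in ("scene","wrist"): cv2.imwrite(f"pics/{c}11.png",cams.camera(c)["img"][:,:,::-1])
a=cv2.imread("pics/scene11.png");cv2.imwrite("pics/s11z.png",cv2.resize(a[150:290,220:400],None,fx=4,fy=4,interpolation=cv2.INTER_CUBIC))
for c in (-.031,-.029,-.027):
  print("piv",wproj(toW(P,[-.034,c,0]),p,q).round(),[(t,wproj(lev(P,t,c),p,q).round().tolist(),((proj("scene",lev(P,t,c))-[220,150])*4).round().tolist()) for t in (2.85,3,3.14)])
for n in (2.5,2.7,2.9): print(n,[((proj("scene",toW(P,[-.034+.046*np.sin(a),.067,.046*np.cos(a)]))-[220,150])*4).round(0).tolist() for a in np.radians(50+120*np.arange(3))-n])
E
```

```text
[ 0.55748956 -0.04948482  0.22598943] [ 0.2  0.1 -0.1]
piv [192. 163.] [(2.85, [298.0, 173.0], [360.0, 430.0]), (3, [294.0, 159.0], [383.0, 429.0]), (3.14, [288.0, 147.0], [404.0, 425.0])]
piv [191. 160.] [(2.85, [297.0, 171.0], [363.0, 430.0]), (3, [293.0, 157.0], [386.0, 428.0]), (3.14, [287.0, 145.0], [407.0, 424.0])]
piv [190. 158.] [(2.85, [296.0, 169.0], [366.0, 429.0]), (3, [292.0, 155.0], [389.0, 427.0]), (3.14, [286.0, 143.0], [410.0, 423.0])]
2.5 [[460.0, 239.0], [512.0, 259.0], [498.0, 352.0]]
2.7 [[459.0, 251.0], [507.0, 246.0], [504.0, 354.0]]
2.9 [[459.0, 263.0], [501.0, 234.0], [510.0, 353.0]]
```

View pics/s11z.png

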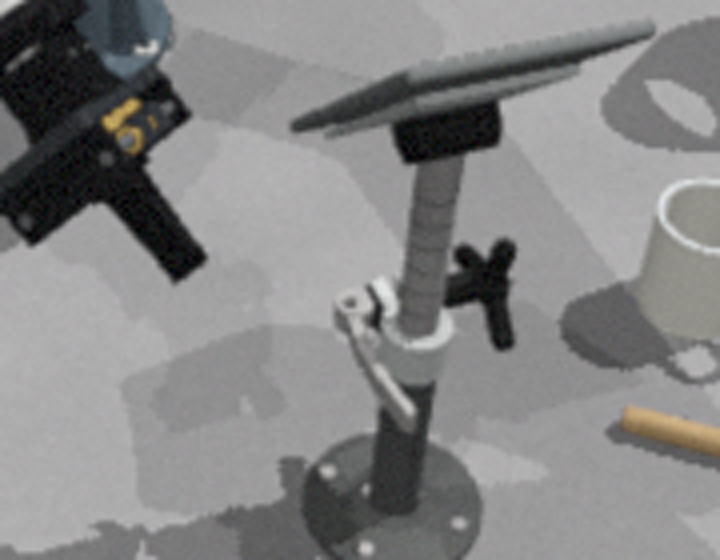

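View pics/wrist11.png

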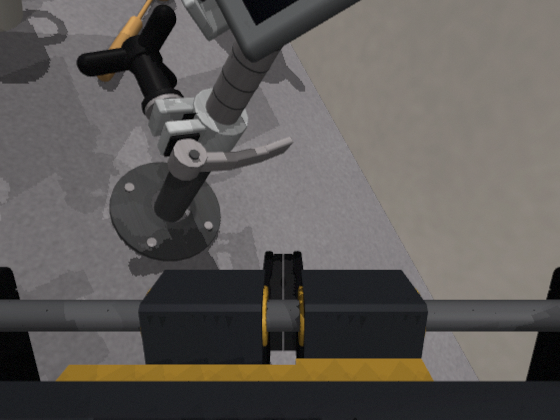

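```bash
python3 -c "
from rig import robot
o=robot.get_obs();print(o['time'],o['ft_force']);print(robot.hand_in())"
```

```text
36.95 [ 0.60420953 -0.09239216  0.06734144]
the job is handed in; nothing more can be done
None
```

I tightened the hand nut with the lever still open, swung the lever home to its stop, let go, and handed in at 36.95 s; no verdict was reported.

- **Nut:** I pushed it round in two strokes, from about 0.85 rad to about 2.7 rad as read from the camera images. It still stood there in the last picture.
- **Bite:** the lever swung freely (about 1 N) until it stood nearly straight out, at about 1.5 rad. The force then rose to 4 N, and to 8–11 N as it closed.
- **Lever home:** it ended on a firm stop. Both the scene and wrist pictures fit about 3.14 rad, and it stayed there after I backed the arm off.
- **At hand-in:** the wrist force read about zero and the gripper was clear of everything. I touched neither the tablet, the mugs nor the tin, and they looked unmoved where the pictures showed them.

**Not measured directly:** the squeeze of the ear. I take it to be in range only because the bite angle was close to ideal.

**High forces:**
- About 88 N showed on the wrist force reading once, when the elbow reached its joint limit at speed early on. Nothing was being touched then.
- About 37 N showed briefly when the lever met its stop.

The elbow joint also read 0.218–0.219 rad while the arm was fully stretched, just under the stated 0.22 limit. I stretched it on purpose, because leaning the tool was only possible by pushing against the limit of its reach.

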